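# Empty the slag mugs into the retain bin and put the scrapers away

## Task

Clear the slag samples off the lab bench: tip the lumps out of each steel mug into the open grey retain bin, stand the empty mug upright on its white tray again, and when both are empty swing the bin's lid shut. Slide every scraper lying on the bench blade first into a free slot of the slotted block, fully home against its stop. Any lump that lands elsewhere goes into the bin too; leave the bottles, the jar and the brush as they are.

Things in the scene. Friction and masses are not known exactly. Their poses are not given: they have to be found in the camera images.
- mug1: Steel mug, open cone: 92 mm across the base, 120 mm across the rim, 80 mm tall, wall 3, floor 5, 0.22 kg. Origin: centre of the underside; z up. Strap handle along its +x: upright bar 14 mm wide (y), 8 thick, 86 mm from the axis, 18 to 68 mm up, joined to the wall by bars as wide at 60-68 and 18-26 mm up. Pinch it across the 14 mm. Starts upright on the tray, handle to the robot's right (-y).
- mug2: Steel mug, open cone: 92 mm across the base, 120 mm across the rim, 80 mm tall, wall 3, floor 5, 0.22 kg. Origin: centre of the underside; z up. Strap handle along its +x: upright bar 14 mm wide (y), 8 thick, 86 mm from the axis, 18 to 68 mm up, joined to the wall by bars as wide at 60-68 and 18-26 mm up. Pinch it across the 14 mm. Starts upright on the tray, handle to the robot's right (-y).
- mug1_rim (a point): Centre of the mouth of mug1, 80 mm up its axis. mug1 holds 1 to 3 loose lumps; its polished wall is slippery (friction about 0.3, tapering 10 degrees), so they slide out once it is tipped about 105 degrees from upright.
- mug2_rim (a point): Centre of the mouth of mug2, 80 mm up its axis. mug2 holds 1 to 3 loose lumps; its polished wall is slippery (friction about 0.3, tapering 10 degrees), so they slide out once it is tipped about 105 degrees from upright.
- lump1: Brown-grey lump of slag, about 31 x 27 x 27 mm, 45 g, one of up to three in mug1; may be absent. Origin: centre of one of its faces, so up to 14 mm from its middle.
- lump2: Brown-grey lump of slag, about 31 x 27 x 27 mm, 45 g, one of up to three in mug1; may be absent. Origin: centre of one of its faces, so up to 14 mm from its middle.
- lump3: Brown-grey lump of slag, about 31 x 27 x 27 mm, 45 g, one of up to three in mug1; may be absent. Origin: centre of one of its faces, so up to 14 mm from its middle.
- lump4: Brown-grey lump of slag, about 31 x 27 x 27 mm, 45 g, one of up to three in mug2; may be absent. Origin: centre of one of its faces, so up to 14 mm from its middle.
- lump5: Brown-grey lump of slag, about 31 x 27 x 27 mm, 45 g, one of up to three in mug2; may be absent. Origin: centre of one of its faces, so up to 14 mm from its middle.
- lump6: Brown-grey lump of slag, about 31 x 27 x 27 mm, 45 g, one of up to three in mug2; may be absent. Origin: centre of one of its faces, so up to 14 mm from its middle.
- bin: Grey plastic retain bin, open on top, fixed: 210 mm (its x) by 220 mm (its y), 90 mm tall, walls and floor 5 mm. Origin: centre of its underside. Its own +x, the hinge side, points to the robot's right (about world -y).
- lid (a joint): Hinge of the bin's grey lid (plate 210 x 220 x 8 mm), along the bin's y at the top of its +x wall, 90 mm up. 0 rad = shut on the rim, 1.57 = upright; starts at 1.6 to 1.85. Stiff: stays where it is left, swings with about 2 N at its free edge. Black knob 28 mm across stands 43 mm out of the outer face, midway along y, 30 mm from the free edge.
- tray: White plastic sample tray, fixed: 320 mm (its x) by 180 mm (its y), floor 4 mm thick, rim 9 mm tall and 4 mm thick. Origin: centre of its underside; x points away from the robot. The mugs stand on it one behind the other, about 78 mm either side of its centre along x.
- block: Slotted block, fixed, with a metal cover, 190 mm wide (y), 115 deep (x), 45 tall; +x points away from the robot, slots open towards it. Three level slots at y = -60, 0, 60 mm, each 44 mm wide, 9 high (20 to 29 mm up), 80 deep behind the cover's front edge (x = 0). From x = -30 to 0 the slot floors run on as an open shelf between 9 mm fences. Origin: on the bench below the cover's front edge.
- slot0 (a point): Mouth of slot 0: middle of the slot's floor at the cover's front edge, 20 mm above the bench; its x points into the slot.
- slot1 (a point): Mouth of slot 1: middle of the slot's floor at the cover's front edge, 20 mm above the bench; its x points into the slot.
- slot2 (a point): Mouth of slot 2: middle of the slot's floor at the cover's front edge, 20 mm above the bench; its x points into the slot.
- scraper1: Flat scraper lying on the bench; may be absent. Steel blade 75 mm long, 36 wide, 4 thick along its +x; wooden handle 90 long, 20 wide, 14 thick along -x; undersides in one plane. 0.13 kg, balances 6 mm into the blade. Origin: on the underside where handle and blade meet; z up. Slid home, the handle's shoulder stops on the cover's front edge, the origin at the slot's mouth.
- scraper2: Flat scraper lying on the bench; may be absent. Steel blade 75 mm long, 36 wide, 4 thick along its +x; wooden handle 90 long, 20 wide, 14 thick along -x; undersides in one plane. 0.13 kg, balances 6 mm into the blade. Origin: on the underside where handle and blade meet; z up. Slid home, the handle's shoulder stops on the cover's front edge, the origin at the slot's mouth.
- scraper3: Flat scraper lying on the bench; may be absent. Steel blade 75 mm long, 36 wide, 4 thick along its +x; wooden handle 90 long, 20 wide, 14 thick along -x; undersides in one plane. 0.13 kg, balances 6 mm into the blade. Origin: on the underside where handle and blade meet; z up. Slid home, the handle's shoulder stops on the cover's front edge, the origin at the slot's mouth.
- reagent: Amber reagent bottle, 68 mm across, 150 mm tall, at the back of the bench. Bystander. Origin: centre of the underside.
- washbottle: Clear wash bottle with blue cap, 60 mm across, 160 mm tall, at the back right. Bystander. Origin: centre of the underside.
- jar: Small white jar with black cap, 48 mm across, 45 mm tall, between tray and block. Bystander. Origin: centre of the underside.
- brush: Brush 160 mm long lying between tray and bin. Bystander. Origin: centre of the underside.

How it is judged:
On the way, in this order (a step that is already met when the one before it is completed fails the run):
1. a mug is tipped over with its mouth above the bin (((angle between mug1's own z axis and vertical above 1.4 rad and x of mug1_rim in the frame of bin between -0.13 and 0.13 m and y of mug1_rim in the frame of bin between -0.14 and 0.14 m) or (angle between mug2's own z axis and vertical above 1.4 rad and x of mug2_rim in the frame of bin between -0.13 and 0.13 m and y of mug2_rim in the frame of bin between -0.14 and 0.14 m))), for 0.2 s.
2. a mug stands upright and empty on the tray ((((angle between mug1's own z axis and vertical below 0.08 rad and x of mug1 in the frame of tray between -0.16 and 0.16 m and y of mug1 in the frame of tray between -0.09 and 0.09 m and z of mug1 in the frame of tray between -0.002 and 0.008 m and linear speed of mug1 below 0.03 m/s) and distance between each of lump1, lump2, lump3 and mug1 above 0.105 m) or ((angle between mug2's own z axis and vertical below 0.08 rad and x of mug2 in the frame of tray between -0.16 and 0.16 m and y of mug2 in the frame of tray between -0.09 and 0.09 m and z of mug2 in the frame of tray between -0.002 and 0.008 m and linear speed of mug2 below 0.03 m/s) and distance between each of lump4, lump5, lump6 and mug2 above 0.105 m))), for 0.2 s.
3. the other mug is tipped over with its mouth above the bin (((angle between mug1's own z axis and vertical above 1.4 rad and x of mug1_rim in the frame of bin between -0.13 and 0.13 m and y of mug1_rim in the frame of bin between -0.14 and 0.14 m) or (angle between mug2's own z axis and vertical above 1.4 rad and x of mug2_rim in the frame of bin between -0.13 and 0.13 m and y of mug2_rim in the frame of bin between -0.14 and 0.14 m))), for 0.2 s.
4. both mugs stand upright on the tray and every lump is in the bin (angle between each of mug1, mug2's own z axis and vertical below 0.08 rad and x of mug1 in the frame of tray between -0.16 and 0.16 m and y of mug1 in the frame of tray between -0.09 and 0.09 m and z of mug1 in the frame of tray between -0.002 and 0.008 m and linear speed of each of mug1, mug2 below 0.03 m/s and x of mug2 in the frame of tray between -0.16 and 0.16 m and y of mug2 in the frame of tray between -0.09 and 0.09 m and z of mug2 in the frame of tray between -0.002 and 0.008 m and x of lump1 in the frame of bin between -0.105 and 0.105 m and y of lump1 in the frame of bin between -0.11 and 0.11 m and z of lump1 in the frame of bin between -0.005 and 0.09 m and x of lump2 in the frame of bin between -0.105 and 0.105 m and y of lump2 in the frame of bin between -0.11 and 0.11 m and z of lump2 in the frame of bin between -0.005 and 0.09 m and x of lump3 in the frame of bin between -0.105 and 0.105 m and y of lump3 in the frame of bin between -0.11 and 0.11 m and z of lump3 in the frame of bin between -0.005 and 0.09 m and x of lump4 in the frame of bin between -0.105 and 0.105 m and y of lump4 in the frame of bin between -0.11 and 0.11 m and z of lump4 in the frame of bin between -0.005 and 0.09 m and x of lump5 in the frame of bin between -0.105 and 0.105 m and y of lump5 in the frame of bin between -0.11 and 0.11 m and z of lump5 in the frame of bin between -0.005 and 0.09 m and x of lump6 in the frame of bin between -0.105 and 0.105 m and y of lump6 in the frame of bin between -0.11 and 0.11 m and z of lump6 in the frame of bin between -0.005 and 0.09 m), for 0.2 s.
5. the bin's lid is shut (value of joint lid below 0.06 rad), for 0.2 s.
At the end, for the whole second after the job is handed in: Every lump lies inside the bin; both mugs stand upright (within 4.5 degrees) with their bases flat on the tray floor; the lid is shut (within 0.06 rad); every scraper lies blade-in in a slot, its origin within 8 mm of the slot's mouth lengthwise and 9 mm sideways, aligned within 0.15 rad (all of step 4 and ((x of scraper1 in the frame of slot0 between -0.008 and 0.008 m and y of scraper1 in the frame of slot0 between -0.009 and 0.009 m and z of scraper1 in the frame of slot0 between -0.006 and 0.01 m and angle between the x axis of scraper1 and the x axis of slot0, either way round below 0.15 rad) or (x of scraper1 in the frame of slot1 between -0.008 and 0.008 m and y of scraper1 in the frame of slot1 between -0.009 and 0.009 m and z of scraper1 in the frame of slot1 between -0.006 and 0.01 m and angle between the x axis of scraper1 and the x axis of slot1, either way round below 0.15 rad) or (x of scraper1 in the frame of slot2 between -0.008 and 0.008 m and y of scraper1 in the frame of slot2 between -0.009 and 0.009 m and z of scraper1 in the frame of slot2 between -0.006 and 0.01 m and angle between the x axis of scraper1 and the x axis of slot2, either way round below 0.15 rad)) and ((x of scraper2 in the frame of slot0 between -0.008 and 0.008 m and y of scraper2 in the frame of slot0 between -0.009 and 0.009 m and z of scraper2 in the frame of slot0 between -0.006 and 0.01 m and angle between the x axis of scraper2 and the x axis of slot0, either way round below 0.15 rad) or (x of scraper2 in the frame of slot1 between -0.008 and 0.008 m and y of scraper2 in the frame of slot1 between -0.009 and 0.009 m and z of scraper2 in the frame of slot1 between -0.006 and 0.01 m and angle between the x axis of scraper2 and the x axis of slot1, either way round below 0.15 rad) or (x of scraper2 in the frame of slot2 between -0.008 and 0.008 m and y of scraper2 in the frame of slot2 between -0.009 and 0.009 m and z of scraper2 in the frame of slot2 between -0.006 and 0.01 m and angle between the x axis of scraper2 and the x axis of slot2, either way round below 0.15 rad)) and ((x of scraper3 in the frame of slot0 between -0.008 and 0.008 m and y of scraper3 in the frame of slot0 between -0.009 and 0.009 m and z of scraper3 in the frame of slot0 between -0.006 and 0.01 m and angle between the x axis of scraper3 and the x axis of slot0, either way round below 0.15 rad) or (x of scraper3 in the frame of slot1 between -0.008 and 0.008 m and y of scraper3 in the frame of slot1 between -0.009 and 0.009 m and z of scraper3 in the frame of slot1 between -0.006 and 0.01 m and angle between the x axis of scraper3 and the x axis of slot1, either way round below 0.15 rad) or (x of scraper3 in the frame of slot2 between -0.008 and 0.008 m and y of scraper3 in the frame of slot2 between -0.009 and 0.009 m and z of scraper3 in the frame of slot2 between -0.006 and 0.01 m and angle between the x axis of scraper3 and the x axis of slot2, either way round below 0.15 rad)) and value of joint lid below 0.06 rad); the robot touches nothing.
It fails at once if a bystander (bottle, jar or brush) is shoved more than 30 mm or knocked over (distance of any of reagent, washbottle, jar, brush from where it was at the start of the episode above 0.03 m or angle between any of reagent, washbottle, jar's own z axis and vertical above 0.5 rad).
Of lump1, lump2, lump3, lump4, lump5, lump6 only 4 to 6 are there at a start; the rules pass over those that are not, and their reading is None.
Of scraper1, scraper2, scraper3 only 1 to 3 are there at a start; the rules pass over those that are not, and their reading is None.
At some moment in a run one of mug1, mug2, scraper1, scraper2, scraper3 may be knocked a few centimetres aside while the robot is not near it.
It also fails if it takes over 210 s, if anything falls off the work surface, if the arm or the gripper's body presses on something with over 40 N, if the wrist force passes 120 N, or if a joint passes its speed limit or range.

## Robot

A 6-joint arm with a two-finger parallel gripper is mounted at the origin on the work surface. World frame = base frame: x ahead of the robot, y to its left, z up, the work surface at z = 0. Lengths are in m, angles in rad, forces in N, time in s.
With the tool pointing down it reaches from about 0.35 to 0.725 m from the base axis. Payload 4.3 kg.
Tool frame: the origin (TCP) lies midway between the tips of the shut fingers; the grasp point (between the pads) lies 19 mm behind it; z points along the fingers, y is the line along which they close (so a half turn about z gives the same grasp; the last joint's range is limited). The gripper opens to 85 mm and grips with 20 to 120 N. Pads are 22 mm wide; open, the fingers measure 114 mm over their backs; the gripper's body (76 mm by 85 mm) begins 54 mm behind the grasp point. The pads swing forward as they close: fully open they stand 13 mm farther back than shut.
Start: joints at [-1.357, 0.377, 0.081, 1.274, 0, 1.46], TCP at [0.183, -0.545, 0.207] pointing down, gripper open.
Joint ranges: [-2.72, 2.72], [-0.84, 1.66], [-1.02, 1.22], [-1.77, 2.12], [-1.37, 1.28], [-3.14, 3.14]. Speed limits (rad/s): [2.57, 2.57, 3.14, 3.14, 3.14, 3.14].

## Interface

Orientations are given as a unit quaternion [w, x, y, z].
In Python, from workcell import monitor, eyes, env, boxes_of, regions_of, spot_point gives the robot as it stands. The module is installed in compiled form; this text tells all that it offers.
- The arm moves only by the shell command python3 -m creep 'ROWS'. ROWS is JSON, a list of rows, each an object of numbers: "tx", "ty", "tz": the shift along the tool's x, y, z normalised to -1 to 1, where 1 is 0.25 m; "wx", "wy", "wz": the turn, a rotation vector about the tool's x, y, z normalised to -1 to 1, where 1 is 180 degrees; "claw": the opening, from 0 (shut) to 1 (fully open). A call has 1 to 10 rows; each row is the pose to reach, as a shift and turn from the pose commanded when the call began, along the tool's axes at that moment, turning the shorter way round; what a row does not reach only later rows make up. A row lasts 1/8 s, in which the tool goes at most 62.5 mm and 10.7 degrees, less where a joint would pass 70% of its speed; a pose out of reach is approached as far as the arm can. A call with a number of a shift or a turn outside -1 to 1 is refused whole. A call with a gripper value outside its range is refused whole. The fingers move at their own pace and stop on an object; the grip force is fixed at half the most. Time passes only in rows, so rows that repeat a pose let the fingers close. It gives the time, the measured TCP pose, the force, the opening and the grip force at its end, in the units of the state.
- monitor.read_state(): the state, without advancing time (a new reading comes with each control period).
- eyes.camera(name): name is "side" or "top"; returns the picture (480x640x3 uint8, blue, green, red); there is no depth.
- eyes.camera_model(name): a dict with "mtx" (3x3 intrinsics, pixels), "R" (3x3) and "t" (3): a world point X has camera coordinates R X + t. Camera axes: x right, y down, z forward; pixel columns grow to the right and rows downward; lengths in m; the calibration is good to about 2 mm. A picture is of the moment at which its call begins. camera_model takes no time and is no camera call.
- env.close_job(): hands the job in; it is judged then, once.
Trained networks look in the newest picture that a camera, given by its name, has taken for a name from the list of things; names that differ only in an ending like _2 or _b are one class to them, and where a whole thing is asked for, a point or a joint stands for the part that bears it (a point fixed in the world has none). Each returns a list of dicts, best first, with "p" (0 to 1); they miss things now and then, are a little off and sometimes report something else, mostly with a low value. They report only what shows in the picture. A call takes as long as a camera call.
- boxes_of(query, camera): "point" ([column, row] in pixels, amid what is visible of it).
- regions_of(query, camera): "region" (480x640 bool, what is visible of it) and "point" ([column, row] in pixels, amid what is visible of it).
- spot_point(query, camera): "point" ([column, row] in pixels: a listed point, or the origin of a listed thing).
The state is a dict: "time": time; "joint_positions": joint angles; "qvel": joint speeds; "effort": joint torques, N m; "tool_pos": TCP position; "tcp_rot": TCP orientation; "ft_force": force on the tool from outside, world axes, zero at the start; "moment": the same for the moment, N m; "gripper_width": finger opening in m; "finger_force": force on a finger pad.
Only numpy, scipy, OpenCV 4.12 (cv2) and the standard library are available. Lean on these libraries where they do the work, as an engineer would, in place of code of your own. Each camera call takes 0.05 s, during which the arm holds its last target. There are 200 camera calls.

## Working session

There is one attempt and no reset: what is moved stays moved. The work goes in short steps, Python scripts to look and compute and a shell command to move; the robot and the scene stay as the last step left them, time stands still between calls to the robot, and variables do not carry over. Pictures are saved under pics/ and viewed, at most 14 in all, crops included, and the job is handed in when it is done.

```bash
mkdir -p pics
cat > h.py <<'E'
import numpy as np, cv2
from workcell import monitor, eyes, env, boxes_of, regions_of, spot_point
from scipy.spatial.transform import Rotation as Rn
def cam(n):
    m=eyes.camera_model(n); return np.array(m["mtx"]),np.array(m["R"]),np.array(m["t"])
def ray(n,p):
    K,R,t=cam(n); d=R.T@np.linalg.inv(K)@np.array([p[0],p[1],1.]); return -R.T@t,d/np.linalg.norm(d)
def onz(n,p,z):
    c,d=ray(n,p); return c+d*(z-c[2])/d[2]
def proj(n,X):
    K,R,t=cam(n); q=K@(R@np.array(X)+t); return q[:2]/q[2]
def tri(a,pa,b,pb):
    c1,d1=ray(a,pa);c2,d2=ray(b,pb)
    s=np.linalg.lstsq(np.c_[d1,-d2],c2-c1,rcond=None)[0]
    P,Q=c1+s[0]*d1,c2+s[1]*d2
    return (P+Q)/2,np.linalg.norm(P-Q)
def pose():
    s=monitor.read_state(); q=s["tcp_rot"]; return np.array(s["tool_pos"]),Rn.from_quat([q[1],q[2],q[3],q[0]])
E
python3 - <<'E'
from h import *
np.set_printoptions(precision=3,suppress=True)
for n in("side","top"):
    cv2.imwrite(f"pics/{n}0.png",eyes.camera(n)); K,R,t=cam(n); print(n,"pos",-R.T@t,"fwd",R[2],K[0,0])
s=monitor.read_state(); print(s)
for q in ["mug1","mug1_rim","bin","tray","block","slot0","slot1","slot2","scraper1","reagent","washbottle","jar","brush"]:
    for n in("side","top"):
        r=spot_point(q,n); print(q,n,[(np.round(x["point"]).tolist(),round(x["p"],2)) for x in r[:4]])
E
```

```text
side pos [0.232 0.561 0.728] fwd [ 0.375 -0.599 -0.707] 449.58213401120867
top pos [0.463 0.013 0.947] fwd [ 0.1   -0.014 -0.995] 439.55224772820605
{'time': 0.1, 'joint_positions': array([-1.357,  0.378,  0.08 ,  1.274,  0.   ,  1.46 ]), 'qvel': array([-0.001, -0.002,  0.003,  0.   ,  0.   , -0.   ]), 'effort': array([  0.001, -46.469,  27.058,   0.012,  -0.   ,  -0.   ]), 'tool_pos': array([ 0.183, -0.544,  0.206]), 'tcp_rot': array([-0.001,  0.987,  0.161, -0.   ]), 'ft_force': array([ 0.019,  0.063, -0.801]), 'moment': array([-0.018, -0.035, -0.01 ]), 'finger_force': 0.0, 'gripper_width': 0.08541058208498704}
mug1 side [([358.0, 290.0], 0.81), ([290.0, 261.0], 0.6)]
mug1 top [([314.0, 290.0], 0.74), ([310.0, 214.0], 0.71)]
mug1_rim side [([360.0, 261.0], 0.91)]
mug1_rim top [([310.0, 290.0], 0.65), ([310.0, 209.0], 0.31)]
bin side [([394.0, 197.0], 0.81), ([329.0, 172.0], 0.54)]
bin top [([457.0, 268.0], 0.82)]
tray side [([324.0, 275.0], 0.86), ([328.0, 172.0], 0.46)]
tray top [([311.0, 256.0], 0.91), ([308.0, 217.0], 0.24)]
block side [([297.0, 253.0], 0.69), ([233.0, 383.0], 0
[... 538 characters left out ...]
0], 0.7), ([395.0, 194.0], 0.49)]
slot2 top [([152.0, 257.0], 0.9), ([200.0, 232.0], 0.8), ([170.0, 245.0], 0.75), ([307.0, 216.0], 0.73)]
scraper1 side [([329.0, 358.0], 0.97), ([338.0, 455.0], 0.9), ([331.0, 402.0], 0.62)]
scraper1 top [([203.0, 318.0], 0.89), ([166.0, 346.0], 0.85), ([234.0, 303.0], 0.75), ([319.0, 215.0], 0.69)]
reagent side [([207.0, 265.0], 0.63)]
reagent top [([267.0, 152.0], 0.91)]
washbottle side [([329.0, 171.0], 0.94), ([280.0, 261.0], 0.43)]
washbottle top [([457.0, 179.0], 0.58)]
jar side [([237.0, 305.0], 0.83)]
jar top [([244.0, 195.0], 0.74), ([174.0, 246.0], 0.56)]
brush side [([390.0, 253.0], 0.83)]
brush top [([372.0, 294.0], 0.78), ([202.0, 232.0], 0.35)]
```

View pics/side0.png

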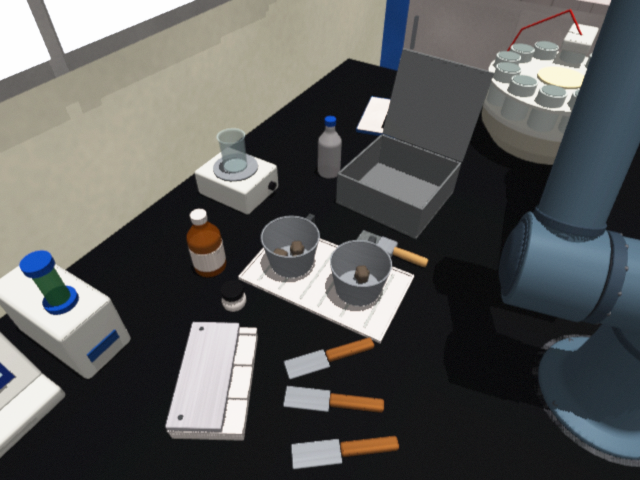

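View pics/top0.png

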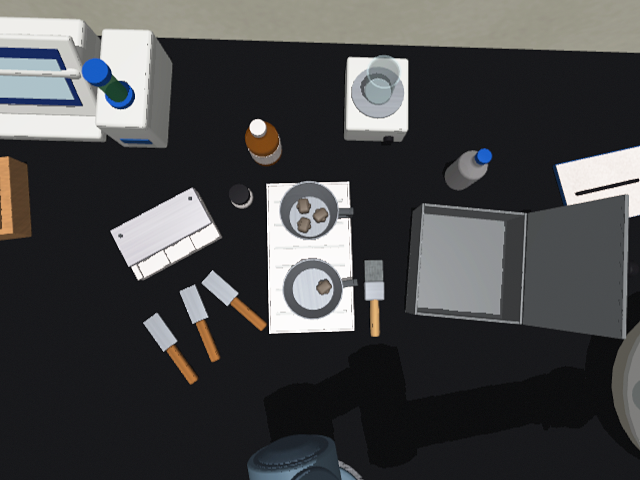

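Side view: near mug at (358,280) holds 1 lump, far mug at (290,250) holds 3 and all three scrapers lie at (330,358..455). The top view agrees: mugs at (312,290) and (308,210), handles at (350,283) and (346,212), block left at (170,235), bin at (468,265) and brush at (375,300).

Run:
```python
from h import *
np.set_printoptions(precision=3,suppress=True)
for q in ["mug1","scraper1","bin","lid","brush"]:
  for n in ("side","top"):
    if n=="side" and q!="lid": continue
    z={"mug1":.05,"scraper1":.008,"bin":.09,"lid":.2,"brush":.01}[q]
    for r in regions_of(q,n)[:4]:
        m=r["region"].astype(np.uint8); 
        c=max(cv2.findContours(m,cv2.RETR_EXTERNAL,cv2.CHAIN_APPROX_NONE)[0],key=cv2.contourArea).reshape(-1,2)
        W=np.float32([onz(n,p,z)[:2] for p in c])
        (cx,cy),(w,h),a=cv2.minAreaRect(W); b=cv2.boxPoints(((cx,cy),(w,h),a))
        print(q,n,round(r["p"],2),"A",m.sum(),"cen",cx.round(3) if 0 else round(cx,3),round(cy,3),"wh",round(w,3),round(h,3),"corners",b.round(3).tolist(), "px",np.int32(cv2.boxPoints(cv2.minAreaRect(c))).tolist())
P={"slot+y":((152,257),(225,412)),"slotm":((175,245),(233,377)),"slot-y":((200,232),(237,346)),
"sc_a":((166,346),(338,455)),"sc_b":((203,318),(331,402)),"sc_c":((234,303),(329,358)),
"mugnear_rim":((313,290),(360,261)),"tray":((311,256),(324,275)),"bin":((457,268),(394,197)),"jar":((244,195),(237,305)),"brush":((372,294),(390,253))}
for k,(a,b) in P.items(): print(k,*tri("top",a,"side",b))
# bin rim corners in top picture by eye
for p in [(422,205),(525,212),(523,323),(412,313)]: print("binrim",p,onz("top",p,.09))
for p in [(267,183),(350,182),(354,331),(269,333)]: print("tray",p,onz("top",p,.009))
for p in [(345,212),(355,283)]: print("handle",p,onz("top",p,.072))
for p in [(308,210),(313,290)]: print("rim",p,onz("top",p,.084))
```

```text
mug1 top 0.75 A 2839 cen 0.457 0.018 wh 0.134 0.122 corners [[0.3709999918937683, -0.010999999940395355], [0.4779999852180481, -0.07000000029802322], [0.5429999828338623, 0.04699999839067459], [0.4359999895095825, 0.10599999874830246]] px [[271, 300], [301, 248], [358, 281], [327, 333]]
mug1 top 0.71 A 13325 cen 0.529 -0.531 wh 0.235 0.298 corners [[0.37299999594688416, -0.6380000114440918], [0.6700000166893005, -0.6579999923706055], [0.6850000023841858, -0.42399999499320984], [0.3880000114440918, -0.40400001406669617]] px [[522, 333], [528, 190], [641, 195], [635, 338]]
mug1 top 0.47 A 143 cen 0.465 0.0 wh 0.024 0.026 corners [[0.4519999921321869, 0.013000000268220901], [0.453000009059906, -0.013000000268220901], [0.47699999809265137, -0.012000000104308128], [0.47699999809265137, 0.014000000432133675]] px [[317, 281], [330, 281], [330, 293], [317, 293]]
mug1 top 0.31 A 187 cen 0.611 0.012 wh 0.028 0.032 corners [[0.5899999737739563, 0.013000000268220901], [0.6129999756813049, -0.009999999776482582], [0.6320000290870667, 0.010999999940395355], [0.609000027179718, 0.032999999821186066
[... 2941 characters left out ...]
m [0.46  0.022 0.085] 0.004313114006698588
tray [0.534 0.03  0.004] 0.006837875798951491
bin [ 0.517 -0.286  0.   ] 0.009257957487886645
jar [ 0.66   0.179 -0.017] 0.009379797608592429
brush [ 0.45  -0.106 -0.003] 0.004276654268770651
binrim (422, 205) [ 0.631 -0.191  0.09 ]
binrim (525, 212) [ 0.622 -0.396  0.09 ]
binrim (523, 323) [ 0.404 -0.387  0.09 ]
binrim (412, 313) [ 0.419 -0.171  0.09 ]
tray (267, 183) [0.687 0.128 0.009]
tray (350, 182) [ 0.694 -0.052  0.009]
tray (354, 331) [ 0.374 -0.066  0.009]
tray (269, 333) [0.366 0.112 0.009]
handle (345, 212) [ 0.616 -0.039  0.072]
handle (355, 283) [ 0.474 -0.062  0.072]
rim (308, 210) [0.616 0.035 0.084]
rim (313, 290) [0.458 0.021 0.084]
```

Run:
```python
import cv2
a=cv2.imread("pics/top0.png")[170:345,260:400]; cv2.imwrite("pics/crop_t.png",cv2.resize(a,None,fx=3.4,fy=3.4,interpolation=2))
```

```text
(no output)
```

View pics/crop_t.png

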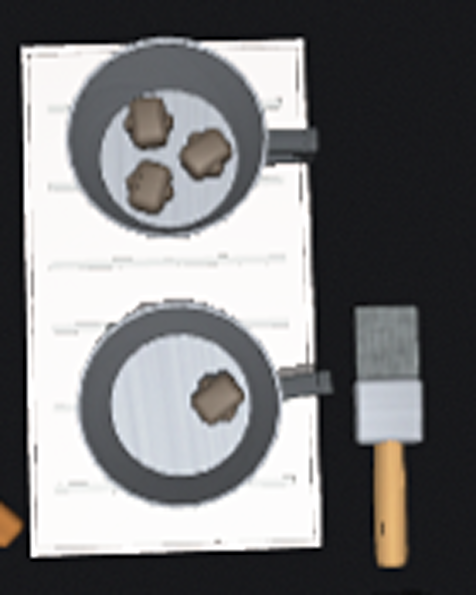

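Close-up: near mug rim centre is at px (312.9,288.5) with handle bar at (355.6,282.4); far mug is at (309.1,210.6) with handle bar at (351.8,212.1). The brush stays clear of both handles.

```bash
cat > go.py <<'E'
# go.py x y z h tilt : rows' numbers from the present pose to a pose (h: handle azimuth deg, tool y = h+90; tilt of tool z from down towards h)
import sys; from h import *
x,y,z,h,t=map(float,sys.argv[1:6]); h,t=np.radians([h,t])
H=np.array([np.cos(h),np.sin(h),0]); Y=np.array([-np.sin(h),np.cos(h),0]); Z=np.array([0,0,-1])*np.cos(t)+H*np.sin(t)
T=Rn.from_matrix(np.c_[np.cross(Y,Z),Y,Z]); p,R=pose(); d=R.inv().apply(np.array([x,y,z])-p)/.25
w=(R.inv()*T).as_rotvec()/np.pi; s=monitor.read_state()
print("t",d.round(3),"w",w.round(3),"| now",p.round(3),"q",np.round(s["joint_positions"],2),"T",round(s["time"],1),"width",round(s["gripper_width"],4))
E
python3 - <<'E'
from h import *
for a,b in [((312.9,288.5),(355.6,282.4)),((309.1,210.6),(351.8,212.1))]:
    A=onz("top",a,.084);B=onz("top",b,.072);d=(B-A)[:2];print(A.round(3),B.round(3),np.hypot(*d).round(3),np.degrees(np.arctan2(d[1],d[0])).round(1),"bar",(A[:2]+.086*d/np.hypot(*d)).round(4))
E
python3 go.py 0.474 -0.063 0.17 -81 0
```

```text
[0.461 0.022 0.084] [ 0.475 -0.063  0.072] 0.085 -80.6 bar [ 0.4753 -0.0632]
[0.615 0.033 0.084] [ 0.616 -0.053  0.072] 0.086 -89.1 bar [ 0.6163 -0.0529]
t [ 1.717 -1.458  0.149] w [ 0.     0.    -0.447] | now [ 0.183 -0.545  0.207] q [-1.36  0.38  0.08  1.27  0.    1.46] T 1.7 width 0.0852
```

```bash
python3 -m creep '[{"tx":0.86,"ty":-0.73,"claw":0.6},{"tx":0.86,"ty":-0.73,"claw":0.6},{"tx":0.86,"ty":-0.73,"claw":0.6},{"tx":0.86,"ty":-0.73,"claw":0.6},{"tx":0.86,"ty":-0.73,"wz":-0.2,"claw":0.6},{"tx":0.86,"ty":-0.73,"wz":-0.447,"claw":0.6},{"tx":0.86,"ty":-0.73,"wz":-0.447,"claw":0.6},{"tx":0.86,"ty":-0.73,"wz":-0.447,"claw":0.6},{"tx":0.86,"ty":-0.73,"wz":-0.447,"claw":0.6},{"tx":0.86,"ty":-0.73,"wz":-0.447,"claw":0.6}]'; python3 go.py 0.475 -0.063 0.17 -81 0
```

```text
t [ 1.721 -1.457  0.149] w [ 0.     0.    -0.447] | now [ 0.183 -0.545  0.207] q [-1.36  0.38  0.08  1.27  0.    1.46] T 1.7 width 0.0852validation failed for argument at $[0]...
```

```bash
python3 -m creep '[{"tx":0.86,"ty":-0.73,"tz":0,"wx":0,"wy":0,"wz":-0.2,"claw":0.6},{"tx":0.86,"ty":-0.73,"tz":0,"wx":0,"wy":0,"wz":-0.2,"claw":0.6},{"tx":0.86,"ty":-0.73,"tz":0,"wx":0,"wy":0,"wz":-0.447,"claw":0.6},{"tx":0.86,"ty":-0.73,"tz":0,"wx":0,"wy":0,"wz":-0.447,"claw":0.6},{"tx":0.86,"ty":-0.73,"tz":0,"wx":0,"wy":0,"wz":-0.447,"claw":0.6},{"tx":0.86,"ty":-0.73,"tz":0,"wx":0,"wy":0,"wz":-0.447,"claw":0.6},{"tx":0.86,"ty":-0.73,"tz":0,"wx":0,"wy":0,"wz":-0.447,"claw":0.6},{"tx":0.86,"ty":-0.73,"tz":0,"wx":0,"wy":0,"wz":-0.447,"claw":0.6},{"tx":0.86,"ty":-0.73,"tz":0,"wx":0,"wy":0,"wz":-0.447,"claw":0.6}]'; python3 go.py 0.475 -0.063 0.17 -81 0
```

```text
time: 2.82
tool_pos: [0.3288, -0.3037, 0.2073]
tcp_rot: [0.0, 0.65, 0.76, -0.0]
ft_force: [-0.1, -0.3, -0.4]
gripper_width: 0.0516
finger_force: 0.0
t [0.86  0.728 0.149] w [ 0.  0. -0.] | now [ 0.329 -0.304  0.207] q [-0.89  0.12 -0.26  1.19 -0.    0.53] T 2.8 width 0.0516
```

```bash
python3 -m creep '[{"tx":0.86,"ty":0.728,"tz":0.149,"wx":0,"wy":0,"wz":0,"claw":0.6},{"tx":0.86,"ty":0.728,"tz":0.149,"wx":0,"wy":0,"wz":0,"claw":0.6},{"tx":0.86,"ty":0.728,"tz":0.149,"wx":0,"wy":0,"wz":0,"claw":0.6},{"tx":0.86,"ty":0.728,"tz":0.149,"wx":0,"wy":0,"wz":0,"claw":0.6},{"tx":0.86,"ty":0.728,"tz":0.149,"wx":0,"wy":0,"wz":0,"claw":0.6},{"tx":0.86,"ty":0.728,"tz":0.149,"wx":0,"wy":0,"wz":0,"claw":0.6},{"tx":0.86,"ty":0.728,"tz":0.149,"wx":0,"wy":0,"wz":0,"claw":0.6}]'; python3 go.py 0.475 -0.063 0.031 -81 0
python3 -c "
from h import *
for n in ('top','side'):
  eyes.camera(n)
  for q in ('mug1','mug1_rim'):print(n,q,[(np.round(r['point'],1).tolist(),round(r['p'],2)) for r in spot_point(q,n)[:3]])
"
```

```text
time: 3.7
tool_pos: [0.4745, -0.0632, 0.17]
tcp_rot: [0.0, 0.65, 0.76, -0.0]
ft_force: [-0.3, 0.3, -1.2]
gripper_width: 0.0512
finger_force: 0.0
t [0.001 0.002 0.556] w [-0.  0. -0.] | now [ 0.475 -0.063  0.17 ] q [-0.26  0.2  -0.26  1.11 -0.    1.15] T 3.7 width 0.0512
top mug1 [([308.4, 216.2], 0.84), ([314.0, 289.5], 0.75)]
top mug1_rim [([314.1, 290.9], 0.6), ([308.2, 207.3], 0.6), ([310.2, 290.2], 0.55)]
side mug1 [([292.0, 261.5], 0.94), ([357.3, 291.3], 0.84)]
side mug1_rim [([358.1, 261.0], 0.71), ([230.9, 384.4], 0.52)]
```

```bash
python3 -m creep '[{"tx":0,"ty":0,"tz":0.2,"wx":0,"wy":0,"wz":0,"claw":0.6},{"tx":0,"ty":0,"tz":0.4,"wx":0,"wy":0,"wz":0,"claw":0.6},{"tx":0,"ty":0,"tz":0.5,"wx":0,"wy":0,"wz":0,"claw":0.6},{"tx":0,"ty":0,"tz":0.556,"wx":0,"wy":0,"wz":0,"claw":0.6},{"tx":0,"ty":0,"tz":0.556,"wx":0,"wy":0,"wz":0,"claw":0.6},{"tx":0,"ty":0,"tz":0.556,"wx":0,"wy":0,"wz":0,"claw":0.0},{"tx":0,"ty":0,"tz":0.556,"wx":0,"wy":0,"wz":0,"claw":0.0},{"tx":0,"ty":0,"tz":0.556,"wx":0,"wy":0,"wz":0,"claw":0.0},{"tx":0,"ty":0,"tz":0.556,"wx":0,"wy":0,"wz":0,"claw":0.0},{"tx":0,"ty":0,"tz":0.556,"wx":0,"wy":0,"wz":0,"claw":0.0}]'
python3 -c "
from h import *
cv2.imwrite('pics/g1.png',eyes.camera('side')[150:350,220:480])"
```

```text
time: 5.25
tool_pos: [0.4761, -0.0636, 0.032]
tcp_rot: [0.001, 0.649, 0.76, 0.0]
ft_force: [0.4, -1.9, 6.3]
gripper_width: 0.0123
finger_force: 58.7
```

View pics/g1.png

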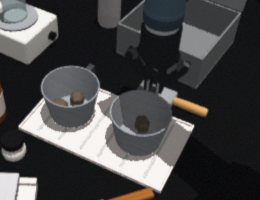

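Gripped: the side view shows the fingers on the near mug's handle. Now lift it and check for slip.

```bash
python3 -m creep '[{"tx":0,"ty":0,"tz":-0.05,"wx":0,"wy":0,"wz":0,"claw":0.0},{"tx":0,"ty":0,"tz":-0.15,"wx":0,"wy":0,"wz":0,"claw":0.0},{"tx":0,"ty":0,"tz":-0.3,"wx":0,"wy":0,"wz":0,"claw":0.0},{"tx":0,"ty":0,"tz":-0.45,"wx":0,"wy":0,"wz":0,"claw":0.0},{"tx":0,"ty":0,"tz":-0.6,"wx":0,"wy":0,"wz":0,"claw":0.0},{"tx":0,"ty":0,"tz":-0.75,"wx":0,"wy":0,"wz":0,"claw":0.0},{"tx":0,"ty":0,"tz":-0.9,"wx":0,"wy":0,"wz":0,"claw":0.0},{"tx":0,"ty":0,"tz":-1,"wx":0,"wy":0,"wz":0,"claw":0.0},{"tx":0,"ty":0,"tz":-1,"wx":0,"wy":0,"wz":0,"claw":0.0}]'
python3 go.py 0.55 -0.275 0.295 -24 0
python3 -c "
from h import *
cv2.imwrite('pics/g2.png',eyes.camera('side')[50:350,180:520])"
```

```text
time: 6.42
tool_pos: [0.4756, -0.0631, 0.2827]
tcp_rot: [0.002, 0.649, 0.76, 0.001]
ft_force: [-0.1, -0.4, -3.8]
gripper_width: 0.0117
finger_force: 58.6
t [-0.884  0.161 -0.047] w [ 0.001  0.001 -0.317] | now [ 0.476 -0.063  0.283] q [-0.26  0.17 -0.01  1.39 -0.    1.15] T 6.4 width 0.0117
```

View pics/g2.png

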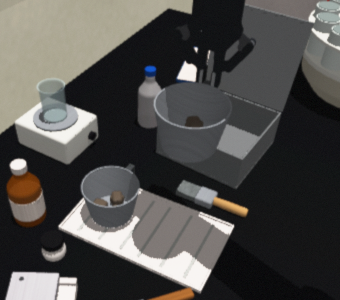

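The mug hangs level and is firmly held. I'll move over the bin, then tilt.

```bash
python3 -m creep '[{"tx":-0.1,"ty":0.02,"tz":-0.03,"wx":0,"wy":0,"wz":-0.04,"claw":0.0},{"tx":-0.25,"ty":0.05,"tz":-0.047,"wx":0,"wy":0,"wz":-0.09,"claw":0.0},{"tx":-0.4,"ty":0.08,"tz":-0.047,"wx":0,"wy":0,"wz":-0.14,"claw":0.0},{"tx":-0.55,"ty":0.1,"tz":-0.047,"wx":0,"wy":0,"wz":-0.19,"claw":0.0},{"tx":-0.7,"ty":0.13,"tz":-0.047,"wx":0,"wy":0,"wz":-0.24,"claw":0.0},{"tx":-0.82,"ty":0.15,"tz":-0.047,"wx":0,"wy":0,"wz":-0.29,"claw":0.0},{"tx":-0.884,"ty":0.161,"tz":-0.047,"wx":0,"wy":0,"wz":-0.317,"claw":0.0},{"tx":-0.884,"ty":0.161,"tz":-0.047,"wx":0,"wy":0,"wz":-0.317,"claw":0.0},{"tx":-0.884,"ty":0.161,"tz":-0.047,"wx":0,"wy":0,"wz":-0.317,"claw":0.0}]'
python3 go.py 0.55 -0.275 0.28 -24 70;python3 go.py 0.55 -0.275 0.27 -24 118
```

```text
time: 7.6
tool_pos: [0.5486, -0.2738, 0.2916]
tcp_rot: [-0.001, 0.208, 0.978, 0.001]
ft_force: [-0.5, -0.2, -3.2]
gripper_width: 0.0119
finger_force: 58.9
t [-0.007 -0.002  0.046] w [ 0.   -0.39 -0.  ] | now [ 0.549 -0.274  0.292] q [-0.57  0.47  0.44  1.54  0.   -0.15] T 7.6 width 0.0119
t [-0.007 -0.002  0.086] w [ 0.    -0.656 -0.   ] | now [ 0.549 -0.274  0.292] q [-0.57  0.47  0.44  1.54  0.   -0.15] T 7.6 width 0.0119
```

```bash
python3 -m creep '[{"tx":0,"ty":0,"tz":0.02,"wx":0,"wy":-0.05,"wz":0,"claw":0.0},{"tx":0,"ty":0,"tz":0.04,"wx":0,"wy":-0.1,"wz":0,"claw":0.0},{"tx":0,"ty":0,"tz":0.06,"wx":0,"wy":-0.15,"wz":0,"claw":0.0},{"tx":0,"ty":0,"tz":0.086,"wx":0,"wy":-0.2,"wz":0,"claw":0.0},{"tx":0,"ty":0,"tz":0.086,"wx":0,"wy":-0.25,"wz":0,"claw":0.0},{"tx":0,"ty":0,"tz":0.086,"wx":0,"wy":-0.3,"wz":0,"claw":0.0},{"tx":0,"ty":0,"tz":0.086,"wx":0,"wy":-0.35,"wz":0,"claw":0.0},{"tx":0,"ty":0,"tz":0.086,"wx":0,"wy":-0.4,"wz":0,"claw":0.0},{"tx":0,"ty":0,"tz":0.086,"wx":0,"wy":-0.45,"wz":0,"claw":0.0},{"tx":0,"ty":0,"tz":0.086,"wx":0,"wy":-0.5,"wz":0,"claw":0.0}]'
python3 go.py 0.55 -0.275 0.27 -24 120
```

```text
time: 8.85
tool_pos: [0.642, -0.3337, 0.3628]
tcp_rot: [0.61, 0.156, 0.768, -0.121]
ft_force: [0.5, -0.5, -3.2]
gripper_width: 0.0121
finger_force: 59.7
t [ 0.46   0.073 -0.334] w [ 0.007 -0.24  -0.003] | now [ 0.642 -0.334  0.363] q [-0.71 -0.01 -1.02 -0.77  0.3  -0.07] T 8.8 width 0.0121
```

The arm hit its elbow limit at 76° of tilt, so pointing outward is out of reach. I'll pour with the tool pointing to -y instead, where the wrist stays further from the base.

```bash
python3 go.py 0.525 -0.300 0.32 -72 70; python3 go.py 0.525 -0.300 0.32 -55 70; python3 -c "
from h import *
cv2.imwrite('pics/g3.png',eyes.camera('top')[100:400,300:640])"
```

```text
t [ 0.277 -0.057 -0.432] w [0.263 0.035 0.077] | now [ 0.642 -0.334  0.363] q [-0.71 -0.01 -1.02 -0.77  0.3  -0.07] T 8.8 width 0.0121
t [ 0.277 -0.057 -0.432] w [0.172 0.037 0.05 ] | now [ 0.642 -0.334  0.363] q [-0.71 -0.01 -1.02 -0.77  0.3  -0.07] T 8.8 width 0.0121
```

View pics/g3.png

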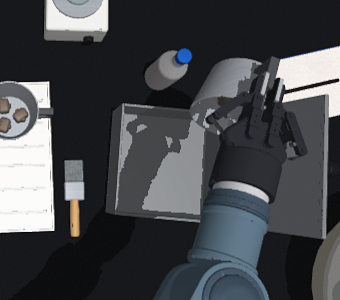

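```bash
python3 -m creep '[{"tx":0.05,"ty":-0.01,"tz":-0.1,"wx":0,"wy":0.03,"wz":0,"claw":0.0},{"tx":0.1,"ty":-0.02,"tz":-0.22,"wx":0.04,"wy":0.035,"wz":0.01,"claw":0.0},{"tx":0.17,"ty":-0.03,"tz":-0.32,"wx":0.09,"wy":0.035,"wz":0.025,"claw":0.0},{"tx":0.22,"ty":-0.05,"tz":-0.4,"wx":0.14,"wy":0.035,"wz":0.04,"claw":0.0},{"tx":0.277,"ty":-0.057,"tz":-0.432,"wx":0.18,"wy":0.035,"wz":0.05,"claw":0.0},{"tx":0.277,"ty":-0.057,"tz":-0.432,"wx":0.22,"wy":0.035,"wz":0.065,"claw":0.0},{"tx":0.277,"ty":-0.057,"tz":-0.432,"wx":0.263,"wy":0.035,"wz":0.077,"claw":0.0},{"tx":0.277,"ty":-0.057,"tz":-0.432,"wx":0.263,"wy":0.035,"wz":0.077,"claw":0.0}]'
python3 go.py 0.525 -0.300 0.32 -72 70; python3 go.py 0.525 -0.300 0.28 -72 120; python3 -c "
from h import *
cv2.imwrite('pics/g4.png',eyes.camera('side')[20:320,220:560])"
```

```text
time: 9.9
tool_pos: [0.5265, -0.2988, 0.3181]
tcp_rot: [0.463, 0.48, 0.665, -0.337]
ft_force: [1.1, -0.7, -2.3]
gripper_width: 0.0122
finger_force: 59.7
t [-0.008 -0.007 -0.   ] w [ 0.001 -0.001  0.002] | now [ 0.527 -0.299  0.318] q [-0.15  0.01 -0.83 -0.15 -0.99  0.6 ] T 9.9 width 0.0122
t [ 0.142 -0.007  0.055] w [ 0.002 -0.279  0.001] | now [ 0.527 -0.299  0.318] q [-0.15  0.01 -0.83 -0.15 -0.99  0.6 ] T 9.9 width 0.0122
```

View pics/g4.png

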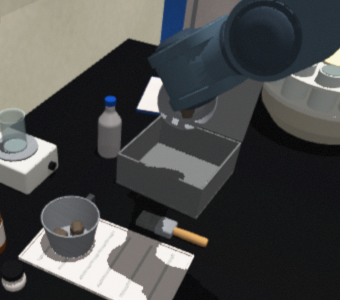

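The mug is over the bin with its mouth facing left. Tilting further.

```bash
python3 -m creep '[{"tx":0.03,"ty":0,"tz":0.01,"wx":0,"wy":-0.05,"wz":0,"claw":0.0},{"tx":0.06,"ty":0,"tz":0.02,"wx":0,"wy":-0.1,"wz":0,"claw":0.0},{"tx":0.09,"ty":0,"tz":0.035,"wx":0,"wy":-0.15,"wz":0,"claw":0.0},{"tx":0.12,"ty":0,"tz":0.05,"wx":0,"wy":-0.2,"wz":0,"claw":0.0},{"tx":0.142,"ty":0,"tz":0.055,"wx":0,"wy":-0.24,"wz":0,"claw":0.0},{"tx":0.142,"ty":0,"tz":0.055,"wx":0,"wy":-0.279,"wz":0,"claw":0.0},{"tx":0.142,"ty":0,"tz":0.055,"wx":0,"wy":-0.279,"wz":0,"claw":0.0},{"tx":0.142,"ty":0,"tz":0.055,"wx":0,"wy":-0.279,"wz":0,"claw":0.0},{"tx":0.142,"ty":0,"tz":0.055,"wx":0,"wy":-0.279,"wz":0,"claw":0.0},{"tx":0.142,"ty":0,"tz":0.055,"wx":0,"wy":-0.279,"wz":0,"claw":0.0}]'
python3 go.py 0.525 -0.300 0.28 -72 120; python3 go.py 0.525 -0.300 0.31 -72 0; python3 -c "
from h import *
cv2.imwrite('pics/g5.png',np.hstack([eyes.camera('side')[20:320,220:560],eyes.camera('top')[130:430,300:640]]))
for n in ('side','top'): print(n,[(np.round(r['point']).tolist(),round(r['p'],2)) for r in boxes_of('lump1',n)])"
```

```text
time: 11.2
tool_pos: [0.569, -0.3177, 0.3248]
tcp_rot: [0.584, 0.414, 0.546, -0.435]
ft_force: [0.9, 0.1, -4.1]
gripper_width: 0.0125
finger_force: 59.9
t [ 0.171 -0.151 -0.127] w [-0.01  -0.148  0.   ] | now [ 0.569 -0.318  0.325] q [-0.13  0.6  -1.02 -1.77 -1.16 -0.13] T 11.2 width 0.0125
t [ 0.051 -0.15  -0.12 ] w [-0.006  0.519 -0.01 ] | now [ 0.569 -0.318  0.325] q [-0.13  0.6  -1.02 -1.77 -1.16 -0.13] T 11.2 width 0.0125
side [([295.0, 248.0], 0.59)]
top [([303.0, 224.0], 0.63), ([368.0, 309.0], 0.61), ([320.0, 214.0], 0.58), ([303.0, 205.0], 0.49)]
```

View pics/g5.png

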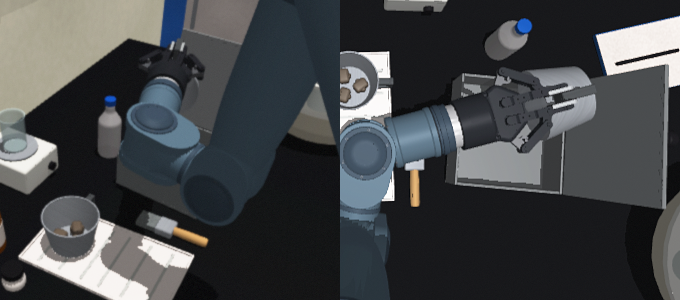

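Only 93° reached: q3 and q4 are at their limits, and no lump has left the mug. I'll stand the mug back on its tray and regrip it with the tool pre-tilted 45°, so the pour ends at about 70° of tool tilt, which I know is reachable.

```bash
python3 -m creep '[{"tx":0.01,"ty":-0.03,"tz":-0.02,"wx":0,"wy":0.05,"wz":0,"claw":0.0},{"tx":0.02,"ty":-0.06,"tz":-0.05,"wx":0,"wy":0.11,"wz":0,"claw":0.0},{"tx":0.03,"ty":-0.1,"tz":-0.08,"wx":0,"wy":0.17,"wz":0,"claw":0.0},{"tx":0.05,"ty":-0.15,"tz":-0.12,"wx":0,"wy":0.23,"wz":0,"claw":0.0},{"tx":0.05,"ty":-0.15,"tz":-0.12,"wx":0,"wy":0.29,"wz":0,"claw":0.0},{"tx":0.05,"ty":-0.15,"tz":-0.12,"wx":0,"wy":0.35,"wz":0,"claw":0.0},{"tx":0.05,"ty":-0.15,"tz":-0.12,"wx":0,"wy":0.41,"wz":0,"claw":0.0},{"tx":0.05,"ty":-0.15,"tz":-0.12,"wx":0,"wy":0.47,"wz":0,"claw":0.0},{"tx":0.05,"ty":-0.15,"tz":-0.12,"wx":-0.006,"wy":0.519,"wz":-0.01,"claw":0.0},{"tx":0.05,"ty":-0.15,"tz":-0.12,"wx":-0.006,"wy":0.519,"wz":-0.01,"claw":0.0}]'
python3 go.py 0.476 -0.063 0.25 -81 0
```

```text
time: 12.65
tool_pos: [0.5262, -0.299, 0.3096]
tcp_rot: [0.214, 0.569, 0.78, -0.151]
ft_force: [2.0, -0.9, -4.0]
gripper_width: 0.0125
finger_force: 59.4
t [ 0.949  0.097 -0.279] w [0.016 0.168 0.048] | now [ 0.526 -0.299  0.31 ] q [-0.41  0.1  -0.16  0.93 -0.38  0.77] T 12.7 width 0.0125
```

```bash
python3 -m creep '[{"tx":0.1,"ty":0.01,"tz":-0.03,"wx":0.0,"wy":0.05,"wz":0.01,"claw":0.0},{"tx":0.25,"ty":0.03,"tz":-0.08,"wx":0.01,"wy":0.11,"wz":0.02,"claw":0.0},{"tx":0.4,"ty":0.04,"tz":-0.12,"wx":0.016,"wy":0.168,"wz":0.03,"claw":0.0},{"tx":0.55,"ty":0.06,"tz":-0.16,"wx":0.016,"wy":0.168,"wz":0.048,"claw":0.0},{"tx":0.7,"ty":0.07,"tz":-0.21,"wx":0.016,"wy":0.168,"wz":0.048,"claw":0.0},{"tx":0.85,"ty":0.09,"tz":-0.25,"wx":0.016,"wy":0.168,"wz":0.048,"claw":0.0},{"tx":0.949,"ty":0.097,"tz":-0.279,"wx":0.016,"wy":0.168,"wz":0.048,"claw":0.0},{"tx":0.949,"ty":0.097,"tz":-0.279,"wx":0.016,"wy":0.168,"wz":0.048,"claw":0.0},{"tx":0.949,"ty":0.097,"tz":-0.279,"wx":0.016,"wy":0.168,"wz":0.048,"claw":0.0}]'
python3 go.py 0.4757 -0.063 0.033 -81 0
```

```text
time: 13.78
tool_pos: [0.4762, -0.0651, 0.2477]
tcp_rot: [0.002, 0.65, 0.76, -0.003]
ft_force: [-0.0, -1.0, -3.1]
gripper_width: 0.0124
finger_force: 59.4
t [0.015 0.002 0.859] w [-0.001  0.002 -0.001] | now [ 0.476 -0.065  0.248] q [-0.26  0.18 -0.09  1.31 -0.01  1.15] T 13.8 width 0.0124
```

```bash
python3 -m creep '[{"tx":0.015,"ty":0,"tz":0.2,"wx":0,"wy":0,"wz":0,"claw":0.0},{"tx":0.015,"ty":0,"tz":0.4,"wx":0,"wy":0,"wz":0,"claw":0.0},{"tx":0.015,"ty":0,"tz":0.6,"wx":0,"wy":0,"wz":0,"claw":0.0},{"tx":0.015,"ty":0,"tz":0.75,"wx":0,"wy":0,"wz":0,"claw":0.0},{"tx":0.015,"ty":0,"tz":0.81,"wx":0,"wy":0,"wz":0,"claw":0.0},{"tx":0.015,"ty":0,"tz":0.84,"wx":0,"wy":0,"wz":0,"claw":0.0},{"tx":0.015,"ty":0,"tz":0.859,"wx":0,"wy":0,"wz":0,"claw":0.0},{"tx":0.015,"ty":0,"tz":0.859,"wx":0,"wy":0,"wz":0,"claw":0.0},{"tx":0.015,"ty":0,"tz":0.859,"wx":0,"wy":0,"wz":0,"claw":0.0}]'
python3 go.py 0.4757 -0.063 0.033 -81 0
```

```text
time: 14.9
tool_pos: [0.4751, -0.0625, 0.034]
tcp_rot: [0.002, 0.651, 0.759, -0.003]
ft_force: [0.2, -0.8, -1.5]
gripper_width: 0.012
finger_force: 59.7
t [-0.002  0.002  0.004] w [-0.001  0.002 -0.001] | now [ 0.475 -0.063  0.034] q [-0.26  0.32 -0.48  0.77 -0.01  1.16] T 14.9 width 0.012
```

Just about in contact. Lower 1 mm, release and retreat up, then look.

```bash
python3 -m creep '[{"tx":0,"ty":0,"tz":0.006,"wx":0,"wy":0,"wz":0,"claw":0.0},{"tx":0,"ty":0,"tz":0.006,"wx":0,"wy":0,"wz":0,"claw":0.5},{"tx":0,"ty":0,"tz":0.006,"wx":0,"wy":0,"wz":0,"claw":0.5},{"tx":0,"ty":0,"tz":0.006,"wx":0,"wy":0,"wz":0,"claw":0.6},{"tx":0,"ty":0,"tz":-0.1,"wx":0,"wy":0,"wz":0,"claw":0.6},{"tx":-0.1,"ty":0,"tz":-0.3,"wx":0,"wy":0.03,"wz":0,"claw":0.6},{"tx":-0.25,"ty":0,"tz":-0.4,"wx":0,"wy":0.1,"wz":0,"claw":0.6},{"tx":-0.28,"ty":0,"tz":-0.4,"wx":0,"wy":0.15,"wz":0,"claw":0.6},{"tx":-0.28,"ty":0,"tz":-0.4,"wx":0,"wy":0.2,"wz":0,"claw":0.6},{"tx":-0.28,"ty":0,"tz":-0.4,"wx":0,"wy":0.25,"wz":0,"claw":0.6}]'
python3 go.py 0.4866 -0.134 0.121 -81 -45
python3 -c "
from h import *
cv2.imwrite('pics/g6.png',np.hstack([eyes.camera('side')[150:400,200:480],eyes.camera('top')[170:420,200:480]]))
print([(np.round(r['point'],1).tolist(),round(r['p'],2)) for r in spot_point('mug1_rim','top')])"
```

```text
time: 16.15
tool_pos: [0.4858, -0.132, 0.1339]
tcp_rot: [-0.29, 0.602, 0.701, 0.248]
ft_force: [0.8, 0.0, 1.2]
gripper_width: 0.0509
finger_force: 0.0
t [-0.042  0.002  0.031] w [ 0.     0.001 -0.002] | now [ 0.486 -0.132  0.134] q [-0.71  0.78  0.25  1.69  0.48  0.55] T 16.1 width 0.0509
[([312.1, 291.1], 0.56)]
```

View pics/g6.png

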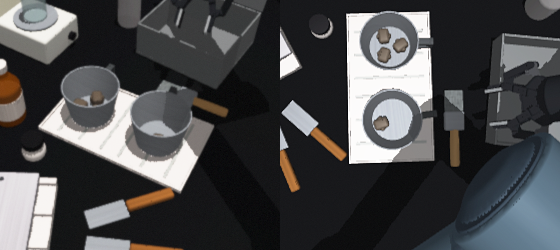

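Mug stands on the tray at rim px (313,287), its lump still inside, handle at about (354,283), as before. Now the tilted grasp.

```bash
python3 -m creep '[{"tx":-0.042,"ty":0.002,"tz":0.031,"wx":0,"wy":0,"wz":0,"claw":0.6},{"tx":-0.042,"ty":0.002,"tz":0.031,"wx":0,"wy":0,"wz":0,"claw":0.6},{"tx":-0.042,"ty":0.002,"tz":0.2,"wx":0,"wy":0,"wz":0,"claw":0.6},{"tx":-0.042,"ty":0.002,"tz":0.4,"wx":0,"wy":0,"wz":0,"claw":0.6},{"tx":-0.042,"ty":0.002,"tz":0.511,"wx":0,"wy":0,"wz":0,"claw":0.6},{"tx":-0.042,"ty":0.002,"tz":0.511,"wx":0,"wy":0,"wz":0,"claw":0.6},{"tx":-0.042,"ty":0.002,"tz":0.511,"wx":0,"wy":0,"wz":0,"claw":0.0},{"tx":-0.042,"ty":0.002,"tz":0.511,"wx":0,"wy":0,"wz":0,"claw":0.0},{"tx":-0.042,"ty":0.002,"tz":0.511,"wx":0,"wy":0,"wz":0,"claw":0.0},{"tx":-0.042,"ty":0.002,"tz":0.511,"wx":0,"wy":0,"wz":0,"claw":0.0}]'
python3 go.py 0.4734 -0.05 0.27 -81 -45; python3 go.py 0.4734 -0.05 0.036 -81 -45
```

```text
time: 17.55
tool_pos: [0.4737, -0.0507, 0.0362]
tcp_rot: [-0.289, 0.603, 0.702, 0.246]
ft_force: [-0.1, -4.4, 5.9]
gripper_width: 0.0068
finger_force: 58.8
t [ 0.658 -0.003 -0.664] w [ 0.     0.002 -0.001] | now [ 0.474 -0.051  0.036] q [-0.62  0.76 -0.06  1.35  0.53  0.64] T 17.6 width 0.0068
t [ 0.001 -0.001  0.003] w [ 0.     0.002 -0.001] | now [ 0.474 -0.051  0.036] q [-0.62  0.76 -0.06  1.35  0.53  0.64] T 17.6 width 0.0068
```

```bash
python3 -m creep '[{"tx":0.03,"ty":0,"tz":-0.03,"wx":0,"wy":0,"wz":0,"claw":0.0},{"tx":0.08,"ty":0,"tz":-0.08,"wx":0,"wy":0,"wz":0,"claw":0.0},{"tx":0.14,"ty":0,"tz":-0.14,"wx":0,"wy":0,"wz":0,"claw":0.0},{"tx":0.14,"ty":0,"tz":-0.14,"wx":0,"wy":0,"wz":0,"claw":0.0}]'
python3 go.py 0.4734 -0.05 0.28 -81 -45
python3 -c "
from h import *
cv2.imwrite('pics/g7.png',cv2.resize(np.hstack([eyes.camera('side')[150:330,250:450],eyes.camera('top')[200:380,250:450]]),None,fx=2,fy=2))"
```

```text
time: 18.05
tool_pos: [0.4738, -0.0498, 0.0864]
tcp_rot: [-0.288, 0.602, 0.703, 0.246]
ft_force: [-0.1, -0.4, -0.5]
gripper_width: 0.0063
finger_force: 58.7
t [ 0.543 -0.003 -0.553] w [ 0.     0.003 -0.001] | now [ 0.474 -0.05   0.086] q [-0.61  0.7  -0.02  1.45  0.53  0.64] T 18.1 width 0.0063
```

View pics/g7.png

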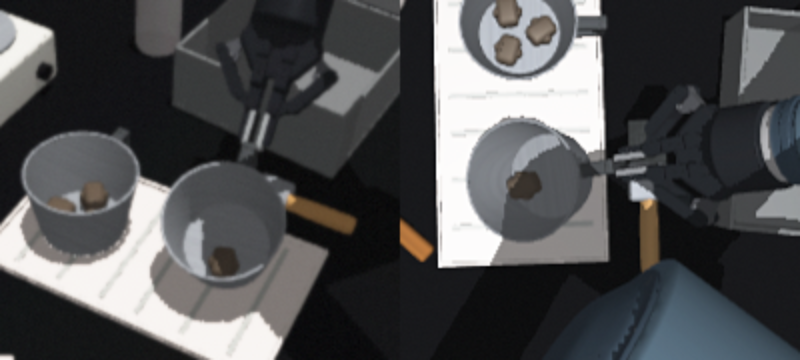

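```bash
python3 -c "
from h import *
p,R=pose(); z=R.apply([0,0,1])
for n,o,dx in(('side',(250,150),0),('top',(250,200),400)):
  for k in (0,-.019): print(n,k,(proj(n,p+k*z)-o)*2+[dx,0])
for q in ('mug1','mug1_rim'): print(q,[( (np.array(r['point'])-(250,200))*2+[400,0],round(r['p'],2)) for r in spot_point(q,'top')])
"
```

```text
side 0 [244.01254878 172.46886152]
side -0.019 [249.23954401 154.43285843]
top 0 [598.72655537 166.57416533]
top -0.019 [613.44928184 164.56020197]
mug1 [(array([548.8, 172.4]), 0.78), (array([514.,  34.]), 0.73)]
mug1_rim [(array([522.4, 184.8]), 0.79), (array([639.8, 192.4]), 0.25)]
```

The mug droops about 18° because only the fingertips hold it. Setting it down and regripping 10 mm deeper.

```bash
python3 -m creep '[{"tx":-0.06,"ty":0,"tz":0.06,"wx":0,"wy":0,"wz":0,"claw":0.0},{"tx":-0.11,"ty":0,"tz":0.11,"wx":0,"wy":0,"wz":0,"claw":0.0},{"tx":-0.141,"ty":0,"tz":0.141,"wx":0,"wy":0,"wz":0,"claw":0.0},{"tx":-0.141,"ty":0,"tz":0.141,"wx":0,"wy":0,"wz":0,"claw":0.5},{"tx":-0.141,"ty":0,"tz":0.141,"wx":0,"wy":0,"wz":0,"claw":0.5},{"tx":-0.141,"ty":0,"tz":0.141,"wx":0,"wy":0,"wz":0,"claw":0.5}]'
python3 -c "
from h import *
p,R=pose();print(p,R.apply([0,0,1]))
for n in('side','top'):
  eyes.camera(n)
  for q in ('mug1','mug1_rim'): print(n,q,[(np.round(r['point'],1).tolist(),round(r['p'],2)) for r in spot_point(q,n)])
r=[r for r in regions_of('mug1','top') if abs(r['point'][1]-288)<15 and abs(r['point'][0]-315)<20][0]['region']
ys,xs=np.nonzero(r); print(xs.min(),xs.max(),ys.min(),ys.max()); 
for c in range(330,364,3): 
  v=ys[xs==c]; print(c,v.min() if len(v) else 0,v.max() if len(v) else 0,end='; ')
"
```

```text
time: 19.0
tool_pos: [0.4726, -0.0493, 0.0352]
tcp_rot: [-0.29, 0.602, 0.702, 0.246]
ft_force: [-0.0, 0.2, -0.0]
gripper_width: 0.0425
finger_force: 0.0
[ 0.47260778 -0.04926783  0.03523223] [-0.11117936  0.69413849 -0.71120385]
side mug1 [([355.4, 293.9], 0.85), ([290.3, 261.7], 0.84)]
side mug1_rim [([360.0, 263.1], 0.68), ([281.3, 260.6], 0.49)]
top mug1 [([309.0, 289.6], 0.76), ([307.3, 217.4], 0.63)]
top mug1_rim [([309.8, 290.7], 0.92), ([241.1, 198.2], 0.37), ([371.8, 295.3], 0.33)]
278 354 261 321
330 268 313; 333 271 309; 336 276 304; 339 281 296; 342 281 290; 345 281 289; 348 280 289; 351 280 288; 354 282 286; 357 0 0; 360 0 0; 363 0 0;
```

```bash
python3 go.py 0.471 -0.0385 0.033 -81 -45
```

```text
t [0.025 0.001 0.036] w [-0.     0.002 -0.002] | now [ 0.473 -0.049  0.035] q [-0.61  0.76 -0.06  1.35  0.53  0.64] T 19.4 width 0.0425
```

```bash
python3 -m creep '[{"tx":0.025,"ty":0,"tz":0.036,"wx":0,"wy":0,"wz":0,"claw":0.5},{"tx":0.025,"ty":0,"tz":0.036,"wx":0,"wy":0,"wz":0,"claw":0.5},{"tx":0.025,"ty":0,"tz":0.036,"wx":0,"wy":0,"wz":0,"claw":0.0},{"tx":0.025,"ty":0,"tz":0.036,"wx":0,"wy":0,"wz":0,"claw":0.0},{"tx":0.025,"ty":0,"tz":0.036,"wx":0,"wy":0,"wz":0,"claw":0.0},{"tx":0.025,"ty":0,"tz":0.036,"wx":0,"wy":0,"wz":0,"claw":0.0},{"tx":0.06,"ty":0,"tz":0.0,"wx":0,"wy":0,"wz":0,"claw":0.0},{"tx":0.11,"ty":0,"tz":-0.05,"wx":0,"wy":0,"wz":0,"claw":0.0},{"tx":0.16,"ty":0,"tz":-0.1,"wx":0,"wy":0,"wz":0,"claw":0.0},{"tx":0.16,"ty":0,"tz":-0.1,"wx":0,"wy":0,"wz":0,"claw":0.0}]'
python3 -c "
from h import *
for n in('side','top'):
  eyes.camera(n)
  for q in ('mug1','mug1_rim'): print(n,q,[(np.round(r['point'],1).tolist(),round(r['p'],2)) for r in spot_point(q,n)])
"; python3 go.py 0.4734 -0.05 0.28 -81 -45
```

```text
time: 20.6
tool_pos: [0.4721, -0.0392, 0.0824]
tcp_rot: [-0.288, 0.602, 0.703, 0.246]
ft_force: [-0.1, 0.6, -3.5]
gripper_width: 0.0115
finger_force: 58.5
side mug1 [([356.4, 275.7], 0.9), ([290.5, 262.6], 0.64), ([224.9, 410.4], 0.42)]
side mug1_rim [([364.4, 250.3], 0.9), ([233.1, 303.7], 0.4)]
top mug1 [([307.3, 215.2], 0.67), ([309.1, 289.1], 0.62)]
top mug1_rim [([306.5, 290.1], 0.66)]
t [ 0.528 -0.001 -0.601] w [-0.001  0.002 -0.002] | now [ 0.471 -0.038  0.08 ] q [-0.6   0.7  -0.05  1.42  0.54  0.65] T 20.9 width 0.0114
```

Held level and deep now (width 11.5 mm). Lift.

```bash
python3 -m creep '[{"tx":0.1,"ty":0,"tz":-0.1,"wx":0,"wy":0,"wz":0,"claw":0.0},{"tx":0.22,"ty":0,"tz":-0.24,"wx":0,"wy":0,"wz":0,"claw":0.0},{"tx":0.34,"ty":0,"tz":-0.38,"wx":0,"wy":0,"wz":0,"claw":0.0},{"tx":0.46,"ty":0,"tz":-0.52,"wx":0,"wy":0,"wz":0,"claw":0.0},{"tx":0.528,"ty":0,"tz":-0.601,"wx":0,"wy":0,"wz":0,"claw":0.0},{"tx":0.528,"ty":0,"tz":-0.601,"wx":0,"wy":0,"wz":0,"claw":0.0},{"tx":0.528,"ty":0,"tz":-0.601,"wx":0,"wy":0,"wz":0,"claw":0.0}]'
python3 go.py 0.51 -0.26 0.31 -72 0
```

```text
time: 21.78
tool_pos: [0.4735, -0.0499, 0.279]
tcp_rot: [-0.291, 0.602, 0.702, 0.245]
ft_force: [-0.2, 0.6, -2.6]
gripper_width: 0.0122
finger_force: 59.2
t [-0.518  0.014 -0.688] w [ 0.018 -0.248 -0.049] | now [ 0.473 -0.05   0.279] q [-0.61  0.58  0.27  1.87  0.53  0.64] T 21.8 width 0.0122
```

```bash
python3 -m creep '[{"tx":-0.04,"ty":0,"tz":-0.06,"wx":0,"wy":-0.02,"wz":0,"claw":0.0},{"tx":-0.12,"ty":0,"tz":-0.16,"wx":0,"wy":-0.06,"wz":-0.01,"claw":0.0},{"tx":-0.2,"ty":0.01,"tz":-0.26,"wx":0.01,"wy":-0.1,"wz":-0.02,"claw":0.0},{"tx":-0.28,"ty":0.01,"tz":-0.37,"wx":0.01,"wy":-0.14,"wz":-0.03,"claw":0.0},{"tx":-0.36,"ty":0.01,"tz":-0.48,"wx":0.01,"wy":-0.18,"wz":-0.04,"claw":0.0},{"tx":-0.44,"ty":0.014,"tz":-0.59,"wx":0.018,"wy":-0.22,"wz":-0.049,"claw":0.0},{"tx":-0.518,"ty":0.014,"tz":-0.688,"wx":0.018,"wy":-0.248,"wz":-0.049,"claw":0.0},{"tx":-0.518,"ty":0.014,"tz":-0.688,"wx":0.018,"wy":-0.248,"wz":-0.049,"claw":0.0}]'
python3 go.py 0.525 -0.305 0.29 -72 72
```

```text
time: 22.78
tool_pos: [0.5095, -0.259, 0.3102]
tcp_rot: [-0.001, 0.588, 0.809, 0.001]
ft_force: [0.3, 1.7, -2.9]
gripper_width: 0.0116
finger_force: 59.4
t [-0.194  0.002  0.08 ] w [ 0.    -0.401 -0.   ] | now [ 0.51  -0.259  0.31 ] q [-0.58  0.38  0.34  1.54  0.    0.67] T 22.8 width 0.0116
```

```bash
python3 -m creep '[{"tx":-0.04,"ty":0,"tz":0,"wx":0,"wy":-0.04,"wz":0,"claw":0.0},{"tx":-0.1,"ty":0,"tz":0.02,"wx":0,"wy":-0.09,"wz":0,"claw":0.0},{"tx":-0.15,"ty":0,"tz":0.04,"wx":0,"wy":-0.14,"wz":0,"claw":0.0},{"tx":-0.194,"ty":0,"tz":0.06,"wx":0,"wy":-0.19,"wz":0,"claw":0.0},{"tx":-0.194,"ty":0,"tz":0.08,"wx":0,"wy":-0.24,"wz":0,"claw":0.0},{"tx":-0.194,"ty":0,"tz":0.08,"wx":0,"wy":-0.29,"wz":0,"claw":0.0},{"tx":-0.194,"ty":0,"tz":0.08,"wx":0,"wy":-0.33,"wz":0,"claw":0.0},{"tx":-0.194,"ty":0,"tz":0.08,"wx":0,"wy":-0.37,"wz":0,"claw":0.0},{"tx":-0.194,"ty":0,"tz":0.08,"wx":0,"wy":-0.401,"wz":0,"claw":0.0},{"tx":-0.194,"ty":0,"tz":0.08,"wx":0,"wy":-0.401,"wz":0,"claw":0.0}]'
python3 -m creep '[{"tx":0,"ty":0,"tz":0,"wx":0,"wy":0,"wz":0,"claw":0.0},{"tx":0,"ty":0,"tz":0,"wx":0,"wy":0,"wz":0,"claw":0.0},{"tx":0,"ty":0,"tz":0,"wx":0,"wy":0,"wz":0,"claw":0.0},{"tx":0,"ty":0,"tz":0,"wx":0,"wy":0,"wz":0,"claw":0.0}]'
python3 go.py 0.525 -0.305 0.29 -72 72;python3 go.py 0.51 -0.26 0.31 -72 0; python3 -c "
from h import *
cv2.imwrite('pics/g8.png',np.hstack([eyes.camera('side')[20:320,220:560],eyes.camera('top')[130:430,300:640]]))
for n in ('side','top'): print(n,[(np.round(r['point']).tolist(),round(r['p'],2)) for r in boxes_of('lump1',n)])"
```

```text
time: 24.02
tool_pos: [0.5225, -0.3044, 0.2845]
tcp_rot: [0.473, 0.473, 0.658, -0.346]
ft_force: [0.3, -0.3, -3.3]
gripper_width: 0.0114
finger_force: 59.7
time: 24.52
tool_pos: [0.5255, -0.3063, 0.2926]
tcp_rot: [0.477, 0.475, 0.653, -0.346]
ft_force: [-0.3, 0.2, -2.9]
gripper_width: 0.0114
finger_force: 59.8
t [ 0.012 -0.    -0.002] w [ 0.     0.001 -0.001] | now [ 0.525 -0.306  0.293] q [-0.16  0.08 -0.92 -0.38 -1.01  0.54] T 24.5 width 0.0114
t [-0.007 -0.001 -0.207] w [ 0.001  0.401 -0.001] | now [ 0.525 -0.306  0.293] q [-0.16  0.08 -0.92 -0.38 -1.01  0.54] T 24.5 width 0.0114
side [([439.0, 67.0], 0.7), ([280.0, 254.0], 0.65), ([295.0, 248.0], 0.58), ([325.0, 401.0], 0.43), ([392.0, 194.0], 0.38), ([212.0, 382.0], 0.24)]
top [([300.0, 209.0], 0.73), ([301.0, 225.0], 0.59), ([323.0, 213.0], 0.45)]
```

View pics/g8.png

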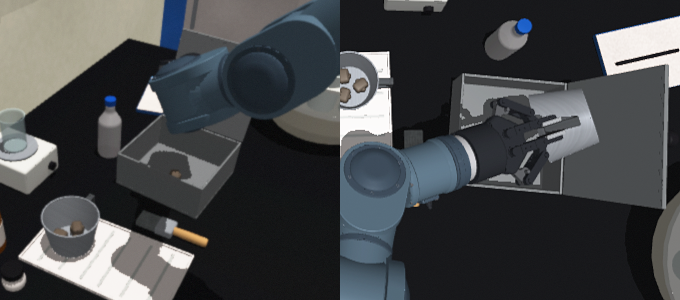

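A lump lies in the bin at full side px (397,192). Retracing to put the mug back.

```bash
python3 -m creep '[{"tx":0,"ty":0,"tz":-0.04,"wx":0,"wy":0.04,"wz":0,"claw":0.0},{"tx":0,"ty":0,"tz":-0.08,"wx":0,"wy":0.09,"wz":0,"claw":0.0},{"tx":0,"ty":0,"tz":-0.12,"wx":0,"wy":0.14,"wz":0,"claw":0.0},{"tx":0,"ty":0,"tz":-0.16,"wx":0,"wy":0.19,"wz":0,"claw":0.0},{"tx":0,"ty":0,"tz":-0.207,"wx":0,"wy":0.24,"wz":0,"claw":0.0},{"tx":-0.007,"ty":0,"tz":-0.207,"wx":0,"wy":0.29,"wz":0,"claw":0.0},{"tx":-0.007,"ty":0,"tz":-0.207,"wx":0,"wy":0.34,"wz":0,"claw":0.0},{"tx":-0.007,"ty":0,"tz":-0.207,"wx":0,"wy":0.38,"wz":0,"claw":0.0},{"tx":-0.007,"ty":0,"tz":-0.207,"wx":0,"wy":0.401,"wz":0,"claw":0.0},{"tx":-0.007,"ty":0,"tz":-0.207,"wx":0,"wy":0.401,"wz":0,"claw":0.0}]'
python3 go.py 0.473 -0.042 0.28 -81 -45
```

```text
time: 25.98
tool_pos: [0.5105, -0.2618, 0.3082]
tcp_rot: [0.001, 0.589, 0.808, -0.0]
ft_force: [0.1, 0.2, -2.9]
gripper_width: 0.0115
finger_force: 59.3
t [0.883 0.127 0.111] w [-0.019  0.25   0.047] | now [ 0.51  -0.262  0.308] q [-0.58  0.38  0.34  1.53 -0.    0.67] T 26.0 width 0.0115
```

```bash
python3 -m creep '[{"tx":0.1,"ty":0.01,"tz":0.01,"wx":0,"wy":0.03,"wz":0,"claw":0.0},{"tx":0.25,"ty":0.03,"tz":0.03,"wx":0,"wy":0.07,"wz":0.01,"claw":0.0},{"tx":0.4,"ty":0.05,"tz":0.05,"wx":-0.01,"wy":0.12,"wz":0.02,"claw":0.0},{"tx":0.55,"ty":0.08,"tz":0.07,"wx":-0.01,"wy":0.16,"wz":0.03,"claw":0.0},{"tx":0.7,"ty":0.1,"tz":0.09,"wx":-0.015,"wy":0.2,"wz":0.04,"claw":0.0},{"tx":0.83,"ty":0.12,"tz":0.1,"wx":-0.019,"wy":0.24,"wz":0.047,"claw":0.0},{"tx":0.883,"ty":0.127,"tz":0.111,"wx":-0.019,"wy":0.25,"wz":0.047,"claw":0.0},{"tx":0.883,"ty":0.127,"tz":0.111,"wx":-0.019,"wy":0.25,"wz":0.047,"claw":0.0},{"tx":0.883,"ty":0.127,"tz":0.111,"wx":-0.019,"wy":0.25,"wz":0.047,"claw":0.0}]'
python3 go.py 0.472 -0.0415 0.034 -81 -45
```

```text
time: 27.1
tool_pos: [0.4725, -0.0405, 0.2819]
tcp_rot: [-0.29, 0.599, 0.704, 0.248]
ft_force: [-0.3, -0.2, -2.6]
gripper_width: 0.0114
finger_force: 59.3
t [-0.702 -0.005  0.701] w [-0.     0.001  0.001] | now [ 0.473 -0.04   0.282] q [-0.6   0.56  0.25  1.86  0.54  0.64] T 27.1 width 0.0114
```

```bash
python3 -m creep '[{"tx":-0.15,"ty":0,"tz":0.15,"wx":0,"wy":0,"wz":0,"claw":0.0},{"tx":-0.3,"ty":0,"tz":0.3,"wx":0,"wy":0,"wz":0,"claw":0.0},{"tx":-0.45,"ty":0,"tz":0.45,"wx":0,"wy":0,"wz":0,"claw":0.0},{"tx":-0.58,"ty":0,"tz":0.58,"wx":0,"wy":0,"wz":0,"claw":0.0},{"tx":-0.65,"ty":0,"tz":0.65,"wx":0,"wy":0,"wz":0,"claw":0.0},{"tx":-0.68,"ty":-0.005,"tz":0.68,"wx":0,"wy":0,"wz":0,"claw":0.0},{"tx":-0.702,"ty":-0.005,"tz":0.701,"wx":0,"wy":0,"wz":0,"claw":0.0},{"tx":-0.702,"ty":-0.005,"tz":0.701,"wx":0,"wy":0,"wz":0,"claw":0.0},{"tx":-0.702,"ty":-0.005,"tz":0.701,"wx":0,"wy":0,"wz":0,"claw":0.0}]'
python3 go.py 0.472 -0.0415 0.034 -81 -45
python3 -c "
from h import *
for n in('side','top'):
  eyes.camera(n)
  for q in ('mug1','mug1_rim'): print(n,q,[(np.round(r['point'],1).tolist(),round(r['p'],2)) for r in spot_point(q,n)])
"
```

```text
time: 28.22
tool_pos: [0.4715, -0.0404, 0.0342]
tcp_rot: [-0.291, 0.599, 0.703, 0.249]
ft_force: [-0.5, 0.6, 0.2]
gripper_width: 0.0118
finger_force: 59.8
t [-0.004  0.001 -0.003] w [-0.    -0.     0.001] | now [ 0.472 -0.04   0.034] q [-0.6   0.76 -0.08  1.34  0.54  0.64] T 28.2 width 0.0118
side mug1 [([354.1, 291.0], 0.83), ([290.6, 264.2], 0.76)]
side mug1_rim [([358.3, 265.1], 0.77), ([233.0, 377.8], 0.16)]
top mug1 [([309.2, 289.4], 0.85), ([309.8, 216.9], 0.77)]
top mug1_rim [([310.4, 289.1], 0.78)]
```

```bash
python3 -m creep '[{"tx":0,"ty":0,"tz":0,"wx":0,"wy":0,"wz":0,"claw":0.5},{"tx":0,"ty":0,"tz":0,"wx":0,"wy":0,"wz":0,"claw":0.5},{"tx":0,"ty":0,"tz":0,"wx":0,"wy":0,"wz":0,"claw":0.5},{"tx":0,"ty":0,"tz":-0.12,"wx":0,"wy":0,"wz":0,"claw":0.5},{"tx":0,"ty":0,"tz":-0.3,"wx":0,"wy":0,"wz":0,"claw":0.5},{"tx":0.05,"ty":0,"tz":-0.48,"wx":0,"wy":0,"wz":0,"claw":0.5},{"tx":0.1,"ty":0,"tz":-0.48,"wx":0,"wy":0,"wz":0,"claw":0.5},{"tx":0.1,"ty":0,"tz":-0.48,"wx":0,"wy":0,"wz":0,"claw":0.5}]'
python3 go.py 0.6174 -0.121 0.13 -89 -45
python3 -c "
from h import *
for n in('side','top'):
  I=eyes.camera(n)
  for q in ('mug1','mug1_rim','lump1'): print(n,q,[(np.round(r['point'],1).tolist(),round(r['p'],2)) for r in spot_point(q,n)])
for r in regions_of('mug1','top')[:3]:
  ys,xs=np.nonzero(r['region']); print(xs.min(),xs.max(),ys.min(),ys.max(),len(xs),[ (c,ys[xs==c].min(),ys[xs==c].max()) for c in range(340,358,4) if (xs==c).any()])
"
```

```text
time: 29.52
tool_pos: [0.4814, -0.1059, 0.1358]
tcp_rot: [-0.291, 0.599, 0.703, 0.248]
ft_force: [-0.1, -0.3, -0.7]
gripper_width: 0.0427
finger_force: 0.0
t [-0.12   0.528 -0.087] w [-0.032 -0.     0.032] | now [ 0.481 -0.106  0.136] q [-0.68  0.74  0.18  1.65  0.49  0.56] T 29.5 width 0.0427
side mug1 [([357.5, 290.6], 0.79), ([288.0, 261.2], 0.72)]
side mug1_rim [([362.1, 263.0], 0.81)]
side lump1 [([295.5, 251.6], 0.66), ([281.1, 260.3], 0.52), ([393.5, 193.1], 0.44), ([325.6, 276.2], 0.21)]
top mug1 [([307.2, 215.9], 0.74), ([311.6, 289.7], 0.61)]
top mug1_rim [([311.8, 287.7], 0.94)]
top lump1 [([173.7, 246.0], 0.74), ([303.3, 224.8], 0.7), ([305.2, 204.6], 0.64), ([319.9, 214.0], 0.57)]
279 353 260 320 2999 [(340, np.int64(282), np.int64(292)), (344, np.int64(282), np.int64(288)), (348, np.int64(282), np.int64(287)), (352, np.int64(282), np.int64(286))]
279 353 182 240 2485 [(340, np.int64(207), np.int64(218)), (344, np.int64(207), np.int64(218)), (348, np.int64(208), np.int64(218)), (352, np.int64(209), np.int64(215))]
```

Near mug stands. Now the far mug: pre-grasp, then grasp.

```bash
python3 -m creep '[{"tx":-0.03,"ty":0.13,"tz":-0.02,"wx":0,"wy":0,"wz":0,"claw":0.55},{"tx":-0.06,"ty":0.3,"tz":-0.04,"wx":-0.01,"wy":0,"wz":0.01,"claw":0.55},{"tx":-0.12,"ty":0.45,"tz":-0.087,"wx":-0.032,"wy":0,"wz":0.032,"claw":0.55},{"tx":-0.12,"ty":0.528,"tz":-0.087,"wx":-0.032,"wy":0,"wz":0.032,"claw":0.55},{"tx":-0.12,"ty":0.528,"tz":-0.087,"wx":-0.032,"wy":0,"wz":0.032,"claw":0.55},{"tx":-0.12,"ty":0.528,"tz":-0.087,"wx":-0.032,"wy":0,"wz":0.032,"claw":0.55}]'
python3 go.py 0.616 -0.0366 0.034 -89 -45
```

```text
time: 30.72
tool_pos: [0.617, -0.1217, 0.1297]
tcp_rot: [-0.274, 0.648, 0.659, 0.268]
ft_force: [-0.0, -0.0, -0.1]
gripper_width: 0.047
finger_force: 0.0
t [-0.031  0.002  0.512] w [-0. -0. -0.] | now [ 0.617 -0.122  0.13 ] q [-0.61  0.94  0.57  1.74  0.61  0.77] T 30.7 width 0.047
```

```bash
python3 -m creep '[{"tx":-0.031,"ty":0,"tz":0.1,"wx":0,"wy":0,"wz":0,"claw":0.55},{"tx":-0.031,"ty":0,"tz":0.3,"wx":0,"wy":0,"wz":0,"claw":0.55},{"tx":-0.031,"ty":0,"tz":0.43,"wx":0,"wy":0,"wz":0,"claw":0.55},{"tx":-0.031,"ty":0.002,"tz":0.512,"wx":0,"wy":0,"wz":0,"claw":0.55},{"tx":-0.031,"ty":0.002,"tz":0.512,"wx":0,"wy":0,"wz":0,"claw":0.55},{"tx":-0.031,"ty":0.002,"tz":0.512,"wx":0,"wy":0,"wz":0,"claw":0},{"tx":-0.031,"ty":0.002,"tz":0.512,"wx":0,"wy":0,"wz":0,"claw":0},{"tx":-0.031,"ty":0.002,"tz":0.512,"wx":0,"wy":0,"wz":0,"claw":0},{"tx":-0.031,"ty":0.002,"tz":0.512,"wx":0,"wy":0,"wz":0,"claw":0},{"tx":-0.031,"ty":0.002,"tz":0.512,"wx":0,"wy":0,"wz":0,"claw":0}]'
python3 -m creep '[{"tx":0.04,"ty":0,"tz":-0.04,"wx":0,"wy":0,"wz":0,"claw":0},{"tx":0.1,"ty":0,"tz":-0.1,"wx":0,"wy":0,"wz":0,"claw":0},{"tx":0.15,"ty":0,"tz":-0.15,"wx":0,"wy":0,"wz":0,"claw":0},{"tx":0.15,"ty":0,"tz":-0.15,"wx":0,"wy":0,"wz":0,"claw":0}]'
python3 -c "
from h import *
for n in('side','top'):
  I=eyes.camera(n)
  for q in ('mug1','mug1_rim'): print(n,q,[(np.round(r['point'],1).tolist(),round(r['p'],2)) for r in spot_point(q,n)])
"; python3 go.py 0.61 -0.05 0.29 -85 -45
```

```text
time: 31.98
tool_pos: [0.6176, -0.0377, 0.035]
tcp_rot: [-0.272, 0.648, 0.659, 0.269]
ft_force: [-0.1, -4.0, 5.8]
gripper_width: 0.0102
finger_force: 58.8
time: 32.48
tool_pos: [0.6175, -0.037, 0.0885]
tcp_rot: [-0.272, 0.647, 0.659, 0.269]
ft_force: [-0.0, 0.8, -3.5]
gripper_width: 0.0105
finger_force: 59.9
side mug1 [([294.5, 248.7], 0.82), ([355.5, 291.6], 0.72), ([236.5, 347.9], 0.51)]
side mug1_rim [([361.4, 261.5], 0.78)]
top mug1 [([309.7, 287.8], 0.72), ([318.9, 216.3], 0.59), ([266.7, 148.7], 0.45), ([241.6, 196.3], 0.3)]
top mug1_rim [([307.6, 290.5], 0.66), ([200.7, 230.9], 0.43), ([304.1, 207.7], 0.26)]
t [ 0.539 -0.027 -0.613] w [ 0.016 -0.001 -0.016] | now [ 0.616 -0.036  0.086] q [-0.51  0.85  0.29  1.48  0.66  0.88] T 32.8 width 0.0104
```

```bash
python3 -m creep '[{"tx":0.07,"ty":0,"tz":-0.07,"wx":0,"wy":0,"wz":0,"claw":0.0},{"tx":0.16,"ty":0,"tz":-0.18,"wx":0,"wy":0,"wz":0,"claw":0.0},{"tx":0.27,"ty":0,"tz":-0.3,"wx":0,"wy":0,"wz":0,"claw":0.0},{"tx":0.38,"ty":-0.01,"tz":-0.42,"wx":0,"wy":0,"wz":0,"claw":0.0},{"tx":0.48,"ty":-0.02,"tz":-0.54,"wx":0.01,"wy":0,"wz":-0.01,"claw":0.0},{"tx":0.539,"ty":-0.027,"tz":-0.613,"wx":0.016,"wy":0,"wz":-0.016,"claw":0.0},{"tx":0.539,"ty":-0.027,"tz":-0.613,"wx":0.016,"wy":0,"wz":-0.016,"claw":0.0},{"tx":0.539,"ty":-0.027,"tz":-0.613,"wx":0.016,"wy":0,"wz":-0.016,"claw":0.0}]'
python3 go.py 0.53 -0.25 0.315 -72 0
python3 -c "
from h import *
for n in('side','top'):
  I=eyes.camera(n)
  cv2.imwrite('pics/h_%s.png'%n,I)
  for q in ('mug1','mug1_rim'): print(n,q,[(np.round(r['point'],1).tolist(),round(r['p'],2)) for r in spot_point(q,n)])
"
```

```text
time: 33.78
tool_pos: [0.6102, -0.0503, 0.289]
tcp_rot: [-0.283, 0.624, 0.681, 0.258]
ft_force: [1.3, -0.5, -4.3]
gripper_width: 0.0108
finger_force: 62.4
t [-0.469 -0.39  -0.617] w [ 0.028 -0.249 -0.068] | now [ 0.61  -0.05   0.289] q [-0.52  0.85  0.8   2.04  0.62  0.8 ] T 33.8 width 0.0108
side mug1 [([300.8, 170.4], 0.96), ([355.2, 291.7], 0.7), ([387.9, 253.6], 0.7)]
side mug1_rim [([359.8, 262.3], 0.61)]
top mug1 [([324.5, 202.3], 0.75), ([310.4, 286.9], 0.72), ([199.3, 318.7], 0.67)]
top mug1_rim [([309.8, 289.8], 0.97)]
```

```bash
python3 -m creep '[{"tx":-0.04,"ty":-0.03,"tz":-0.05,"wx":0,"wy":-0.02,"wz":0,"claw":0.0},{"tx":-0.1,"ty":-0.09,"tz":-0.14,"wx":0,"wy":-0.05,"wz":-0.01,"claw":0.0},{"tx":-0.17,"ty":-0.15,"tz":-0.23,"wx":0.01,"wy":-0.09,"wz":-0.02,"claw":0.0},{"tx":-0.24,"ty":-0.21,"tz":-0.33,"wx":0.01,"wy":-0.13,"wz":-0.03,"claw":0.0},{"tx":-0.32,"ty":-0.27,"tz":-0.43,"wx":0.02,"wy":-0.17,"wz":-0.045,"claw":0.0},{"tx":-0.4,"ty":-0.33,"tz":-0.53,"wx":0.028,"wy":-0.21,"wz":-0.06,"claw":0.0},{"tx":-0.469,"ty":-0.39,"tz":-0.617,"wx":0.028,"wy":-0.249,"wz":-0.068,"claw":0.0},{"tx":-0.469,"ty":-0.39,"tz":-0.617,"wx":0.028,"wy":-0.249,"wz":-0.068,"claw":0.0}]'
python3 go.py 0.53 -0.307 0.295 -72 71
```

```text
time: 35.08
tool_pos: [0.528, -0.2485, 0.3174]
tcp_rot: [-0.0, 0.588, 0.809, 0.001]
ft_force: [-0.0, -0.0, -3.9]
gripper_width: 0.0107
finger_force: 61.4
t [-0.225 -0.065  0.089] w [ 0.    -0.395 -0.001] | now [ 0.528 -0.248  0.317] q [-0.55  0.41  0.41  1.57  0.    0.71] T 35.1 width 0.0107
```

```bash
python3 -m creep '[{"tx":-0.08,"ty":-0.02,"tz":0,"wx":0,"wy":-0.03,"wz":0,"claw":0.0},{"tx":-0.17,"ty":-0.05,"tz":0.01,"wx":0,"wy":-0.07,"wz":0,"claw":0.0},{"tx":-0.225,"ty":-0.065,"tz":0.04,"wx":0,"wy":-0.12,"wz":0,"claw":0.0},{"tx":-0.225,"ty":-0.065,"tz":0.06,"wx":0,"wy":-0.17,"wz":0,"claw":0.0},{"tx":-0.225,"ty":-0.065,"tz":0.089,"wx":0,"wy":-0.22,"wz":0,"claw":0.0},{"tx":-0.225,"ty":-0.065,"tz":0.089,"wx":0,"wy":-0.27,"wz":0,"claw":0.0},{"tx":-0.225,"ty":-0.065,"tz":0.089,"wx":0,"wy":-0.31,"wz":0,"claw":0.0},{"tx":-0.225,"ty":-0.065,"tz":0.089,"wx":0,"wy":-0.35,"wz":0,"claw":0.0},{"tx":-0.225,"ty":-0.065,"tz":0.089,"wx":0,"wy":-0.395,"wz":0,"claw":0.0},{"tx":-0.225,"ty":-0.065,"tz":0.089,"wx":0,"wy":-0.395,"wz":0,"claw":0.0}]'
python3 -m creep '[{"tx":0,"ty":0,"tz":0,"wx":0,"wy":0,"wz":0,"claw":0.0},{"tx":0,"ty":0,"tz":0,"wx":0,"wy":0,"wz":0,"claw":0.0},{"tx":0,"ty":0,"tz":0,"wx":0,"wy":0,"wz":0,"claw":0.0},{"tx":0,"ty":0,"tz":0,"wx":0,"wy":0,"wz":0,"claw":0.0},{"tx":0,"ty":0,"tz":0,"wx":0,"wy":0,"wz":0,"claw":0.0},{"tx":0,"ty":0,"tz":0,"wx":0,"wy":0,"wz":0,"claw":0.0}]'
python3 go.py 0.53 -0.25 0.315 -72 0; python3 -c "
from h import *
for n in ('side','top'):
  cv2.imwrite('pics/i_%s.png'%n,eyes.camera(n))
  print(n,[(np.round(r['point']).tolist(),round(r['p'],2)) for r in boxes_of('lump1',n)],[(np.round(r['point']).tolist(),round(r['p'],2)) for r in spot_point('mug1',n)])"
```

```text
time: 36.33
tool_pos: [0.5316, -0.3066, 0.2892]
tcp_rot: [0.468, 0.477, 0.662, -0.341]
ft_force: [-0.4, -0.6, -3.1]
gripper_width: 0.0105
finger_force: 59.3
time: 37.08
tool_pos: [0.5317, -0.3085, 0.2945]
tcp_rot: [0.47, 0.479, 0.658, -0.342]
ft_force: [-0.1, -0.2, -2.7]
gripper_width: 0.0103
finger_force: 59.3
t [-0.005  0.065 -0.239] w [ 0.     0.395 -0.   ] | now [ 0.532 -0.308  0.294] q [-0.16  0.07 -0.88 -0.31 -1.    0.56] T 37.1 width 0.0103
side [([311.0, 280.0], 0.54)] [([362.0, 264.0], 0.74), ([358.0, 292.0], 0.64)]
top [([444.0, 240.0], 0.53), ([425.0, 249.0], 0.48)] [([552.0, 239.0], 0.84), ([311.0, 288.0], 0.62)]
```

```bash
python3 -m creep '[{"tx":0,"ty":0,"tz":-0.04,"wx":0,"wy":0.04,"wz":0,"claw":0.0},{"tx":0,"ty":0,"tz":-0.08,"wx":0,"wy":0.09,"wz":0,"claw":0.0},{"tx":0,"ty":0.01,"tz":-0.12,"wx":0,"wy":0.14,"wz":0,"claw":0.0},{"tx":0,"ty":0.03,"tz":-0.16,"wx":0,"wy":0.19,"wz":0,"claw":0.0},{"tx":0,"ty":0.05,"tz":-0.2,"wx":0,"wy":0.24,"wz":0,"claw":0.0},{"tx":-0.005,"ty":0.065,"tz":-0.239,"wx":0,"wy":0.29,"wz":0,"claw":0.0},{"tx":-0.005,"ty":0.065,"tz":-0.239,"wx":0,"wy":0.34,"wz":0,"claw":0.0},{"tx":-0.005,"ty":0.065,"tz":-0.239,"wx":0,"wy":0.38,"wz":0,"claw":0.0},{"tx":-0.005,"ty":0.065,"tz":-0.239,"wx":0,"wy":0.395,"wz":0,"claw":0.0},{"tx":-0.005,"ty":0.065,"tz":-0.239,"wx":0,"wy":0.395,"wz":0,"claw":0.0}]'
python3 go.py 0.614 -0.045 0.28 -89 -45
```

```text
time: 38.62
tool_pos: [0.5304, -0.2518, 0.314]
tcp_rot: [0.0, 0.589, 0.808, -0.0]
ft_force: [0.5, 0.7, -2.2]
gripper_width: 0.0108
finger_force: 61.0
t [0.685 0.572 0.136] w [-0.037  0.248  0.089] | now [ 0.53  -0.252  0.314] q [-0.55  0.41  0.41  1.57 -0.    0.71] T 38.6 width 0.0108
```

```bash
python3 -m creep '[{"tx":0.08,"ty":0.06,"tz":0.01,"wx":0,"wy":0.03,"wz":0,"claw":0.0},{"tx":0.2,"ty":0.16,"tz":0.03,"wx":0,"wy":0.07,"wz":0.02,"claw":0.0},{"tx":0.32,"ty":0.26,"tz":0.05,"wx":-0.01,"wy":0.12,"wz":0.04,"claw":0.0},{"tx":0.44,"ty":0.37,"tz":0.08,"wx":-0.02,"wy":0.16,"wz":0.06,"claw":0.0},{"tx":0.56,"ty":0.47,"tz":0.11,"wx":-0.03,"wy":0.21,"wz":0.08,"claw":0.0},{"tx":0.65,"ty":0.55,"tz":0.13,"wx":-0.037,"wy":0.24,"wz":0.089,"claw":0.0},{"tx":0.685,"ty":0.572,"tz":0.136,"wx":-0.037,"wy":0.248,"wz":0.089,"claw":0.0},{"tx":0.685,"ty":0.572,"tz":0.136,"wx":-0.037,"wy":0.248,"wz":0.089,"claw":0.0}]'
python3 go.py 0.616 -0.040 0.05 -89 -45;python3 -c "
from h import *
for n in ('side','top'):
  cv2.imwrite('pics/j_%s.png'%n,eyes.camera(n))
  print(n,[(np.round(r['point']).tolist(),round(r['p'],2)) for r in boxes_of('lump1',n)],[(np.round(r['point']).tolist(),round(r['p'],2)) for r in spot_point('mug1',n)])
a=cv2.imread('pics/j_top.png'); b=cv2.imread('pics/j_side.png'); cv2.imwrite('pics/j.png',np.hstack([a[120:400,240:640],b[100:380,240:640]]))"
```

```text
time: 39.62
tool_pos: [0.613, -0.0426, 0.2811]
tcp_rot: [-0.272, 0.647, 0.66, 0.268]
ft_force: [-0.9, -0.2, -1.4]
gripper_width: 0.01
finger_force: 61.8
t [-0.645  0.011  0.662] w [-0.     0.001  0.001] | now [ 0.613 -0.043  0.281] q [-0.52  0.77  0.65  1.92  0.65  0.87] T 39.6 width 0.01
side [([331.0, 150.0], 0.54)] [([358.0, 294.0], 0.95), ([296.0, 176.0], 0.68)]
top [([433.0, 258.0], 0.66), ([446.0, 244.0], 0.55), ([452.0, 265.0], 0.48), ([423.0, 250.0], 0.39)] [([311.0, 288.0], 0.79), ([319.0, 198.0], 0.72), ([306.0, 187.0], 0.7)]
```

View pics/j.png

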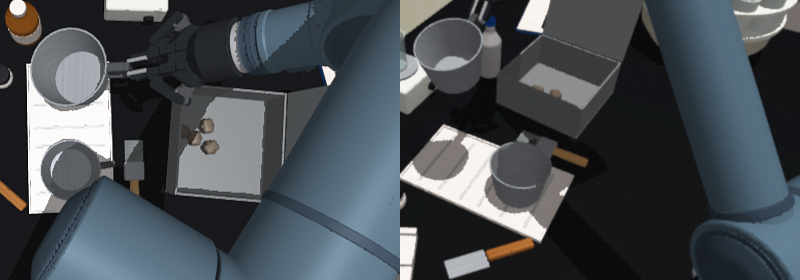

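All four lumps are in the bin (top px about (433,258), (446,244), (452,265), (423,250)) and both mugs are empty. Lowering the far mug.

```bash
python3 -m creep '[{"tx":-0.14,"ty":0,"tz":0.14,"wx":0,"wy":0,"wz":0,"claw":0.0},{"tx":-0.28,"ty":0,"tz":0.28,"wx":0,"wy":0,"wz":0,"claw":0.0},{"tx":-0.42,"ty":0.01,"tz":0.42,"wx":0,"wy":0,"wz":0,"claw":0.0},{"tx":-0.54,"ty":0.01,"tz":0.55,"wx":0,"wy":0,"wz":0,"claw":0.0},{"tx":-0.61,"ty":0.011,"tz":0.63,"wx":0,"wy":0,"wz":0,"claw":0.0},{"tx":-0.645,"ty":0.011,"tz":0.662,"wx":0,"wy":0,"wz":0,"claw":0.0},{"tx":-0.665,"ty":0.011,"tz":0.682,"wx":0,"wy":0,"wz":0,"claw":0.0},{"tx":-0.684,"ty":0.011,"tz":0.701,"wx":0,"wy":0,"wz":0,"claw":0.0},{"tx":-0.684,"ty":0.011,"tz":0.701,"wx":0,"wy":0,"wz":0,"claw":0.0},{"tx":-0.684,"ty":0.011,"tz":0.701,"wx":0,"wy":0,"wz":0,"claw":0.0}]'
python3 go.py 0.616 -0.040 0.036 -89 -45;python3 -c "
from h import *
for n in ('side','top'):
  eyes.camera(n)
  print(n,[(np.round(r['point']).tolist(),round(r['p'],2)) for r in spot_point('mug1_rim',n)],[(np.round(r['point']).tolist(),round(r['p'],2)) for r in spot_point('mug1',n)])"
```

```text
time: 41.18
tool_pos: [0.6166, -0.0401, 0.037]
tcp_rot: [-0.272, 0.647, 0.659, 0.269]
ft_force: [0.2, -1.8, 1.1]
gripper_width: 0.0109
finger_force: 59.7
t [-0.002 -0.002  0.003] w [0.    0.    0.001] | now [ 0.617 -0.04   0.037] q [-0.51  0.9   0.25  1.39  0.66  0.88] T 41.2 width 0.0109
side [([361.0, 263.0], 0.81), ([242.0, 347.0], 0.25)] [([290.0, 263.0], 0.84), ([354.0, 291.0], 0.76), ([238.0, 347.0], 0.54), ([361.0, 264.0], 0.3)]
top [([309.0, 290.0], 0.6)] [([312.0, 290.0], 0.75), ([310.0, 216.0], 0.71)]
```

Contact made. Release, retreat, verify, and measure the lid's free edge.

```bash
python3 -m creep '[{"tx":0,"ty":0,"tz":0,"wx":0,"wy":0,"wz":0,"claw":0.5},{"tx":0,"ty":0,"tz":0,"wx":0,"wy":0,"wz":0,"claw":0.5},{"tx":0,"ty":0,"tz":0,"wx":0,"wy":0,"wz":0,"claw":0.5},{"tx":0,"ty":0,"tz":-0.12,"wx":0,"wy":0,"wz":0,"claw":0.5},{"tx":0,"ty":0,"tz":-0.3,"wx":0,"wy":0,"wz":0,"claw":0.5},{"tx":0.1,"ty":-0.1,"tz":-0.48,"wx":0,"wy":0,"wz":0,"claw":0.3},{"tx":0.25,"ty":-0.25,"tz":-0.6,"wx":0,"wy":0,"wz":0,"claw":0.2},{"tx":0.35,"ty":-0.35,"tz":-0.75,"wx":0,"wy":0,"wz":0,"claw":0},{"tx":0.35,"ty":-0.35,"tz":-0.75,"wx":0,"wy":0,"wz":0,"claw":0}]'
python3 go.py 0.43 -0.33 0.37 -90 0;python3 -c "
from h import *
for n in ('side','top'):
  cv2.imwrite('pics/k_%s.png'%n,eyes.camera(n))
  print(n,[(np.round(r['point']).tolist(),round(r['p'],2)) for r in spot_point('mug1_rim',n)],[(np.round(r['point']).tolist(),round(r['p'],2)) for r in spot_point('mug1',n)])
for r in regions_of('mug1','top')[:3]:
  ys,xs=np.nonzero(r['region']); print(xs.min(),xs.max(),ys.min(),ys.max(),len(xs))
print(tri('top',(628,195),'side',(418,52)),tri('top',(626,336),'side',(493,72)),tri('top',(457,179),'side',(329,171)))
for x in (.40,.62):
  for th in (1.6,1.7,1.8): 
    P=[x,-.39+.21*np.cos(th),.09+.21*np.sin(th)]; print(x,th,proj('top',P),proj('side',P))
"
```

```text
time: 42.6
tool_pos: [0.5299, -0.1136, 0.2342]
tcp_rot: [-0.27, 0.648, 0.66, 0.269]
ft_force: [0.1, 0.9, -0.4]
gripper_width: -0.0
finger_force: 0.0
t [-0.225 -0.41  -0.992] w [-0.    -0.249  0.005] | now [ 0.53  -0.114  0.234] q [-0.68  0.7   0.38  1.81  0.57  0.7 ] T 42.6 width -0.0
side [([360.0, 264.0], 0.69)] [([358.0, 292.0], 0.86), ([291.0, 263.0], 0.66), ([338.0, 454.0], 0.27)]
top [([308.0, 289.0], 0.71), ([306.0, 210.0], 0.22)] [([310.0, 287.0], 0.97), ([309.0, 217.0], 0.62)]
280 353 182 240 2893
279 355 259 321 3130
(array([ 0.60206849, -0.47230848,  0.28202709]), np.float64(0.033188392246352165)) (array([ 0.40154934, -0.44854012,  0.28960267]), np.float64(0.0010378539240515092)) (array([ 0.71004697, -0.28737861,  0.00408089]), np.float64(0.0042937553588611845))
0.4 1.6 [595.71864368 337.40365655] [487.59111336  76.98089526]
0.4 1.7 [609.12364805 337.58752758] [490.30932455  73.91418293]
0.4 1.8 [621.29358411 337.60735071] [492.64222759  71.91742317]
0.62 1.6 [590.16810568 189.76129097] [391.43639449  53.74047603]
0.62 1.7 [603.14871568 190.37154922] [395.21141559  51.22584475]
0.62 1.8 [614.95677958 191.27240341] [398.72094638  49.71030901]
```

Both mugs stand. The lid is at about 1.83 rad. Going over it to its back side.

```bash
python3 -m creep '[{"tx":-0.1,"ty":-0.1,"tz":-0.3,"wx":0,"wy":-0.05,"wz":0,"claw":0},{"tx":-0.15,"ty":-0.2,"tz":-0.55,"wx":0,"wy":-0.1,"wz":0,"claw":0},{"tx":-0.2,"ty":-0.3,"tz":-0.8,"wx":0,"wy":-0.16,"wz":0,"claw":0},{"tx":-0.225,"ty":-0.41,"tz":-0.992,"wx":0,"wy":-0.21,"wz":0,"claw":0},{"tx":-0.225,"ty":-0.41,"tz":-0.992,"wx":0,"wy":-0.249,"wz":0.005,"claw":0},{"tx":-0.225,"ty":-0.41,"tz":-0.992,"wx":0,"wy":-0.249,"wz":0.005,"claw":0},{"tx":-0.225,"ty":-0.41,"tz":-0.992,"wx":0,"wy":-0.249,"wz":0.005,"claw":0}]'
python3 go.py 0.45 -0.495 0.37 -90 0
```

```text
time: 43.82
tool_pos: [0.4311, -0.3283, 0.3644]
tcp_rot: [-0.005, 0.705, 0.709, 0.0]
ft_force: [0.1, 0.3, 0.1]
gripper_width: 0.0002
finger_force: 0.0
t [-0.667  0.072 -0.028] w [-0.002 -0.002  0.001] | now [ 0.431 -0.328  0.364] q [-0.77  0.34  0.44  1.68  0.    0.8 ] T 43.8 width 0.0002
```

```bash
python3 -m creep '[{"tx":-0.22,"ty":0.02,"tz":-0.028,"wx":0,"wy":0,"wz":0,"claw":0},{"tx":-0.44,"ty":0.05,"tz":-0.028,"wx":0,"wy":0,"wz":0,"claw":0},{"tx":-0.667,"ty":0.072,"tz":-0.028,"wx":0,"wy":0,"wz":0,"claw":0},{"tx":-0.667,"ty":0.072,"tz":-0.028,"wx":0,"wy":0,"wz":0,"claw":0},{"tx":-0.667,"ty":0.072,"tz":0.18,"wx":0,"wy":0,"wz":0,"claw":0},{"tx":-0.667,"ty":0.072,"tz":0.4,"wx":0,"wy":0,"wz":0,"claw":0},{"tx":-0.667,"ty":0.072,"tz":0.4,"wx":0,"wy":0,"wz":0,"claw":0}]'
python3 go.py 0.45 -0.495 0.262 -90 0
python3 -c "
import numpy as np
for th in np.radians([105,95,85,75,65,55,45,35,25,15,8,4,1]):
  c,s=np.cos(th),np.sin(th); off=.008+.011*s+.002; r=.175 if th>1 else .165
  print(round(np.degrees(th)),'y',round(-.39+r*c-off*s,3),'z',round(.09+r*s+(.008)*c,3))
"
```

```text
time: 44.7
tool_pos: [0.445, -0.4894, 0.2531]
tcp_rot: [-0.015, 0.706, 0.708, 0.002]
ft_force: [0.1, -0.5, 0.7]
gripper_width: 0.0001
finger_force: 0.0
t [-0.022  0.019 -0.036] w [-0.006 -0.008  0.001] | now [ 0.445 -0.489  0.253] q [-0.93  0.61  0.58  1.57 -0.    0.64] T 44.7 width 0.0001
105 y -0.455 z 0.257
95 y -0.426 z 0.264
85 y -0.396 z 0.265
75 y -0.365 z 0.261
65 y -0.334 z 0.252
55 y -0.311 z 0.23
45 y -0.286 z 0.212
35 y -0.264 z 0.191
25 y -0.247 z 0.167
15 y -0.234 z 0.14
8 y -0.228 z 0.121
4 y -0.226 z 0.109
1 y -0.225 z 0.101
```

```bash
python3 -m creep '[{"tx":0.136,"ty":0,"tz":-0.016,"wx":0,"wy":0,"wz":0,"claw":0},{"tx":0.252,"ty":0,"tz":-0.044,"wx":0,"wy":0,"wz":0,"claw":0},{"tx":0.372,"ty":0,"tz":-0.048,"wx":0,"wy":0,"wz":0,"claw":0},{"tx":0.496,"ty":0,"tz":-0.03,"wx":0,"wy":0,"wz":0,"claw":0},{"tx":0.62,"ty":0,"tz":0.005,"wx":0,"wy":0,"wz":0,"claw":0},{"tx":0.712,"ty":0,"tz":0.09,"wx":0,"wy":0,"wz":0,"claw":0},{"tx":0.81,"ty":0,"tz":0.165,"wx":0,"wy":0,"wz":0,"claw":0},{"tx":0.9,"ty":0,"tz":0.248,"wx":0,"wy":0,"wz":0,"claw":0},{"tx":0.9,"ty":0,"tz":0.248,"wx":0,"wy":0,"wz":0,"claw":0}]'
python3 go.py 0.45 -0.225 0.104 -90 0
python3 -c "
from h import *
for n in ('side','top'):
  cv2.imwrite('pics/l_%s.png'%n,eyes.camera(n))
print([(np.round(r['point']).tolist(),round(r['p'],2)) for r in boxes_of('lid','side')])
a=cv2.imread('pics/l_top.png'); b=cv2.imread('pics/l_side.png'); cv2.imwrite('pics/l.png',np.hstack([a[120:400,240:640],b[50:330,240:640]]))"
```

```text
time: 45.82
tool_pos: [0.4461, -0.2674, 0.2005]
tcp_rot: [-0.008, 0.705, 0.709, -0.001]
ft_force: [-0.3, 0.5, -0.5]
gripper_width: 0.0001
finger_force: 0.0
t [0.166 0.021 0.387] w [-0.004 -0.003  0.002] | now [ 0.446 -0.267  0.201] q [-0.66  0.28 -0.07  1.23  0.    0.9 ] T 45.8 width 0.0001
[([411.0, 131.0], 0.88), ([232.0, 300.0], 0.16)]
```

View pics/l.png

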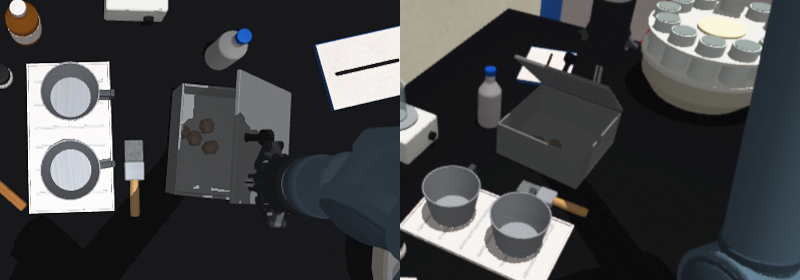

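The lid is half-closed (about 45°), all lumps are still inside, and both mugs stand upright and empty. Pressing it down.

```bash
python3 -m creep '[{"tx":0.08,"ty":0,"tz":0.134,"wx":0,"wy":0,"wz":0,"claw":0},{"tx":0.132,"ty":0,"tz":0.242,"wx":0,"wy":0,"wz":0,"claw":0},{"tx":0.156,"ty":0,"tz":0.318,"wx":0,"wy":0,"wz":0,"claw":0},{"tx":0.164,"ty":0,"tz":0.366,"wx":0,"wy":0,"wz":0,"claw":0},{"tx":0.166,"ty":0,"tz":0.398,"wx":0,"wy":0,"wz":0,"claw":0},{"tx":0.166,"ty":0,"tz":0.41,"wx":0,"wy":0,"wz":0,"claw":0},{"tx":0.166,"ty":0,"tz":0.41,"wx":0,"wy":0,"wz":0,"claw":0}]'
```

```text
time: 46.85
tool_pos: [0.4476, -0.229, 0.1021]
tcp_rot: [-0.003, 0.706, 0.708, -0.001]
ft_force: [-0.9, -0.9, 0.5]
gripper_width: 0.0001
finger_force: 0.0
```

```bash
python3 -m creep '[{"tx":0,"ty":0,"tz":0.008,"wx":0,"wy":0,"wz":0,"claw":0},{"tx":0,"ty":0,"tz":0.008,"wx":0,"wy":0,"wz":0,"claw":0},{"tx":0,"ty":0,"tz":0.008,"wx":0,"wy":0,"wz":0,"claw":0}]';python3 -m creep '[{"tx":0,"ty":0,"tz":0.008,"wx":0,"wy":0,"wz":0,"claw":0},{"tx":0,"ty":0,"tz":0.012,"wx":0,"wy":0,"wz":0,"claw":0},{"tx":0,"ty":0,"tz":0.012,"wx":0,"wy":0,"wz":0,"claw":0}]'
```

```text
time: 47.22
tool_pos: [0.4475, -0.2287, 0.1001]
tcp_rot: [-0.003, 0.706, 0.708, -0.001]
ft_force: [-0.6, -0.2, 0.2]
gripper_width: -0.0001
finger_force: 0.2
time: 47.6
tool_pos: [0.4472, -0.2284, 0.0967]
tcp_rot: [-0.003, 0.706, 0.708, -0.001]
ft_force: [-0.2, 0.1, -0.2]
gripper_width: -0.0001
finger_force: 0.0
```

```bash
python3 -m creep '[{"tx":0,"ty":0,"tz":0.012,"wx":0,"wy":0,"wz":0,"claw":0},{"tx":0,"ty":0,"tz":0.012,"wx":0,"wy":0,"wz":0,"claw":0}]';python3 -m creep '[{"tx":0,"ty":0,"tz":0.012,"wx":0,"wy":0,"wz":0,"claw":0},{"tx":0,"ty":0,"tz":0.012,"wx":0,"wy":0,"wz":0,"claw":0}]'; python3 -c "
from h import *
for n in ('side','top'):
  cv2.imwrite('pics/m_%s.png'%n,eyes.camera(n))
for n in ('side','top'):
  for r in regions_of('lid',n)[:1]:
    m=r['region'].astype(np.uint8); c=max(cv2.findContours(m,0,1)[0],key=cv2.contourArea); print(n,r['p'],m.sum(),cv2.boundingRect(c),cv2.approxPolyDP(c,6,True).reshape(-1,2).tolist())
for z in (.098,.13): print(z,[[np.round(proj(n,P)).tolist() for P in ([.62,-.19,z],[.41,-.18,z],[.62,-.39,.098],[.405,-.388,.098])] for n in ('side','top')])"
```

```text
time: 47.85
tool_pos: [0.4471, -0.2284, 0.0935]
tcp_rot: [-0.003, 0.706, 0.708, -0.001]
ft_force: [-0.2, -0.3, 0.2]
gripper_width: 0.0001
finger_force: 0.0
time: 48.1
tool_pos: [0.4471, -0.2284, 0.0905]
tcp_rot: [-0.003, 0.706, 0.708, -0.001]
ft_force: [-0.6, 1.6, -0.3]
gripper_width: -0.0001
finger_force: 0.0
side 0.88 3450 (338, 132, 123, 70) [[338, 165], [423, 201], [460, 160], [418, 185], [400, 138], [382, 132]]
top 0.75 7733 (418, 201, 111, 117) [[527, 213], [427, 201], [418, 314], [446, 316], [440, 298], [454, 264], [466, 264], [471, 277], [495, 276], [508, 257], [525, 255]]
0.098 [[[343.0, 172.0], [427.0, 206.0], [381.0, 132.0], [462.0, 158.0]], [[423.0, 210.0], [417.0, 318.0], [524.0, 212.0], [525.0, 323.0]]]
0.13 [[[344.0, 161.0], [430.0, 194.0], [381.0, 132.0], [462.0, 158.0]], [[427.0, 207.0], [421.0, 319.0], [524.0, 212.0], [525.0, 323.0]]]
```

```bash
python3 -m creep '[{"tx":0,"ty":0,"tz":0.01,"wx":0,"wy":0,"wz":0,"claw":0},{"tx":0,"ty":0,"tz":0.01,"wx":0,"wy":0,"wz":0,"claw":0}]'; python3 -c "
from h import *
s=monitor.read_state();print(s['ft_force'],s['moment'],s['effort'].round(1),s['joint_positions'].round(3),s['tool_pos'])
I=eyes.camera('side'); cv2.imwrite('pics/n.png',cv2.resize(I[100:250,310:510],None,fx=4,fy=4,interpolation=2))"
```

```text
time: 48.55
tool_pos: [0.4472, -0.2284, 0.0882]
tcp_rot: [-0.003, 0.706, 0.708, -0.001]
ft_force: [0.0, -0.3, -0.3]
gripper_width: 0.0001
finger_force: 0.0
[ 0.01556746 -0.31370677 -0.30554592] [ 0.0124617   0.02451595 -0.01823017] [  0.  -40.2  24.3   0.    0.    0. ] [-0.599  0.308 -0.338  0.93   0.     0.968] [ 0.44718537 -0.2284061   0.08816815]
```

View pics/n.png

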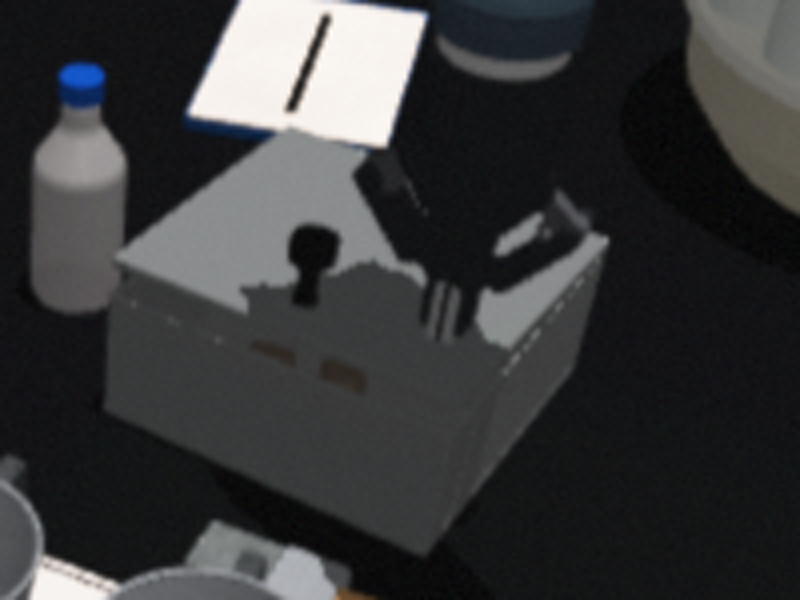

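The lid looks almost shut, but lumps show at crop (275,350) and (345,375), so there may be a gap under its free edge. Checking geometry numerically.

```bash
python3 -c "
from h import *
f=lambda P:np.round((proj('side',P)-[310,100])*4).tolist()
print('tcp',f([.447,-.228,.088]))
import math
for c in ((.519,-.286),):
  for th in (0,.06,.12,.2,.3):
    y=-.39+.21*math.cos(th); z=.09+.21*math.sin(th)
    print(th,'free edge far/near',f([.625,y-.005,z]),f([.41,y+.005,z]),'top',np.round(proj('top',[.625,y-.005,z])),np.round(proj('top',[.41,y+.005,z])),'knob',f([.513,-.39+.18*math.cos(th)-.045*math.sin(th),.09+.18*math.sin(th)+.045*math.cos(th)]))
print('base near corner',f([.41,-.18,0]),f([.41,-.175,.09]),'far',f([.625,-.19,0]),f([.625,-.19,.09]))
a=cv2.imread('pics/m_top.png')
print([(np.round(r['point']).tolist(),round(r['p'],2)) for r in boxes_of('lump1','side')])
s=[(np.round(r['point']).tolist(),round(r['p'],2)) for r in spot_point('bin','side')];print(s)
"
```

```text
tcp [434.0, 367.0]
0 free edge far/near [120.0, 302.0] [461.0, 441.0] top [419. 208.] [414. 317.] knob [323.0, 278.0]
0.06 free edge far/near [121.0, 284.0] [466.0, 423.0] top [421. 207.] [415. 318.] knob [328.0, 259.0]
0.12 free edge far/near [123.0, 265.0] [471.0, 404.0] top [423. 206.] [418. 318.] knob [333.0, 240.0]
0.2 free edge far/near [126.0, 238.0] [478.0, 376.0] top [426. 204.] [421. 319.] knob [341.0, 213.0]
0.3 free edge far/near [132.0, 204.0] [489.0, 340.0] top [432. 202.] [427. 320.] knob [352.0, 180.0]
base near corner [437.0, 554.0] [461.0, 441.0] far [118.0, 414.0] [124.0, 297.0]
[]
[([394.0, 196.0], 0.57)]
```

The lid is still about 0.12 rad open, and the fingertip pushes no further. I'll grip the knob and push it down instead.

```bash
python3 -m creep '[{"tx":0,"ty":0,"tz":-0.2,"wx":0,"wy":0,"wz":0,"claw":0},{"tx":0,"ty":0,"tz":-0.45,"wx":0,"wy":0,"wz":0,"claw":0.3},{"tx":0.064,"ty":0.3,"tz":-0.53,"wx":0,"wy":0,"wz":0,"claw":0.65},{"tx":0.064,"ty":0.3,"tz":-0.53,"wx":0,"wy":0,"wz":0,"claw":0.65},{"tx":0.064,"ty":0.3,"tz":-0.53,"wx":0,"wy":0,"wz":0,"claw":0.65}]'
python3 go.py 0.523 -0.212 0.13 -90 0
python3 -c "
from h import *
for n in ('side','top'):
  cv2.imwrite('pics/o_%s.png'%n,eyes.camera(n))
for n in ('side','top'):
  for r in regions_of('lid',n)[:1]:
    m=r['region'].astype(np.uint8); c=max(cv2.findContours(m,0,1)[0],key=cv2.contourArea); print(n,r['p'],m.sum(),cv2.approxPolyDP(c,4,True).reshape(-1,2).tolist())
# dark knob blob in side
I=cv2.imread('pics/o_side.png')[140:190,370:410]; g=I.max(2); ys,xs=np.nonzero(g<30); print('knob px',len(xs),xs.mean()+370,ys.mean()+140,xs.min()+370,xs.max()+370,ys.min()+140,ys.max()+140)
print(proj('side',[.523,-.215,.16]),proj('side',[.523,-.212,.12]))
"
```

```text
time: 49.32
tool_pos: [0.5239, -0.2125, 0.2206]
tcp_rot: [-0.003, 0.705, 0.709, -0.0]
ft_force: [-0.4, -0.8, 0.0]
gripper_width: 0.0557
finger_force: 0.0
t [ 0.001 -0.002  0.362] w [-0.001 -0.001  0.002] | now [ 0.524 -0.212  0.221] q [-0.5   0.36  0.09  1.31  0.    1.07] T 49.3 width 0.0557
side 0.57 4538 [[340, 165], [424, 201], [458, 161], [381, 133]]
top 0.71 7011 [[426, 202], [418, 314], [522, 324], [525, 273], [494, 277], [491, 299], [465, 294], [463, 281], [453, 274], [465, 260], [463, 239], [453, 233], [463, 223], [460, 215], [466, 207]]
knob px 141 387.3049645390071 164.68085106382978 383 393 157 176
[388.9212597  157.43487164] [386.23251146 173.02770506]
```

```bash
python3 -m creep '[{"tx":0,"ty":0,"tz":0.15,"wx":0,"wy":0,"wz":0,"claw":0.65},{"tx":0,"ty":0,"tz":0.3,"wx":0,"wy":0,"wz":0,"claw":0.65},{"tx":0,"ty":0,"tz":0.362,"wx":0,"wy":0,"wz":0,"claw":0.65},{"tx":0,"ty":0,"tz":0.362,"wx":0,"wy":0,"wz":0,"claw":0.65},{"tx":0,"ty":0,"tz":0.362,"wx":0,"wy":0,"wz":0,"claw":0.2},{"tx":0,"ty":0,"tz":0.362,"wx":0,"wy":0,"wz":0,"claw":0.2},{"tx":0,"ty":0,"tz":0.362,"wx":0,"wy":0,"wz":0,"claw":0.2},{"tx":0,"ty":0,"tz":0.362,"wx":0,"wy":0,"wz":0,"claw":0.2}]'
python3 -m creep '[{"tx":0,"ty":0,"tz":0.03,"wx":0,"wy":0,"wz":0,"claw":0.2},{"tx":0,"ty":0,"tz":0.06,"wx":0,"wy":0,"wz":0,"claw":0.2},{"tx":0,"ty":0,"tz":0.06,"wx":0,"wy":0,"wz":0,"claw":0.2}]'
```

```text
time: 50.52
tool_pos: [0.5228, -0.2125, 0.1306]
tcp_rot: [-0.002, 0.706, 0.708, -0.0]
ft_force: [0.1, -0.7, 1.8]
gripper_width: 0.0173
finger_force: 0.2
time: 50.9
tool_pos: [0.5228, -0.2122, 0.1173]
tcp_rot: [-0.002, 0.706, 0.709, -0.0]
ft_force: [-4.4, 4.3, 17.5]
gripper_width: 0.0167
finger_force: 8.6
```

```bash
python3 -c "
from h import *
for n in ('side','top'):
  eyes.camera(n)
  for r in regions_of('lid',n)[:1]:
    m=r['region'].astype(np.uint8); c=max(cv2.findContours(m,0,1)[0],key=cv2.contourArea); print(n,r['p'],m.sum(),cv2.approxPolyDP(c,4,True).reshape(-1,2).tolist())
print(monitor.read_state()['ft_force'])
for th in (0,.06,.12):
  y=-.39+.21*np.cos(th)-.008*np.sin(th); z=.09+.21*np.sin(th)+.008*np.cos(th)
  print(th,[np.round(proj(n,P)).tolist() for n in('side','top') for P in ([.625,y-.005,z],[.41,y+.005,z])])
"
```

```text
side 0.73 4228 [[338, 172], [423, 208], [460, 160], [416, 146], [391, 169], [388, 162], [380, 165], [377, 149], [368, 146]]
top 0.9 5493 [[424, 203], [415, 313], [494, 320], [508, 287], [487, 277], [470, 277], [464, 282], [466, 292], [452, 295], [441, 280], [443, 272], [436, 266], [441, 257], [435, 252], [449, 216], [462, 216], [467, 226], [488, 217], [492, 209]]
[-4.98089359  3.26659098 16.98967906]
0 [[340.0, 173.0], [426.0, 207.0], [420.0, 207.0], [415.0, 318.0]]
0.06 [[340.0, 168.0], [427.0, 203.0], [422.0, 206.0], [417.0, 318.0]]
0.12 [[341.0, 163.0], [429.0, 198.0], [424.0, 205.0], [419.0, 319.0]]
```

The lid is shut: edge corners at (338,172) and (423,208) match 0 rad, with 17 N of reaction. Release, back off, and measure the scrapers and slots.

```bash
python3 -m creep '[{"tx":0,"ty":0,"tz":-0.01,"wx":0,"wy":0,"wz":0,"claw":0.7},{"tx":0,"ty":0,"tz":-0.01,"wx":0,"wy":0,"wz":0,"claw":0.7},{"tx":0,"ty":0,"tz":-0.01,"wx":0,"wy":0,"wz":0,"claw":0.7},{"tx":0,"ty":0,"tz":-0.15,"wx":0,"wy":0,"wz":0,"claw":0.7},{"tx":0,"ty":0,"tz":-0.35,"wx":0,"wy":0,"wz":0,"claw":0.7},{"tx":0.2,"ty":-0.2,"tz":-0.55,"wx":0,"wy":0,"wz":0,"claw":0.6},{"tx":0.4,"ty":-0.4,"tz":-0.55,"wx":0,"wy":0,"wz":0,"claw":0.6},{"tx":0.4,"ty":-0.4,"tz":-0.55,"wx":0,"wy":0,"wz":0,"claw":0.6}]'
cat > meas.py <<'E'
from h import *
np.set_printoptions(precision=4,suppress=True)
I={n:eyes.camera(n) for n in('side','top')}
for n in I: cv2.imwrite('pics/z_%s.png'%n,I[n])
m=regions_of('lid','side')[:1]
for r in m:
    k=r['region'].astype(np.uint8); c=max(cv2.findContours(k,0,1)[0],key=cv2.contourArea); print('lid',cv2.approxPolyDP(c,4,True).reshape(-1,2).tolist())
# handles: orange wood; blades: bright grey, found per view
for n in I:
    h=cv2.cvtColor(I[n],cv2.COLOR_BGR2HSV); k=cv2.inRange(h,(5,130,70),(18,255,255))
    N,L,S,C=cv2.connectedComponentsWithStats(k)
    for i in range(1,N):
        if S[i,4]>150 and (n=='side' and S[i,1]>330 and S[i,1]<520 or n=='top' and S[i,1]>280 and S[i,0]<280):
            c=np.argwhere(L==i)[:,::-1].astype(np.float32)
            W=np.float32([onz(n,p,.012)[:2] for p in c]); (x,y),(w,hh),a=cv2.minAreaRect(W)
            mu=W.mean(0); u=np.linalg.svd(W-mu,full_matrices=False)[2][0]; u=u*np.sign(u[0])
            print(n,'handle cen',mu,'rect',round(x,4),round(y,4),'size',round(w,3),round(hh,3),'axis deg',np.degrees(np.arctan2(u[1],u[0])).round(1),'area',S[i,4])
for q in('scraper1','slot1'):
  a=[r for r in spot_point(q,'side')if r['p']>.4]; b=[r for r in spot_point(q,'top') if r['p']>.4]
  for r in b:
    for s in a:
      P,e=tri('top',r['point'],'side',s['point'])
      if e<.012 and -.02<P[2]<.04: print(q,np.round(r['point'],1),P,e.round(4),'onplane top',onz('top',r['point'],0 if q[1]=='c' else .02),'side',onz('side',s['point'],0 if q[1]=='c' else .02))
E
python3 meas.py; python3 go.py 0.3 0.3 0.2 -30 0
```

```text
time: 52.1
tool_pos: [0.4209, -0.1115, 0.2539]
tcp_rot: [-0.003, 0.705, 0.709, -0.0]
ft_force: [0.4, -0.7, 0.6]
gripper_width: 0.0511
finger_force: 0.0
lid [[338, 170], [423, 208], [460, 161], [382, 132]]
side handle cen [0.4055 0.1606] rect 0.4049 0.1597 size 0.09 0.023 axis deg 50.7 area 554
side handle cen [0.3474 0.242 ] rect 0.3479 0.2423 size 0.088 0.023 axis deg 25.0 area 707
side handle cen [0.2981 0.2928] rect 0.2981 0.2928 size 0.089 0.022 axis deg 38.2 area 839
top handle cen [0.405  0.1563] rect 0.4056 0.1568 size 0.088 0.021 axis deg 51.0 area 415
top handle cen [0.3482 0.2389] rect 0.3483 0.239 size 0.088 0.02 axis deg 25.3 area 425
t [ 1.652 -0.48   0.221] w [-0.001 -0.002 -0.332] | now [ 0.422 -0.113  0.254] q [-0.41  0.09 -0.17  1.31  0.    1.16] T 52.2 width 0.051Traceback (most recent call last):
  File "meas.py", line 15, in <module>
    W=np.float32([onz(n,p,.012)[:2] for p in c]); (x,y),(w,hh),a=cv2.minAreaRect(W)
                  ~~~^^^^^^^^^^
  File "h.py", line 9, in onz
    c,d=ray(n,p); return c+d*(z-c[2])/d[2]
        ~~~^^^^^
  File "h.py", line 7, in ray
    K,R,t=cam(n); d=R.T@np.linalg.inv(K)@np.array([p[0],p[1],1.]); return -R.T@t,d/np.linalg.norm(d)
          ~~~^^^
  File "h.py", line 5, in cam
    m=eyes.camera_model(n); return np.array(m["mtx"]),np.array(m["R"]),np.array(m["t"])
ValueError: time passes only in moves, steps and waits
```

Side and top agree on the handles within 3-4 mm. Caching the camera model and finishing the measurement.

```bash
sed -i 's/^def cam(n):/import functools\n@functools.cache\ndef cam(n):/' h.py
cat >> meas.py <<'E'
# white shelf strips of the block: refine slot frame from the white fence/shelf blob and metal cover in the top view
for n in I:
  for r in regions_of('block',n)[:2]:
    k=r['region'].astype(np.uint8); c=max(cv2.findContours(k,0,1)[0],key=cv2.contourArea)
    print('block',n,round(r['p'],2),cv2.approxPolyDP(c,4,True).reshape(-1,2).tolist())
E
python3 meas.py
```

```text
lid [[194, 323], [166, 428], [173, 438], [242, 440], [257, 330], [232, 323]]
side handle cen [0.4055 0.1607] rect 0.4049 0.1597 size 0.09 0.023 axis deg 50.8 area 555
side handle cen [0.3474 0.242 ] rect 0.3479 0.2423 size 0.088 0.023 axis deg 25.0 area 708
side handle cen [0.2981 0.2929] rect 0.2981 0.2928 size 0.089 0.022 axis deg 38.3 area 838
top handle cen [0.4051 0.1563] rect 0.4056 0.1568 size 0.088 0.021 axis deg 50.9 area 416
top handle cen [0.3482 0.2389] rect 0.3483 0.239 size 0.088 0.02 axis deg 25.3 area 425
top handle cen [0.2986 0.2894] rect 0.2989 0.2896 size 0.088 0.021 axis deg 38.5 area 440
scraper1 [232.1 301.3] [0.4317 0.1936 0.0043] 0.0035 onplane top [0.43   0.1937 0.    ] side [0.4345 0.1921 0.    ]
scraper1 [170.6 347.9] [ 0.3329  0.323  -0.0088] 0.0092 onplane top [0.3299 0.3183 0.    ] side [0.3358 0.3277 0.    ]
slot1 [152.5 258. ] [0.5209 0.3687 0.0028] 0.0068 onplane top [0.517  0.3604 0.02  ] side [0.5172 0.3746 0.02  ]
slot1 [171.2 245.7] [0.5415 0.3205 0.0234] 0.0046 onplane top [0.5439 0.3229 0.02  ] side [0.5408 0.3185 0.02  ]
slot1 [197.6 235.1] [0.5695 0.2707 0.0155] 0.0029 onplane top [0.5677 0.2687 0.02  ] side [0.5688 0.273  0.02  ]
block top 0.77 [[194, 189], [111, 230], [138, 280], [221, 238]]
```

Run:
```python
from h import *
from scipy.optimize import least_squares
obs=[('top',(111,230),(.085,.095,.045)),('top',(194,189),(.085,-.095,.045)),('top',(221,238),(-.03,-.095,.029)),('top',(138,280),(-.03,.095,.029)),('side',(257,330),(-.03,-.095,.029))]
for n,ps in (('top',[(152.3,257.5),(172,245.5),(198.8,233.5)]),('side',[(225,411),(233,377.5),(237.3,346.5)])):
    for p,y in zip(ps,(.06,0,-.06)): obs.append((n,p,(0,y,.02)))
def W(v,P): c,s=np.cos(v[2]),np.sin(v[2]); return [v[0]+c*P[0]-s*P[1],v[1]+s*P[0]+c*P[1],P[2]]
f=lambda v:np.concatenate([proj(n,W(v,P))-p for n,p,P in obs])
r=least_squares(f,[.54,.32,.4],loss='soft_l1'); v=r.x; print(v[:2].round(4),np.degrees(v[2]).round(2)); print(f(v).reshape(-1,2).round(1).tolist())
for y in(.06,0,-.06): print('slot',y,np.round(W(v,(0,y,.02)),4),'TCP grip@-47',np.round(W(v,(-.047,y,.02)),4),'pre -.10',np.round(W(v,(-.047-.1,y,.02)),4))
```

```text
[0.5441 0.3179] 28.77
[[-1.4, -1.0], [-0.5, -1.6], [-1.4, -0.9], [-1.3, -1.0], [1.4, -2.4], [-4.7, 1.2], [1.6, 0.1], [0.5, -0.8], [1.6, 0.9], [0.4, -0.2], [2.1, -0.2]]
slot 0.06 [0.5153 0.3705 0.02  ] TCP grip@-47 [0.4741 0.3479 0.02  ] pre -.10 [0.3864 0.2998 0.02  ]
slot 0 [0.5441 0.3179 0.02  ] TCP grip@-47 [0.5029 0.2953 0.02  ] pre -.10 [0.4153 0.2472 0.02  ]
slot -0.06 [0.573  0.2653 0.02  ] TCP grip@-47 [0.5318 0.2427 0.02  ] pre -.10 [0.4442 0.1946 0.02  ]
```

```bash
python3 go.py 0.402 0.154 0.15 50.9 0
```

```text
t [ 1.069 -0.078  0.416] w [ 0.001 -0.003 -0.782] | now [ 0.423 -0.113  0.253] q [-0.41  0.09 -0.17  1.31  0.    1.16] T 52.7 width 0.051
```

```bash
python3 -m creep '[{"tx":0.2,"ty":-0.02,"tz":0,"wx":0,"wy":0,"wz":-0.78,"claw":0.4},{"tx":0.4,"ty":-0.04,"tz":0,"wx":0,"wy":0,"wz":-0.78,"claw":0.4},{"tx":0.6,"ty":-0.06,"tz":0,"wx":0,"wy":0,"wz":-0.78,"claw":0.4},{"tx":0.8,"ty":-0.078,"tz":0,"wx":0,"wy":0,"wz":-0.78,"claw":0.4},{"tx":1,"ty":-0.078,"tz":0,"wx":0,"wy":0,"wz":-0.78,"claw":0.4},{"tx":1,"ty":-0.078,"tz":0.1,"wx":0,"wy":0,"wz":-0.78,"claw":0.4},{"tx":1,"ty":-0.078,"tz":0.2,"wx":0,"wy":0,"wz":-0.78,"claw":0.4},{"tx":1,"ty":-0.078,"tz":0.3,"wx":0,"wy":0,"wz":-0.78,"claw":0.4},{"tx":1,"ty":-0.078,"tz":0.416,"wx":0,"wy":0,"wz":-0.78,"claw":0.4},{"tx":1,"ty":-0.078,"tz":0.416,"wx":0,"wy":0,"wz":-0.78,"claw":0.4}]'
python3 go.py 0.402 0.154 0.05 50.9 0
```

```text
time: 53.95
tool_pos: [0.3997, 0.1367, 0.1479]
tcp_rot: [-0.005, -0.156, 0.988, 0.002]
ft_force: [0.4, 0.8, -0.8]
gripper_width: 0.0336
finger_force: 0.0
t [-0.033  0.061  0.392] w [ 0.002 -0.002 -0.183] | now [0.4   0.137 0.148] q [ 0.18  0.11 -0.43  1.04  0.   -0.14] T 54.0 width 0.0336
```

```bash
python3 -m creep '[{"tx":-0.033,"ty":0.061,"tz":0.1,"wx":0,"wy":0,"wz":-0.183,"claw":0.45},{"tx":-0.033,"ty":0.061,"tz":0.2,"wx":0,"wy":0,"wz":-0.183,"claw":0.45},{"tx":-0.033,"ty":0.061,"tz":0.3,"wx":0,"wy":0,"wz":-0.183,"claw":0.45},{"tx":-0.033,"ty":0.061,"tz":0.392,"wx":0,"wy":0,"wz":-0.183,"claw":0.45},{"tx":-0.033,"ty":0.061,"tz":0.45,"wx":0,"wy":0,"wz":-0.183,"claw":0.45},{"tx":-0.033,"ty":0.061,"tz":0.5,"wx":0,"wy":0,"wz":-0.183,"claw":0.45},{"tx":-0.033,"ty":0.061,"tz":0.555,"wx":0,"wy":0,"wz":-0.183,"claw":0.45},{"tx":-0.033,"ty":0.061,"tz":0.555,"wx":0,"wy":0,"wz":-0.183,"claw":0.45}]'
python3 go.py 0.402 0.154 0.004 50.9 0
```

```text
time: 54.95
tool_pos: [0.4033, 0.1544, 0.0107]
tcp_rot: [-0.003, -0.427, 0.904, 0.003]
ft_force: [0.3, 0.6, -0.3]
gripper_width: 0.0388
finger_force: 0.0
t [0.005 0.003 0.027] w [ 0.002 -0.001 -0.002] | now [0.403 0.154 0.011] q [ 0.22  0.27 -0.63  0.68  0.   -0.67] T 55.0 width 0.0388
```

```bash
python3 -m creep '[{"tx":0.005,"ty":0.003,"tz":0.03,"wx":0,"wy":0,"wz":0,"claw":0.45},{"tx":0.005,"ty":0.003,"tz":0.03,"wx":0,"wy":0,"wz":0,"claw":0.45},{"tx":0.005,"ty":0.003,"tz":0.03,"wx":0,"wy":0,"wz":0,"claw":0},{"tx":0.005,"ty":0.003,"tz":0.03,"wx":0,"wy":0,"wz":0,"claw":0},{"tx":0.005,"ty":0.003,"tz":0.03,"wx":0,"wy":0,"wz":0,"claw":0},{"tx":0.005,"ty":0.003,"tz":0.03,"wx":0,"wy":0,"wz":0,"claw":0}]'; python3 go.py 0.402 0.154 0.004 50.9 0
```

```text
time: 55.7
tool_pos: [0.4029, 0.1542, 0.0042]
tcp_rot: [-0.001, -0.427, 0.904, 0.003]
ft_force: [0.0, -0.2, -0.5]
gripper_width: 0.0006
finger_force: 0.0
t [0.003 0.002 0.001] w [ 0.002 -0.    -0.002] | now [0.403 0.154 0.004] q [ 0.21  0.28 -0.64  0.66  0.   -0.67] T 55.7 width 0.0006
```

The fingers closed above the handle: the real tips sit about 2 cm behind the reported TCP, as the lid press suggested. Reopen, then go down in steps watching the force.

```bash
python3 -m creep '[{"tx":0,"ty":0,"tz":-0.04,"wx":0,"wy":0,"wz":0,"claw":0.45},{"tx":0,"ty":0,"tz":-0.04,"wx":0,"wy":0,"wz":0,"claw":0.45},{"tx":0,"ty":0,"tz":-0.04,"wx":0,"wy":0,"wz":0,"claw":0.45},{"tx":0,"ty":0,"tz":0.02,"wx":0,"wy":0,"wz":0,"claw":0.45},{"tx":0,"ty":0,"tz":0.04,"wx":0,"wy":0,"wz":0,"claw":0.45},{"tx":0,"ty":0,"tz":0.04,"wx":0,"wy":0,"wz":0,"claw":0.45}]'; for i in 1 ; do python3 -m creep '[{"tx":0,"ty":0,"tz":0.012,"wx":0,"wy":0,"wz":0,"claw":0.45},{"tx":0,"ty":0,"tz":0.012,"wx":0,"wy":0,"wz":0,"claw":0.45}]'; done; python3 -m creep '[{"tx":0,"ty":0,"tz":0.012,"wx":0,"wy":0,"wz":0,"claw":0.45},{"tx":0,"ty":0,"tz":0.012,"wx":0,"wy":0,"wz":0,"claw":0.45}]'
```

```text
time: 56.45
tool_pos: [0.4022, 0.1541, -0.0062]
tcp_rot: [-0.002, -0.427, 0.904, 0.003]
ft_force: [0.0, 0.1, -0.1]
gripper_width: 0.0381
finger_force: 0.0
time: 56.7
tool_pos: [0.4028, 0.1543, -0.0088]
tcp_rot: [-0.001, -0.427, 0.904, 0.003]
ft_force: [-0.4, -0.2, -0.2]
gripper_width: 0.0381
finger_force: 0.0
time: 56.95
tool_pos: [0.4026, 0.1542, -0.012]
tcp_rot: [-0.002, -0.427, 0.904, 0.003]
ft_force: [-0.6, 0.5, 0.2]
gripper_width: 0.0382
finger_force: 0.0
```

```bash
python3 -m creep '[{"tx":0,"ty":0,"tz":0.012,"wx":0,"wy":0,"wz":0,"claw":0.4},{"tx":0,"ty":0,"tz":0.02,"wx":0,"wy":0,"wz":0,"claw":0.4},{"tx":0,"ty":0,"tz":0.02,"wx":0,"wy":0,"wz":0,"claw":0.4}]'; python3 -m creep '[{"tx":0,"ty":0,"tz":0,"wx":0,"wy":0,"wz":0,"claw":0.2},{"tx":0,"ty":0,"tz":0,"wx":0,"wy":0,"wz":0,"claw":0},{"tx":0,"ty":0,"tz":0,"wx":0,"wy":0,"wz":0,"claw":0},{"tx":0,"ty":0,"tz":0,"wx":0,"wy":0,"wz":0,"claw":0}]'
```

```text
time: 57.32
tool_pos: [0.4025, 0.1542, -0.0171]
tcp_rot: [-0.002, -0.427, 0.904, 0.003]
ft_force: [-0.3, 0.6, 0.4]
gripper_width: 0.0342
finger_force: 0.0
time: 57.82
tool_pos: [0.4027, 0.1543, -0.0166]
tcp_rot: [-0.001, -0.427, 0.904, 0.003]
ft_force: [-0.5, -0.2, 5.6]
gripper_width: 0.0178
finger_force: 59.1
```

Gripped on the handle (width 17.8 mm). Lift 60 mm, then to the pre-insert pose for the nearest slot.

```bash
python3 -m creep '[{"tx":0,"ty":0,"tz":-0.06,"wx":0,"wy":0,"wz":0,"claw":0},{"tx":0,"ty":0,"tz":-0.16,"wx":0,"wy":0,"wz":0,"claw":0},{"tx":0,"ty":0,"tz":-0.24,"wx":0,"wy":0,"wz":0,"claw":0},{"tx":0,"ty":0,"tz":-0.24,"wx":0,"wy":0,"wz":0,"claw":0}]'; python3 go.py 0.4288 0.1861 0.044 28.8 0
```

```text
time: 58.32
tool_pos: [0.4044, 0.1544, 0.044]
tcp_rot: [-0.0, -0.427, 0.904, 0.002]
ft_force: [-0.2, 0.2, -1.4]
gripper_width: 0.0175
finger_force: 58.8
t [-0.16   0.005  0.   ] w [0.001 0.    0.121] | now [0.404 0.154 0.044] q [ 0.21  0.23 -0.59  0.76  0.   -0.67] T 58.3 width 0.0175
```

```bash
python3 -m creep '[{"tx":-0.05,"ty":0,"tz":0,"wx":0,"wy":0,"wz":0.04,"claw":0},{"tx":-0.12,"ty":0.005,"tz":0,"wx":0,"wy":0,"wz":0.09,"claw":0},{"tx":-0.16,"ty":0.005,"tz":0,"wx":0,"wy":0,"wz":0.121,"claw":0},{"tx":-0.16,"ty":0.005,"tz":0,"wx":0,"wy":0,"wz":0.121,"claw":0},{"tx":-0.16,"ty":0.005,"tz":0,"wx":0,"wy":0,"wz":0.121,"claw":0}]'; python3 go.py 0.4288 0.1861 0.008 28.8 0
cat > blade.py <<'E'
from h import *
# height of the held blade: its bright pixels round the expected place, in both views
import sys
p,R=pose(); H=-R.apply([1,0,0]); S=R.apply([0,1,0]); off=float(sys.argv[1]) if len(sys.argv)>1 else .0495
zb=p[2]+.0166
C={}
for n in('side','top'):
    I=eyes.camera(n); g=cv2.cvtColor(I,cv2.COLOR_BGR2HSV); 
    q=np.array([proj(n,p+H*(off+d)+S*w+[0,0,.0186+dz]) for d in(0,.09) for w in(-.03,.03) for dz in(0,)]); 
    hull=cv2.convexHull(q.astype(np.float32)).astype(int); k=np.zeros(I.shape[:2],np.uint8); cv2.fillConvexPoly(k,hull,1)
    k=cv2.dilate(k,np.ones((5,5)));b=((g[...,1]<60)&(g[...,2]>110)&(k>0)).astype(np.uint8)
    N,L,st,ce=cv2.connectedComponentsWithStats(b); i=1+np.argmax(st[1:,4]); ys,xs=np.nonzero(L==i)
    C[n]=np.array([xs.mean(),ys.mean()]); print(n,'blade px',C[n].round(1),st[i,4],'expected',proj(n,p+H*(off+.0375)+[0,0,.0206]).round(1))
P,e=tri('top',C['top'],'side',C['side']); print('blade centre',P.round(4),'gap',round(e,4),'expected',(p+H*(off+.0375)+[0,0,.0206]).round(4))
E
python3 blade.py
```

```text
time: 58.95
tool_pos: [0.4263, 0.1853, 0.0422]
tcp_rot: [-0.003, -0.249, 0.968, 0.002]
ft_force: [0.0, -1.1, -1.1]
gripper_width: 0.0174
finger_force: 58.8
t [-0.011 -0.003  0.137] w [ 0.002 -0.001  0.   ] | now [0.426 0.185 0.042] q [ 0.27  0.29 -0.5   0.78  0.   -0.23] T 59.0 width 0.0174
side blade px [268.5 334.8] 273 expected [282.7 335.6]
top blade px [199.7 243.3] 309 expected [210.9 265.4]
blade centre [0.5345 0.245  0.067 ] gap 0.0251 expected [0.5025 0.2273 0.0624]
```

```bash
cat > blade.py <<'E'
from h import *
import sys
p,R=pose(); H=-R.apply([1,0,0]); off=float(sys.argv[1]) if len(sys.argv)>1 else .0495
X={'org':p+H*off+[0,0,.0166],'tip':p+H*(off+.075)+[0,0,.0186]}
for k in X: print(k,'exp',X[k].round(4),{n:proj(n,X[k]).round(1).tolist() for n in('side','top')})
T={}
for n in('side','top'):
    eyes.camera(n); e=proj(n,(X['org']+X['tip'])/2)
    s=[r['point'] for r in spot_point('scraper1',n)]; print(n,'spots',[np.round(a).tolist() for a in s])
    for r in regions_of('scraper1',n):
        ys,xs=np.nonzero(r['region']); 
        if np.hypot(xs-e[0],ys-e[1]).min()<6 and len(xs)<4000:
            d=proj(n,X['tip'])-proj(n,X['org']); d/=np.linalg.norm(d); t=(np.c_[xs,ys]@d); m=t>t.max()-2
            T[n]=np.array([xs[m].mean(),ys[m].mean()]); print(n,'region tip',T[n].round(1),len(xs),round(r['p'],2)); break
if len(T)==2: print('tip',tri('top',T['top'],'side',T['side']))
E
python3 blade.py
```

```text
org exp [0.47   0.2092 0.059 ] {'side': [304.4, 337.6], 'top': [219.6, 281.9]}
tip exp [0.5357 0.2454 0.0607] {'side': [261.0, 335.0], 'top': [202.9, 248.8]}
side spots [[339.0, 453.0], [328.0, 402.0], [306.0, 336.0]]
side region tip [261.1 339.4] 1143 0.93
top spots [[217.0, 282.0], [179.0, 245.0]]
top region tip [203.8 249.7] 703 0.75
tip (array([0.53514067, 0.24671181, 0.04903628]), np.float64(0.0006566604125884779))
```

The blade tip droops about 5°. Compensate with tool tilt and recheck.

```bash
python3 -m creep '[{"tx":-0.011,"ty":-0.003,"tz":0,"wx":0,"wy":-0.025,"wz":0,"claw":0},{"tx":-0.011,"ty":-0.003,"tz":0,"wx":0,"wy":-0.025,"wz":0,"claw":0},{"tx":-0.011,"ty":-0.003,"tz":0,"wx":0,"wy":-0.025,"wz":0,"claw":0}]'; python3 blade.py;  python3 go.py 0.4288 0.1861 0.008 28.8 4.5
```

```text
time: 59.72
tool_pos: [0.4303, 0.1864, 0.0434]
tcp_rot: [0.036, -0.248, 0.968, 0.012]
ft_force: [-0.2, -0.2, -0.3]
gripper_width: 0.018
finger_force: 58.8
org exp [0.4736 0.2102 0.0637] {'side': [302.3, 335.6], 'top': [218.6, 280.0]}
tip exp [0.5392 0.2462 0.0713] {'side': [258.5, 331.1], 'top': [201.2, 246.5]}
side spots [[336.0, 455.0], [304.0, 335.0]]
side region tip [259.4 332.8] 1193 0.78
top spots [[219.0, 283.0]]
top region tip [202.8 246.7] 896 0.93
tip (array([0.5392654 , 0.24481997, 0.06414505]), np.float64(0.0004500620021764151))
t [0.018 0.001 0.14 ] w [ 0.002 -0.001 -0.   ] | now [0.431 0.187 0.043] q [ 0.26  0.23 -0.59  0.68  0.02 -0.25] T 60.0 width 0.018
```

```bash
python3 -m creep '[{"tx":0.008,"ty":0.001,"tz":0.07,"wx":0,"wy":0,"wz":0,"claw":0},{"tx":0.018,"ty":0.001,"tz":0.142,"wx":0,"wy":0,"wz":0,"claw":0},{"tx":0.018,"ty":0.001,"tz":0.142,"wx":0,"wy":0,"wz":0,"claw":0},{"tx":0.018,"ty":0.001,"tz":0.142,"wx":0,"wy":0,"wz":0,"claw":0}]'; python3 blade.py | grep -v exp;  python3 go.py 0.4814 0.215 0.0075 28.8 4.0; python3 go.py 0.5261 0.2396 0.0065 28.8 3.5
```

```text
time: 60.52
tool_pos: [0.4289, 0.1861, 0.0078]
tcp_rot: [0.036, -0.248, 0.968, 0.012]
ft_force: [-0.7, 0.1, -1.0]
gripper_width: 0.018
finger_force: 58.8
side spots [[304.0, 348.0], [235.0, 383.0], [338.0, 453.0], [331.0, 402.0]]
side region tip [263.1 344.2] 1125 0.87
top spots [[223.0, 284.0]]
top region tip [207.5 250. ] 692 0.67
tip (array([0.5357395 , 0.24384883, 0.02920737]), np.float64(0.0005650530752377056))
t [-0.239  0.     0.02 ] w [ 0.002  0.002 -0.   ] | now [0.429 0.186 0.008] q [ 0.26  0.28 -0.64  0.58  0.02 -0.25] T 60.8 width 0.0177
t [-0.442  0.     0.04 ] w [ 0.002  0.005 -0.   ] | now [0.429 0.186 0.008] q [ 0.26  0.28 -0.64  0.58  0.02 -0.25] T 60.8 width 0.0177
```

```bash
python3 -m creep '[{"tx":0,"ty":0,"tz":0.002,"wx":0,"wy":0.008,"wz":0,"claw":0},{"tx":-0.05,"ty":0,"tz":0.005,"wx":0,"wy":0.008,"wz":0,"claw":0},{"tx":-0.1,"ty":0,"tz":0.01,"wx":0,"wy":0.008,"wz":0,"claw":0},{"tx":-0.15,"ty":0,"tz":0.014,"wx":0,"wy":0.008,"wz":0,"claw":0},{"tx":-0.15,"ty":0,"tz":0.014,"wx":0,"wy":0.008,"wz":0,"claw":0}]'; python3 blade.py | grep -v exp; python3 -m creep '[{"tx":-0.04,"ty":0,"tz":0.002,"wx":0,"wy":0,"wz":0,"claw":0},{"tx":-0.08,"ty":0,"tz":0.004,"wx":0,"wy":0,"wz":0,"claw":0},{"tx":-0.1,"ty":0,"tz":0.005,"wx":0,"wy":0,"wz":0,"claw":0}]'; python3 go.py 0.5296 0.2415 0.0065 28.8 3
```

```text
time: 61.45
tool_pos: [0.4631, 0.2048, 0.0069]
tcp_rot: [0.025, -0.249, 0.968, 0.009]
ft_force: [-0.1, -0.7, -1.3]
gripper_width: 0.0177
finger_force: 58.8
side spots [[330.0, 402.0], [339.0, 453.0], [280.0, 348.0]]
side region tip [240.4 346.8] 1124 0.6
top spots [[195.0, 318.0], [218.0, 267.0]]
top region tip [200.5 235.4] 629 0.59
tip (array([0.56935892, 0.26392815, 0.01887667]), np.float64(0.004353909461276191))
time: 62.12
tool_pos: [0.4664, 0.2082, 0.0005]
tcp_rot: [0.008, -0.248, 0.969, 0.005]
ft_force: [-19.4, -15.5, 1.4]
gripper_width: 0.0174
finger_force: 59.4
t [-0.286 -0.004 -0.019] w [ 0.002 -0.011 -0.001] | now [0.466 0.208 0.   ] q [ 0.29  0.4  -0.46  0.69  0.01 -0.21] T 62.1 width 0.0174
```

Blocked at the slot mouth with 25 N. I'll back off 12 mm, lay the blade tip down on the open shelf so its height is certain, then retry.

```bash
python3 go.py 0.455 0.2007 0.008 28.8 2; python3 -m creep '[{"tx":0.06,"ty":0,"tz":-0.03,"wx":0,"wy":0,"wz":0,"claw":0},{"tx":0.13,"ty":0,"tz":-0.03,"wx":0,"wy":0,"wz":0,"claw":0},{"tx":0.13,"ty":0,"tz":-0.03,"wx":0,"wy":0,"wz":0,"claw":0},{"tx":0.13,"ty":0,"tz":-0.03,"wx":0,"wy":0,"wz":0,"claw":0}]'; python3 blade.py; python3 go.py 0.455 0.2007 0.008 28.8 2
```

```text
t [ 0.054 -0.004 -0.031] w [ 0.002 -0.006 -0.001] | now [0.466 0.208 0.   ] q [ 0.29  0.4  -0.46  0.69  0.01 -0.21] T 62.1 width 0.0174
time: 62.62
tool_pos: [0.4563, 0.2009, 0.0133]
tcp_rot: [0.025, -0.249, 0.968, 0.009]
ft_force: [0.7, 0.3, -1.0]
gripper_width: 0.0178
finger_force: 59.2
org exp [0.4996 0.2248 0.0326] {'side': [285.7, 344.6], 'top': [215.5, 267.6]}
tip exp [0.5652 0.2608 0.0386] {'side': [243.3, 340.8], 'top': [198.9, 235.3]}
side spots [[284.0, 347.0], [329.0, 403.0], [340.0, 452.0]]
top spots [[215.0, 269.0]]
top region tip [199.4 238. ] 705 0.81
t [0.001 0.001 0.018] w [ 0.002  0.005 -0.   ] | now [0.455 0.201 0.013] q [ 0.28  0.34 -0.53  0.66  0.02 -0.23] T 62.9 width 0.0176
```

```bash
python3 -m creep '[{"tx":0,"ty":0,"tz":0.012,"wx":0,"wy":0.008,"wz":0,"claw":0},{"tx":0,"ty":0,"tz":0.018,"wx":0,"wy":0.011,"wz":0,"claw":0},{"tx":0,"ty":0,"tz":0.024,"wx":0,"wy":0.011,"wz":0,"claw":0},{"tx":0,"ty":0,"tz":0.024,"wx":0,"wy":0.011,"wz":0,"claw":0}]'; python3 -m creep '[{"tx":0,"ty":0,"tz":0.006,"wx":0,"wy":0,"wz":0,"claw":0},{"tx":0,"ty":0,"tz":0.006,"wx":0,"wy":0,"wz":0,"claw":0}]';python3 -m creep '[{"tx":0,"ty":0,"tz":0.006,"wx":0,"wy":0,"wz":0,"claw":0},{"tx":0,"ty":0,"tz":0.006,"wx":0,"wy":0,"wz":0,"claw":0}]'; python3 blade.py .0455
```

```text
time: 63.42
tool_pos: [0.4546, 0.2004, 0.0063]
tcp_rot: [0.007, -0.249, 0.969, 0.005]
ft_force: [-0.2, -0.2, -0.8]
gripper_width: 0.0178
finger_force: 59.2
time: 63.68
tool_pos: [0.4546, 0.2004, 0.005]
tcp_rot: [0.007, -0.249, 0.969, 0.005]
ft_force: [0.3, 0.5, -1.1]
gripper_width: 0.0177
finger_force: 59.2
time: 63.92
tool_pos: [0.4547, 0.2005, 0.0035]
tcp_rot: [0.007, -0.249, 0.969, 0.005]
ft_force: [0.5, -0.5, -1.0]
gripper_width: 0.0178
finger_force: 59.2
org exp [0.4946 0.2224 0.0208] {'side': [289.1, 348.5], 'top': [217.8, 270.2]}
tip exp [0.5603 0.2585 0.024 ] {'side': [247.2, 345.5], 'top': [201.7, 238.5]}
side spots [[289.0, 348.0], [340.0, 454.0], [328.0, 401.0]]
side region tip [245.1 349.8] 1201 0.92
top spots [[196.0, 319.0], [218.0, 270.0], [369.0, 295.0]]
top region tip [201.6 238.8] 659 0.74
tip (array([0.56189426, 0.26231808, 0.01331544]), np.float64(0.0024303530461445067))
```

The side-view tip measure was biased by the blade corner, so the droop was not real and I had tilted the blade too high. Levelling now and pushing in.

```bash
python3 go.py 0.455 0.2007 0.005 28.8 0; python3 -m creep '[{"tx":0,"ty":0,"tz":-0.006,"wx":0,"wy":0.004,"wz":0,"claw":0},{"tx":0,"ty":0,"tz":-0.006,"wx":0,"wy":0.004,"wz":0,"claw":0},{"tx":-0.04,"ty":0,"tz":-0.006,"wx":0,"wy":0.004,"wz":0,"claw":0},{"tx":-0.08,"ty":0,"tz":-0.006,"wx":0,"wy":0.004,"wz":0,"claw":0},{"tx":-0.12,"ty":0,"tz":-0.006,"wx":0,"wy":0.004,"wz":0,"claw":0},{"tx":-0.12,"ty":0,"tz":-0.006,"wx":0,"wy":0.004,"wz":0,"claw":0}]'; python3 go.py 0.533 0.2434 0.005 28.8 0
```

```text
t [-0.001  0.    -0.005] w [0.002 0.005 0.   ] | now [0.455 0.201 0.004] q [ 0.28  0.38 -0.49  0.69  0.01 -0.22] T 64.2 width 0.0179
time: 64.97
tool_pos: [0.4825, 0.2156, 0.0057]
tcp_rot: [0.002, -0.249, 0.969, 0.003]
ft_force: [0.2, -0.8, -1.7]
gripper_width: 0.018
finger_force: 59.2
t [-0.231  0.     0.004] w [0.002 0.002 0.   ] | now [0.483 0.216 0.006] q [ 0.3   0.43 -0.39  0.74  0.01 -0.21] T 65.0 width 0.018
```

It is in. Pushing home.

```bash
python3 -m creep '[{"tx":-0.05,"ty":0,"tz":0.002,"wx":0,"wy":0.001,"wz":0,"claw":0},{"tx":-0.1,"ty":0,"tz":0.002,"wx":0,"wy":0.001,"wz":0,"claw":0},{"tx":-0.15,"ty":0,"tz":0.002,"wx":0,"wy":0.001,"wz":0,"claw":0},{"tx":-0.19,"ty":0,"tz":0.002,"wx":0,"wy":0.001,"wz":0,"claw":0},{"tx":-0.19,"ty":0,"tz":0.002,"wx":0,"wy":0.001,"wz":0,"claw":0}]'; python3 -m creep '[{"tx":-0.02,"ty":0,"tz":0,"wx":0,"wy":0,"wz":0,"claw":0},{"tx":-0.04,"ty":0,"tz":0,"wx":0,"wy":0,"wz":0,"claw":0},{"tx":-0.04,"ty":0,"tz":0,"wx":0,"wy":0,"wz":0,"claw":0}]'; python3 -m creep '[{"tx":-0.02,"ty":0,"tz":0,"wx":0,"wy":0,"wz":0,"claw":0},{"tx":-0.02,"ty":0,"tz":0,"wx":0,"wy":0,"wz":0,"claw":0}]';python3 go.py 0.533 0.2434 0.005 28.8 0
```

```text
time: 65.6
tool_pos: [0.5237, 0.2383, 0.0053]
tcp_rot: [-0.0, -0.249, 0.969, 0.003]
ft_force: [-0.2, 0.3, -1.5]
gripper_width: 0.0178
finger_force: 59.2
time: 65.97
tool_pos: [0.5319, 0.2428, 0.0053]
tcp_rot: [-0.0, -0.249, 0.969, 0.003]
ft_force: [-0.5, 0.0, -1.3]
gripper_width: 0.0177
finger_force: 59.2
time: 66.22
tool_pos: [0.5327, 0.2435, 0.0042]
tcp_rot: [-0.004, -0.249, 0.969, 0.002]
ft_force: [-5.5, -3.4, 0.6]
gripper_width: 0.018
finger_force: 59.4
t [-0.001 -0.001 -0.003] w [ 0.002 -0.002 -0.   ] | now [0.533 0.243 0.004] q [ 0.32  0.54 -0.21  0.82  0.   -0.18] T 66.2 width 0.018
```

Stop reached where expected (6 N). One firm nudge, release, lift, and check.

```bash
python3 -m creep '[{"tx":-0.014,"ty":0,"tz":0,"wx":0,"wy":0,"wz":0,"claw":0},{"tx":-0.014,"ty":0,"tz":0,"wx":0,"wy":0,"wz":0,"claw":0},{"tx":-0.005,"ty":0,"tz":0,"wx":0,"wy":0,"wz":0,"claw":0.4},{"tx":-0.005,"ty":0,"tz":0,"wx":0,"wy":0,"wz":0,"claw":0.45},{"tx":-0.005,"ty":0,"tz":0,"wx":0,"wy":0,"wz":0,"claw":0.45},{"tx":-0.005,"ty":0,"tz":-0.15,"wx":0,"wy":0,"wz":0,"claw":0.45},{"tx":0,"ty":0,"tz":-0.4,"wx":0,"wy":0,"wz":0,"claw":0.45},{"tx":0.3,"ty":0.1,"tz":-0.6,"wx":0,"wy":0,"wz":0,"claw":0.45},{"tx":0.6,"ty":0.1,"tz":-0.6,"wx":0,"wy":0,"wz":0,"claw":0.45},{"tx":0.6,"ty":0.1,"tz":-0.6,"wx":0,"wy":0,"wz":0,"claw":0.45}]'
cat > hm.py <<'E'
from h import *
I={n:eyes.camera(n) for n in('side','top')}
for n in I:
    h=cv2.cvtColor(I[n],cv2.COLOR_BGR2HSV); k=cv2.inRange(h,(5,130,70),(18,255,255)); N,L,S,C=cv2.connectedComponentsWithStats(k)
    for i in range(1,N):
        if S[i,4]>150 and (n=='side' and S[i,1]>300 or n=='top' and S[i,0]<280 and S[i,1]>200):
            c=np.argwhere(L==i)[:,::-1].astype(float)
            for z in (.012,.033):
                W=np.array([onz(n,p,z)[:2] for p in c]); mu=W.mean(0); u=np.linalg.svd(W-mu,full_matrices=False)[2][0]; u=u*np.sign(u[0]); t=(W-mu)@u
                print(n,z,'cen',mu.round(4),'deg',np.degrees(np.arctan2(u[1],u[0])).round(1),'len',np.ptp(t).round(3),S[i,4])
E
python3 hm.py
```

```text
time: 67.47
tool_pos: [0.3912, 0.1936, 0.1565]
tcp_rot: [0.0, -0.249, 0.969, 0.003]
ft_force: [0.2, -0.7, -0.4]
gripper_width: 0.0386
finger_force: 0.0
side 0.012 cen [0.5419 0.2374] deg 30.2 len 0.091 570
side 0.033 cen [0.5328 0.2469] deg 30.2 len 0.089 570
side 0.012 cen [0.3378 0.2718] deg 26.0 len 0.087 754
side 0.033 cen [0.3347 0.2802] deg 26.0 len 0.084 754
side 0.012 cen [0.2981 0.2929] deg 38.3 len 0.089 840
side 0.033 cen [0.2962 0.3007] deg 38.3 len 0.087 840
top 0.012 cen [0.5349 0.2472] deg 28.8 len 0.091 397
top 0.033 cen [0.5333 0.242 ] deg 28.8 len 0.089 397
```

First scraper is home (handle centre within 1 mm of ideal). The middle scraper was knocked about 3 cm towards its neighbour. Clear the view and remeasure.

```bash
python3 -m creep '[{"tx":0,"ty":0.1,"tz":-0.2,"wx":0,"wy":0,"wz":0,"claw":0.35},{"tx":0,"ty":-0.25,"tz":-0.3,"wx":0,"wy":0,"wz":0,"claw":0.35},{"tx":0,"ty":-0.5,"tz":-0.3,"wx":0,"wy":0,"wz":0,"claw":0.35},{"tx":0,"ty":-0.75,"tz":-0.3,"wx":0,"wy":0,"wz":0,"claw":0.35},{"tx":0,"ty":-0.9,"tz":-0.3,"wx":0,"wy":0,"wz":0,"claw":0.35},{"tx":0,"ty":-0.9,"tz":-0.3,"wx":0,"wy":0,"wz":0,"claw":0.35}]' | head -2; python3 hm.py | grep 0.012
```

```text
time: 68.32
tool_pos: [0.5044, -0.0072, 0.2289]
side 0.012 cen [0.5418 0.2374] deg 30.1 len 0.092 571
side 0.012 cen [0.3378 0.2718] deg 26.0 len 0.087 755
side 0.012 cen [0.2982 0.2929] deg 38.3 len 0.089 842
top 0.012 cen [0.5349 0.2472] deg 28.9 len 0.091 398
top 0.012 cen [0.3383 0.2684] deg 25.9 len 0.088 429
top 0.012 cen [0.2986 0.2894] deg 38.5 len 0.088 440
```

```bash
python3 go.py 0.3385 0.269 0.08 26 0
```

```text
t [0.05  1.269 0.603] w [0.002 0.    0.015] | now [ 0.502 -0.004  0.229] q [-0.14  0.23 -0.07  1.28  0.01 -0.64] T 68.4 width 0.0296
```

```bash
python3 -m creep '[{"tx":0.02,"ty":0.24,"tz":0,"wx":0,"wy":0,"wz":0.015,"claw":0.32},{"tx":0.03,"ty":0.48,"tz":0,"wx":0,"wy":0,"wz":0.015,"claw":0.32},{"tx":0.04,"ty":0.72,"tz":0.1,"wx":0,"wy":0,"wz":0.015,"claw":0.32},{"tx":0.05,"ty":0.97,"tz":0.2,"wx":0,"wy":0,"wz":0.015,"claw":0.32},{"tx":0.05,"ty":1.0,"tz":0.4,"wx":0,"wy":0,"wz":0.015,"claw":0.32},{"tx":0.05,"ty":1.0,"tz":0.5,"wx":0,"wy":0,"wz":0.015,"claw":0.32},{"tx":0.05,"ty":1.0,"tz":0.5,"wx":0,"wy":0,"wz":0.015,"claw":0.32}]'; python3 go.py 0.3385 0.269 0.03 26 0
```

```text
time: 69.3
tool_pos: [0.3664, 0.2106, 0.104]
tcp_rot: [-0.003, -0.227, 0.974, 0.003]
ft_force: [-0.4, -0.1, 0.1]
gripper_width: 0.0273
finger_force: 0.0
t [-0.005  0.257  0.298] w [ 0.002 -0.001  0.002] | now [0.366 0.211 0.104] q [ 0.37  0.14 -0.51  0.92  0.01 -0.09] T 69.3 width 0.0273
```

```bash
python3 -m creep '[{"tx":-0.005,"ty":0.2,"tz":0.1,"wx":0,"wy":0,"wz":0.002,"claw":0.32},{"tx":-0.005,"ty":0.257,"tz":0.2,"wx":0,"wy":0,"wz":0.002,"claw":0.32},{"tx":-0.005,"ty":0.257,"tz":0.298,"wx":0,"wy":0,"wz":0.002,"claw":0.32},{"tx":-0.005,"ty":0.257,"tz":0.298,"wx":0,"wy":0,"wz":0.002,"claw":0.32},{"tx":-0.005,"ty":0.257,"tz":0.298,"wx":0,"wy":0,"wz":0.002,"claw":0.32}]'; python3 go.py 0.3385 0.269 -0.0165 26 0
```

```text
time: 69.92
tool_pos: [0.3435, 0.2695, 0.0329]
tcp_rot: [0.001, -0.223, 0.975, 0.003]
ft_force: [1.0, -0.5, 0.3]
gripper_width: 0.0275
finger_force: 0.0
t [0.019 0.006 0.198] w [ 0.002  0.001 -0.001] | now [0.343 0.269 0.033] q [ 0.52  0.24 -0.6   0.73  0.01  0.07] T 69.9 width 0.0275
```

```bash
python3 -m creep '[{"tx":0.019,"ty":0.006,"tz":0.04,"wx":0,"wy":0,"wz":0,"claw":0.32},{"tx":0.019,"ty":0.006,"tz":0.1,"wx":0,"wy":0,"wz":0,"claw":0.32},{"tx":0.019,"ty":0.006,"tz":0.15,"wx":0,"wy":0,"wz":0,"claw":0.32},{"tx":0.019,"ty":0.006,"tz":0.198,"wx":0,"wy":0,"wz":0,"claw":0.32},{"tx":0.019,"ty":0.006,"tz":0.198,"wx":0,"wy":0,"wz":0,"claw":0.32}]'; python3 -m creep '[{"tx":0,"ty":0,"tz":0,"wx":0,"wy":0,"wz":0,"claw":0},{"tx":0,"ty":0,"tz":0,"wx":0,"wy":0,"wz":0,"claw":0},{"tx":0,"ty":0,"tz":0,"wx":0,"wy":0,"wz":0,"claw":0},{"tx":0,"ty":0,"tz":-0.08,"wx":0,"wy":0,"wz":0,"claw":0},{"tx":0,"ty":0,"tz":-0.2,"wx":0,"wy":0,"wz":0,"claw":0},{"tx":0,"ty":0,"tz":-0.24,"wx":0,"wy":0,"wz":0,"claw":0},{"tx":0,"ty":0,"tz":-0.24,"wx":0,"wy":0,"wz":0,"claw":0}]'; python3 go.py 0.3985 0.238 0.044 28.8 0
```

```text
time: 70.55
tool_pos: [0.3364, 0.2677, -0.0191]
tcp_rot: [-0.002, -0.223, 0.975, 0.002]
ft_force: [-0.1, 0.4, -0.9]
gripper_width: 0.0275
finger_force: 0.0
time: 71.42
tool_pos: [0.3381, 0.2683, 0.0422]
tcp_rot: [0.0, -0.223, 0.975, 0.003]
ft_force: [-0.6, 0.2, -1.0]
gripper_width: 0.0179
finger_force: 59.0
t [-0.165 -0.214 -0.008] w [ 0.002  0.001 -0.017] | now [0.338 0.268 0.042] q [ 0.52  0.22 -0.59  0.75  0.01  0.07] T 71.4 width 0.0179
```

```bash
python3 go.py 0.4038 0.2409 0.044 28.8 0; python3 -m creep '[{"tx":-0.06,"ty":-0.07,"tz":-0.008,"wx":0,"wy":0,"wz":-0.017,"claw":0},{"tx":-0.13,"ty":-0.15,"tz":-0.008,"wx":0,"wy":0,"wz":-0.017,"claw":0},{"tx":-0.19,"ty":-0.214,"tz":-0.008,"wx":0,"wy":0,"wz":-0.017,"claw":0},{"tx":-0.19,"ty":-0.214,"tz":-0.008,"wx":0,"wy":0,"wz":-0.017,"claw":0},{"tx":-0.19,"ty":-0.214,"tz":-0.008,"wx":0,"wy":0,"wz":-0.017,"claw":0}]'; python3 go.py 0.4038 0.2409 0.0058 28.8 0; python3 blade.py .045
```

```text
t [-0.189 -0.213 -0.008] w [ 0.002  0.001 -0.017] | now [0.338 0.268 0.042] q [ 0.52  0.22 -0.59  0.75  0.01  0.07] T 71.4 width 0.0179
time: 72.05
tool_pos: [0.4024, 0.2402, 0.0429]
tcp_rot: [-0.001, -0.249, 0.969, 0.003]
ft_force: [-0.2, 0.1, -1.6]
gripper_width: 0.0178
finger_force: 59.0
t [-0.007 -0.001  0.148] w [ 0.002 -0.     0.   ] | now [0.402 0.24  0.043] q [ 0.4   0.29 -0.5   0.78  0.01 -0.1 ] T 72.0 width 0.0178
org exp [0.4418 0.2619 0.0594] {'side': [301.4, 369.2], 'top': [192.4, 295.4]}
tip exp [0.5075 0.298  0.0613] {'side': [255.5, 366.3], 'top': [175.8, 262.1]}
side spots [[239.0, 345.0], [298.0, 366.0], [339.0, 452.0]]
side region tip [255.2 368. ] 1309 0.7
top spots [[188.0, 295.0], [200.0, 234.0], [169.0, 345.0]]
top region tip [175.1 262.1] 954 0.92
tip (array([0.50726938, 0.29991048, 0.05917336]), np.float64(0.000532325325669539))
```

Tip is as expected. Lower, level, and insert.

```bash
python3 -m creep '[{"tx":-0.007,"ty":-0.001,"tz":0.08,"wx":0,"wy":0,"wz":0,"claw":0},{"tx":-0.007,"ty":-0.001,"tz":0.148,"wx":0,"wy":0,"wz":0,"claw":0},{"tx":-0.007,"ty":-0.001,"tz":0.148,"wx":0,"wy":0,"wz":0,"claw":0},{"tx":-0.007,"ty":-0.001,"tz":0.148,"wx":0,"wy":0,"wz":0,"claw":0}]'; python3 go.py 0.4564 0.2697 0.0055 28.8 0;  python3 -m creep '[{"tx":-0.05,"ty":0,"tz":0,"wx":0,"wy":0,"wz":0,"claw":0},{"tx":-0.1,"ty":0,"tz":0,"wx":0,"wy":0,"wz":0,"claw":0},{"tx":-0.15,"ty":0,"tz":0,"wx":0,"wy":0,"wz":0,"claw":0},{"tx":-0.2,"ty":0,"tz":0,"wx":0,"wy":0,"wz":0,"claw":0},{"tx":-0.22,"ty":0,"tz":0,"wx":0,"wy":0,"wz":0,"claw":0},{"tx":-0.22,"ty":0,"tz":0,"wx":0,"wy":0,"wz":0,"claw":0}]'; python3 go.py 0.5047 0.2962 0.0055 28.8 0
```

```text
time: 72.85
tool_pos: [0.4052, 0.2414, 0.007]
tcp_rot: [-0.0, -0.249, 0.969, 0.003]
ft_force: [0.8, 0.7, -1.3]
gripper_width: 0.018
finger_force: 59.0
t [-0.234  0.     0.006] w [0.002 0.    0.   ] | now [0.405 0.241 0.007] q [ 0.4   0.34 -0.54  0.69  0.01 -0.1 ] T 72.8 width 0.018
time: 73.6
tool_pos: [0.4535, 0.2678, 0.0064]
tcp_rot: [-0.001, -0.249, 0.969, 0.003]
ft_force: [0.3, 0.5, -0.4]
gripper_width: 0.0181
finger_force: 59.0
t [-0.234  0.001  0.004] w [0.002 0.    0.   ] | now [0.453 0.268 0.006] q [ 0.41  0.43 -0.39  0.75  0.01 -0.09] T 73.6 width 0.0181
```

```bash
python3 -m creep '[{"tx":-0.05,"ty":0,"tz":0.003,"wx":0,"wy":0,"wz":0,"claw":0},{"tx":-0.1,"ty":0,"tz":0.003,"wx":0,"wy":0,"wz":0,"claw":0},{"tx":-0.15,"ty":0,"tz":0.003,"wx":0,"wy":0,"wz":0,"claw":0},{"tx":-0.2,"ty":0,"tz":0.003,"wx":0,"wy":0,"wz":0,"claw":0},{"tx":-0.215,"ty":0,"tz":0.003,"wx":0,"wy":0,"wz":0,"claw":0},{"tx":-0.215,"ty":0,"tz":0.003,"wx":0,"wy":0,"wz":0,"claw":0}]'; python3 -m creep '[{"tx":-0.015,"ty":0,"tz":0,"wx":0,"wy":0,"wz":0,"claw":0},{"tx":-0.025,"ty":0,"tz":0,"wx":0,"wy":0,"wz":0,"claw":0},{"tx":-0.025,"ty":0,"tz":0,"wx":0,"wy":0,"wz":0,"claw":0}]';python3 -m creep '[{"tx":-0.015,"ty":0,"tz":0,"wx":0,"wy":0,"wz":0,"claw":0},{"tx":-0.015,"ty":0,"tz":0,"wx":0,"wy":0,"wz":0,"claw":0}]'; python3 go.py 0.5047 0.2962 0.0055 28.8 0
```

```text
time: 74.35
tool_pos: [0.5004, 0.2937, 0.0057]
tcp_rot: [-0.001, -0.249, 0.969, 0.003]
ft_force: [0.9, -0.4, -1.0]
gripper_width: 0.0182
finger_force: 59.0
time: 74.72
tool_pos: [0.5029, 0.2951, 0.005]
tcp_rot: [-0.003, -0.249, 0.969, 0.002]
ft_force: [-5.5, -2.3, 1.3]
gripper_width: 0.0183
finger_force: 59.3
time: 74.97
tool_pos: [0.5028, 0.2951, 0.004]
tcp_rot: [-0.006, -0.249, 0.969, 0.001]
ft_force: [-9.8, -6.1, 3.2]
gripper_width: 0.0179
finger_force: 59.5
t [-0.009  0.    -0.006] w [ 0.002 -0.004  0.   ] | now [0.503 0.295 0.004] q [ 0.42  0.54 -0.21  0.83  0.   -0.08] T 75.0 width 0.0179
```

Home with 11 N. Release, lift, remeasure.

```bash
python3 -m creep '[{"tx":0.005,"ty":0,"tz":0,"wx":0,"wy":0,"wz":0,"claw":0.4},{"tx":0.005,"ty":0,"tz":0,"wx":0,"wy":0,"wz":0,"claw":0.45},{"tx":0.005,"ty":0,"tz":0,"wx":0,"wy":0,"wz":0,"claw":0.45},{"tx":0.005,"ty":0,"tz":-0.15,"wx":0,"wy":0,"wz":0,"claw":0.45},{"tx":0.01,"ty":0,"tz":-0.4,"wx":0,"wy":0,"wz":0,"claw":0.45},{"tx":0.2,"ty":-0.2,"tz":-0.6,"wx":0,"wy":0,"wz":0,"claw":0.45},{"tx":0.3,"ty":-0.4,"tz":-0.6,"wx":0,"wy":0,"wz":0,"claw":0.45},{"tx":0.3,"ty":-0.6,"tz":-0.6,"wx":0,"wy":0,"wz":0,"claw":0.45},{"tx":0.3,"ty":-0.8,"tz":-0.6,"wx":0,"wy":0,"wz":0,"claw":0.45},{"tx":0.3,"ty":-0.8,"tz":-0.6,"wx":0,"wy":0,"wz":0,"claw":0.45}]' | head -2; python3 hm.py; python3 go.py 0.298 0.291 0.08 38.4 0
```

```text
time: 76.22
tool_pos: [0.5424, 0.0833, 0.1552]
side 0.012 cen [0.5418 0.2374] deg 30.1 len 0.092 573
side 0.033 cen [0.5327 0.2469] deg 30.1 len 0.089 573
side 0.012 cen [0.5106 0.2899] deg 30.0 len 0.092 649
side 0.033 cen [0.5024 0.2978] deg 30.0 len 0.089 649
side 0.012 cen [0.2982 0.293 ] deg 38.1 len 0.089 840
side 0.033 cen [0.2963 0.3009] deg 38.1 len 0.087 840
t [0.456 1.183 0.306] w [ 0.002  0.    -0.054] | now [0.54  0.086 0.155] q [ 0.04  0.34 -0.11  1.12  0.01 -0.46] T 76.3 width 0.0381
```

```bash
python3 -m creep '[{"tx":0.1,"ty":0.23,"tz":-0.1,"wx":0,"wy":0,"wz":-0.054,"claw":0.42},{"tx":0.2,"ty":0.46,"tz":-0.1,"wx":0,"wy":0,"wz":-0.054,"claw":0.42},{"tx":0.3,"ty":0.69,"tz":0,"wx":0,"wy":0,"wz":-0.054,"claw":0.42},{"tx":0.4,"ty":0.92,"tz":0.1,"wx":0,"wy":0,"wz":-0.054,"claw":0.42},{"tx":0.456,"ty":1.0,"tz":0.2,"wx":0,"wy":0,"wz":-0.054,"claw":0.42},{"tx":0.456,"ty":1.0,"tz":0.3,"wx":0,"wy":0,"wz":-0.054,"claw":0.42},{"tx":0.456,"ty":1.0,"tz":0.3,"wx":0,"wy":0,"wz":-0.054,"claw":0.42}]'|head -2; python3 go.py 0.298 0.291 0.03 38.4 0
```

```text
time: 77.2
tool_pos: [0.3166, 0.2508, 0.0798]
t [-0.043  0.171  0.2  ] w [ 0.002 -0.001  0.002] | now [0.317 0.251 0.08 ] q [ 0.51  0.13 -0.6   0.85  0.01 -0.17] T 77.2 width 0.0357
```

```bash
python3 -m creep '[{"tx":-0.043,"ty":0.171,"tz":0.05,"wx":0,"wy":0,"wz":0,"claw":0.42},{"tx":-0.043,"ty":0.171,"tz":0.12,"wx":0,"wy":0,"wz":0,"claw":0.42},{"tx":-0.043,"ty":0.171,"tz":0.2,"wx":0,"wy":0,"wz":0,"claw":0.42},{"tx":-0.043,"ty":0.171,"tz":0.2,"wx":0,"wy":0,"wz":0,"claw":0.42}]'|head -2; python3 go.py 0.298 0.291 -0.017 38.4 0
```

```text
time: 77.7
tool_pos: [0.3008, 0.2912, 0.0313]
t [0.009 0.005 0.193] w [0.002 0.    0.001] | now [0.301 0.291 0.031] q [ 0.61  0.22 -0.64  0.72  0.01 -0.06] T 77.7 width 0.0359
```

```bash
python3 -m creep '[{"tx":0.009,"ty":0.005,"tz":0.06,"wx":0,"wy":0,"wz":0,"claw":0.42},{"tx":0.009,"ty":0.005,"tz":0.13,"wx":0,"wy":0,"wz":0,"claw":0.42},{"tx":0.009,"ty":0.005,"tz":0.191,"wx":0,"wy":0,"wz":0,"claw":0.42},{"tx":0.009,"ty":0.005,"tz":0.191,"wx":0,"wy":0,"wz":0,"claw":0.42}]'; python3 -m creep '[{"tx":0,"ty":0,"tz":0,"wx":0,"wy":0,"wz":0,"claw":0},{"tx":0,"ty":0,"tz":0,"wx":0,"wy":0,"wz":0,"claw":0},{"tx":0,"ty":0,"tz":0,"wx":0,"wy":0,"wz":0,"claw":0},{"tx":0,"ty":0,"tz":-0.08,"wx":0,"wy":0,"wz":0,"claw":0},{"tx":0,"ty":0,"tz":-0.2,"wx":0,"wy":0,"wz":0,"claw":0},{"tx":0,"ty":0,"tz":-0.24,"wx":0,"wy":0,"wz":0,"claw":0},{"tx":0,"ty":0,"tz":-0.24,"wx":0,"wy":0,"wz":0,"claw":0}]'; python3 go.py 0.375 0.2935 0.044 28.8 0
```

```text
time: 78.2
tool_pos: [0.2988, 0.2911, -0.016]
tcp_rot: [-0.0, -0.33, 0.944, 0.003]
ft_force: [0.1, -0.9, 0.8]
gripper_width: 0.0358
finger_force: 0.0
time: 79.08
tool_pos: [0.2995, 0.2913, 0.0442]
tcp_rot: [0.001, -0.33, 0.944, 0.003]
ft_force: [0.0, 0.1, -1.7]
gripper_width: 0.0174
finger_force: 59.0
t [-0.242 -0.181  0.001] w [0.002 0.001 0.054] | now [0.3   0.291 0.044] q [ 0.62  0.19 -0.63  0.75  0.01 -0.06] T 79.1 width 0.0174
```

```bash
python3 -m creep '[{"tx":-0.08,"ty":-0.06,"tz":0,"wx":0,"wy":0,"wz":0.02,"claw":0},{"tx":-0.16,"ty":-0.12,"tz":0,"wx":0,"wy":0,"wz":0.04,"claw":0},{"tx":-0.242,"ty":-0.181,"tz":0,"wx":0,"wy":0,"wz":0.054,"claw":0},{"tx":-0.242,"ty":-0.181,"tz":0,"wx":0,"wy":0,"wz":0.054,"claw":0},{"tx":-0.242,"ty":-0.181,"tz":0,"wx":0,"wy":0,"wz":0.054,"claw":0}]'|head -2; python3 blade.py .045;python3 go.py 0.375 0.2935 0.006 28.8 0
```

```text
time: 79.7
tool_pos: [0.3726, 0.2923, 0.0423]
org exp [0.412  0.314  0.0588] {'side': [299.2, 405.2], 'top': [165.4, 309.9]}
tip exp [0.4777 0.3501 0.0606] {'side': [250.5, 402.1], 'top': [148.9, 276.3]}
side spots [[297.0, 408.0], [236.0, 347.0]]
side region tip [251.2 406.9] 1718 0.82
top spots [[201.0, 235.0], [166.0, 311.0], [172.0, 243.0]]
top region tip [149.7 278.3] 966 0.81
tip (array([0.47471048, 0.35222125, 0.05112365]), np.float64(0.0018333775306296105))
t [-0.006 -0.002  0.149] w [0.002 0.    0.   ] | now [0.374 0.293 0.043] q [ 0.53  0.3  -0.48  0.79  0.01  0.02] T 80.0 width 0.0172
```

```bash
python3 -m creep '[{"tx":-0.006,"ty":-0.002,"tz":0.08,"wx":0,"wy":0,"wz":0,"claw":0},{"tx":-0.006,"ty":-0.002,"tz":0.147,"wx":0,"wy":0,"wz":0,"claw":0},{"tx":-0.006,"ty":-0.002,"tz":0.147,"wx":0,"wy":0,"wz":0,"claw":0},{"tx":-0.006,"ty":-0.002,"tz":0.147,"wx":0,"wy":0,"wz":0,"claw":0}]';  python3 -m creep '[{"tx":-0.05,"ty":0,"tz":0,"wx":0,"wy":0,"wz":0,"claw":0},{"tx":-0.1,"ty":0,"tz":0,"wx":0,"wy":0,"wz":0,"claw":0},{"tx":-0.15,"ty":0,"tz":0,"wx":0,"wy":0,"wz":0,"claw":0},{"tx":-0.19,"ty":0,"tz":0,"wx":0,"wy":0,"wz":0,"claw":0},{"tx":-0.22,"ty":0,"tz":0,"wx":0,"wy":0,"wz":0,"claw":0},{"tx":-0.22,"ty":0,"tz":0,"wx":0,"wy":0,"wz":0,"claw":0}]'; python3 go.py 0.4759 0.3488 0.0055 28.8 0
```

```text
time: 80.5
tool_pos: [0.3758, 0.2936, 0.0071]
tcp_rot: [-0.0, -0.249, 0.969, 0.003]
ft_force: [-0.4, -0.2, -1.2]
gripper_width: 0.0177
finger_force: 59.0
time: 81.25
tool_pos: [0.4245, 0.3203, 0.0066]
tcp_rot: [-0.0, -0.249, 0.969, 0.003]
ft_force: [-0.4, 0.1, -0.6]
gripper_width: 0.0177
finger_force: 59.0
t [-0.235  0.001  0.004] w [0.002 0.    0.   ] | now [0.424 0.32  0.007] q [ 0.52  0.44 -0.38  0.75  0.01  0.02] T 81.2 width 0.0177
```

In the slot. Push home.

```bash
python3 -m creep '[{"tx":-0.05,"ty":0,"tz":0.003,"wx":0,"wy":0,"wz":0,"claw":0},{"tx":-0.1,"ty":0,"tz":0.003,"wx":0,"wy":0,"wz":0,"claw":0},{"tx":-0.15,"ty":0,"tz":0.003,"wx":0,"wy":0,"wz":0,"claw":0},{"tx":-0.2,"ty":0,"tz":0.003,"wx":0,"wy":0,"wz":0,"claw":0},{"tx":-0.215,"ty":0,"tz":0.003,"wx":0,"wy":0,"wz":0,"claw":0},{"tx":-0.215,"ty":0,"tz":0.003,"wx":0,"wy":0,"wz":0,"claw":0}]'; python3 -m creep '[{"tx":-0.015,"ty":0,"tz":0,"wx":0,"wy":0,"wz":0,"claw":0},{"tx":-0.025,"ty":0,"tz":0,"wx":0,"wy":0,"wz":0,"claw":0},{"tx":-0.025,"ty":0,"tz":0,"wx":0,"wy":0,"wz":0,"claw":0}]';python3 -m creep '[{"tx":-0.015,"ty":0,"tz":0,"wx":0,"wy":0,"wz":0,"claw":0},{"tx":-0.015,"ty":0,"tz":0,"wx":0,"wy":0,"wz":0,"claw":0}]'; python3 go.py 0.4759 0.3488 0.0055 28.8 0
```

```text
time: 82.0
tool_pos: [0.4713, 0.346, 0.0058]
tcp_rot: [-0.0, -0.249, 0.969, 0.003]
ft_force: [-0.7, -0.0, -0.6]
gripper_width: 0.0173
finger_force: 59.0
time: 82.38
tool_pos: [0.4759, 0.3485, 0.0057]
tcp_rot: [-0.001, -0.249, 0.969, 0.002]
ft_force: [-1.5, -1.5, -0.8]
gripper_width: 0.0174
finger_force: 59.0
time: 82.62
tool_pos: [0.4759, 0.3485, 0.0049]
tcp_rot: [-0.004, -0.249, 0.969, 0.002]
ft_force: [-6.8, -5.3, 2.9]
gripper_width: 0.0175
finger_force: 59.5
t [-0.     0.001 -0.002] w [ 0.002 -0.002  0.   ] | now [0.476 0.348 0.005] q [ 0.52  0.55 -0.2   0.83  0.01  0.02] T 82.6 width 0.0175
```

```bash
python3 -m creep '[{"tx":0.002,"ty":0,"tz":0,"wx":0,"wy":0,"wz":0,"claw":0.4},{"tx":0.002,"ty":0,"tz":0,"wx":0,"wy":0,"wz":0,"claw":0.45},{"tx":0.002,"ty":0,"tz":0,"wx":0,"wy":0,"wz":0,"claw":0.45},{"tx":0.002,"ty":0,"tz":-0.15,"wx":0,"wy":0,"wz":0,"claw":0.45},{"tx":0.01,"ty":0,"tz":-0.4,"wx":0,"wy":0,"wz":0,"claw":0.45},{"tx":0.2,"ty":-0.2,"tz":-0.65,"wx":0,"wy":0,"wz":0,"claw":0.45},{"tx":0.4,"ty":-0.4,"tz":-0.9,"wx":0,"wy":0,"wz":0,"claw":0.45},{"tx":0.5,"ty":-0.65,"tz":-1,"wx":0,"wy":0,"wz":0,"claw":0.45},{"tx":0.5,"ty":-0.9,"tz":-1,"wx":0,"wy":0,"wz":0,"claw":0.45},{"tx":0.5,"ty":-1,"tz":-1,"wx":0,"wy":0,"wz":0,"claw":0.45}]' | head -2
python3 -m creep '[{"tx":0.3,"ty":-0.2,"tz":0,"wx":0,"wy":0,"wz":0,"claw":0.45},{"tx":0.3,"ty":-0.4,"tz":0,"wx":0,"wy":0,"wz":0,"claw":0.45},{"tx":0.3,"ty":-0.6,"tz":0,"wx":0,"wy":0,"wz":0,"claw":0.45},{"tx":0.3,"ty":-0.8,"tz":0,"wx":0,"wy":0,"wz":0,"claw":0.45},{"tx":0.3,"ty":-0.8,"tz":0,"wx":0,"wy":0,"wz":0,"claw":0.45}]' | head -2
python3 hm.py | grep 0.033
python3 -c "
from h import *
for n in ('side','top'):
  cv2.imwrite('pics/end_%s.png'%n,eyes.camera(n))
  for q in ('mug1','mug1_rim','lump1','jar','brush'): print(n,q,[(np.round(r['point']).tolist(),round(r['p'],2)) for r in spot_point(q,n)][:3])
  for q in ('lid','mug1'):
   for r in regions_of(q,n)[:2]:
    m=r['region'].astype(np.uint8); c=max(cv2.findContours(m,0,1)[0],key=cv2.contourArea); print(n,q,round(r['p'],2),cv2.boundingRect(c),cv2.approxPolyDP(c,5,True).reshape(-1,2).tolist() if q=='lid' else '')
d=.045*np.array([.8766,.4813])
for s in ((.573,.2653),(.5441,.3179),(.5153,.3705)): print('ideal handle',np.array(s)-d)
"
```

```text
time: 83.88
tool_pos: [0.4859, 0.0872, 0.2525]
time: 84.5
tool_pos: [0.5172, -0.1259, 0.249]
side 0.033 cen [0.5327 0.2469] deg 30.1 len 0.089 573
side 0.033 cen [0.5024 0.2979] deg 30.0 len 0.089 651
side 0.033 cen [0.4728 0.3492] deg 29.6 len 0.089 743
top 0.033 cen [0.5333 0.2419] deg 28.9 len 0.089 398
top 0.033 cen [0.5037 0.2931] deg 29.1 len 0.09 415
top 0.033 cen [0.4743 0.3448] deg 28.6 len 0.09 423
side mug1 [([357.0, 292.0], 0.81), ([293.0, 264.0], 0.8)]
side mug1_rim [([357.0, 265.0], 0.6)]
side lump1 []
side jar [([233.0, 305.0], 0.63)]
side brush [([386.0, 252.0], 0.69)]
side lid 0.58 (338, 135, 123, 74) [[338, 171], [423, 208], [460, 161], [388, 135]]
side mug1 0.8 (262, 215, 59, 63) 
side mug1 0.58 (329, 237, 63, 72) 
top mug1 [([309.0, 216.0], 0.88), ([307.0, 287.0], 0.78)]
top mug1_rim [([243.0, 198.0], 0.68), ([307.0, 290.0], 0.57), ([200.0, 236.0], 0.29)]
top lump1 [([312.0, 256.0], 0.51)]
top jar [([238.0, 196.0], 0.78)]
top brush [([369.0, 296.0], 0.89)]
top lid 0.9 (415, 278, 30, 40) [[418, 278], [415, 314], [443, 317], [440, 279]]
top lid 0.51 (142, 256, 28, 44) [[152, 256], [142, 262], [162, 299], [169, 294]]
top mug1 0.97 (280, 182, 75, 59) 
top mug1 0.91 (280, 260, 75, 61) 
ideal handle [0.533553  0.2436415]
ideal handle [0.504653  0.2962415]
ideal handle [0.475853  0.3488415]
```

Everything checks out: handles are within 2 mm of ideal, the lid is shut, both mugs are upright, and the bystanders have not moved. All 4 lumps were seen in the bin before it was shut; the weak "lump" at (312,256) is tray centre, which the picture with the lid half closed showed bare. Handing in.

```bash
python3 -c "
from h import *
I=cv2.imread('pics/end_top.png'); print(I[250:263:4,306:320:4].tolist())
print(env.close_job())"
```

```text
[[[251, 252, 253], [251, 252, 253], [251, 252, 253], [251, 252, 253]], [[251, 252, 253], [252, 252, 253], [251, 252, 253], [251, 252, 253]], [[234, 235, 240], [233, 235, 240], [232, 234, 238], [254, 254, 255]], [[103, 99, 97], [105, 100, 97], [101, 96, 93], [130, 125, 121]]]
the job is handed in; nothing more can be done
None
```

The job is handed in, verdict not shown: by my last camera check all 4 lumps are in the shut bin, both empty mugs stand upright on the tray, and all 3 scrapers are home in their slots.

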